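# Change over the cast on the rotating model table and re-aim it

## Task

Change over the cast on the rotating model table: leave the clamp screw tight for now, flip the cam lever fully open, take the checked cast out and sort it and any other tagged casts by their metal tags, round tag into the divided grey tray, bar tag into the plain steel tray, each flat on its base. Then set the untagged cast down between the jaws with its front teeth towards the line on the turntable, flip the lever shut, and after that back the clamp screw off less than half a turn, just enough to free the turntable. Turn the turntable with its cast until the front teeth point at the white pointer on the rim of the base, and screw the clamp firmly tight again.

Things in the scene. Friction and masses are not known exactly. Their poses are not given: they have to be found in the camera images.
- table_base (a point): Rotating model table, fixed: dark steel disc 168 mm across, 12 mm high; the point is on its turning axis, on the work surface. A clamp frame stands on it at a bearing of 127 degrees from its x axis (counter-clockwise from above), from 51 to 92 mm out, up to 60 mm high, the screw's grip on top of it up to 87 mm.
- table_top (a point): Top of the aluminium turntable, 144 mm across, 24 mm above the work surface; the point is on the turning axis and turns with it, z up. Its -x runs along the dark engraved line: front teeth go that way. A cast belongs with its mid-axis on the turning axis, between the jaws, which take its flanks at +y and -y; front and heel stay free for fingers.
- moving_jaw: Jaw on the turntable's -y side, facing the fixed jaw on the +y side; both 14 mm high, 26 mm long, centred at x = +11 mm, and 33 mm from the cast's mid-line when closed. With the lever open this one is 8 mm farther out, so that a cast has about 7 mm to spare, all on this side; shutting the lever pushes the cast home.
- turntable (a joint): Angle of the turntable in rad, 0 at the start, growing counter-clockwise from above. Locked while the clamp is tight; once backed off it turns easily (0.06 N m) and stays where left. Turn it by gripping the cast held in the jaws and twisting about the turning axis; it has to go 0.6 to 1.4 rad clockwise.
- cam_lever (a joint): Angle of the cam lever in rad: 0 shut (jaws closed), 1.5 fully open, growing counter-clockwise from above. Stays where it is left (0.15 N m).
- lever_handle (a point): Middle of the lever's black upright handle, a round post 12 to 15 mm thick, from 15 mm below to 15 mm above the point. Its pivot stands at (11, -61) mm in the axes of table_top, and it circles that at a radius of 52 mm; shut, the lever points along the turntable's -x, open along its -y. Grip the post from above and lead it round the arc.
- clamp_screw (a joint): Angle of the clamp screw in rad: 0 at the start (tight, foot pressing with about 15 N), growing counter-clockwise from above as it is backed off. The foot leaves the turntable at about 0.9; half a turn is 3.14. Firmly tight again below 0.2 (over 11 N), and it can go to -0.6. Stays where it is left (0.08 N m).
- screw_grip (a point): Middle of the black bar-shaped grip of the clamp screw: 42 mm long (its x), 12 mm thick (its y), 22 mm high (11 mm above and below the point), on the screw's vertical axis. It turns with the screw and does not rise. Grasp it across its thickness from above; the clamp frame's top lies 17 mm below the point.
- pointer_tip (a point): Tip of the white index pointer on the rim of the base, 66 mm from the turning axis, 26 mm above the work surface. The pointer is a white pin on a steel block with a black button. Its -x axis points straight outward from the turning axis. It stands elsewhere on the rim at each start and is not to be moved.
- cast_done_mid (a point): A plaster cast, 57 mm front to heel (its x), 68 mm across (its y), base 18 mm high, teeth up to 32 mm. The point is on its mid-axis, 9 mm above its underside; -x points to the front teeth, z up. Grasp the base front to heel from above, fingertips 3 to 10 mm above its underside. This one is in the jaws at the start and has a round metal tag, 26 mm across, between its teeth.
- cast_round_mid (a point): A plaster cast, 57 mm front to heel (its x), 68 mm across (its y), base 18 mm high, teeth up to 32 mm. The point is on its mid-axis, 9 mm above its underside; -x points to the front teeth, z up. Grasp the base front to heel from above, fingertips 3 to 10 mm above its underside. On the work surface, with a round tag; may be absent.
- cast_bar_mid (a point): A plaster cast, 57 mm front to heel (its x), 68 mm across (its y), base 18 mm high, teeth up to 32 mm. The point is on its mid-axis, 9 mm above its underside; -x points to the front teeth, z up. Grasp the base front to heel from above, fingertips 3 to 10 mm above its underside. On the work surface, with a bar-shaped tag, 38 x 9 mm; may be absent.
- cast_next_mid (a point): A plaster cast, 57 mm front to heel (its x), 68 mm across (its y), base 18 mm high, teeth up to 32 mm. The point is on its mid-axis, 9 mm above its underside; -x points to the front teeth, z up. Grasp the base front to heel from above, fingertips 3 to 10 mm above its underside. On the work surface, without a tag: it goes into the jaws.
- cast_next_front (a point): Front of the untagged cast's base, below the middle front teeth: 28 mm from its mid-axis, 9 mm above its underside.
- grey_tray_floor (a point): Grey plastic tray, fixed, for round tags: 176 mm (its x) by 118 mm, rim 8 mm high, and a rib 8 mm high across its middle (x = 0) that makes two nests of about 82 by 110 mm, centred at x = -43 and +43 mm; a cast fits a nest with its 68 mm along the tray's x. The point is the centre of the floor, 2.5 mm above the work surface.
- steel_tray_floor (a point): Stainless steel tray, fixed, for the bar tag: 176 mm (its x) by 118 mm, rim 9 mm high, undivided. The point is the centre of its floor, 2.5 mm above the work surface.
- cast_done: The checked cast from the jaws (origin: centre of its underside).
- cast_round: The other round-tag cast (origin: centre of its underside).
- cast_bar: The bar-tag cast (origin: centre of its underside).
- clamp_foot: Steel foot of the clamp, 16 mm across, under the clamp screw; it presses on the rim of the turntable.
- bottle_amber: small brown bottle, 36 mm across, 78 mm high, standing at the back; leave it alone
- dappen_dish: small glass dish, 35 mm across, 30 mm high, at the back; leave it alone

How it is judged (in metres and radians):
On the way, in this order (a step that is already met when the one before it is completed fails the run):
1. the cam lever is open and the checked cast is out of the jaws, with the clamp still tight (value of joint cam_lever above 1.1 rad and horizontal distance between cast_done_mid and table_top above 0.06 m and contact force between clamp_foot and turntable above 8 N), for 0.2 s.
2. the untagged cast sits between the jaws with its front teeth towards the line and the lever is shut, with the clamp still tight (horizontal distance between cast_next_mid and table_top below 0.007 m and z of cast_next_mid in the frame of table_top between 0.004 and 0.013 m and x of cast_next_front in the frame of table_top below -0.018 m and angle between cast_next_mid's own z axis and vertical below 0.1 rad and value of joint cam_lever below 0.2 rad and contact force between clamp_foot and turntable above 8 N), for 0.2 s.
3. the clamp screw is backed off and the turntable is free (value of joint clamp_screw between 0.9 and 3.14 rad and contact force between clamp_foot and turntable below 0.5 N), for 0.2 s.
4. the front teeth of the held cast point at the pointer while the clamp is slack (y of cast_next_front in the frame of pointer_tip between -0.0045 and 0.0045 m and horizontal distance between cast_next_front and pointer_tip below 0.05 m and horizontal distance between cast_next_mid and table_top below 0.007 m and z of cast_next_mid in the frame of table_top between 0.004 and 0.013 m and x of cast_next_front in the frame of table_top below -0.018 m and angle between cast_next_mid's own z axis and vertical below 0.1 rad and value of joint cam_lever below 0.2 rad and contact force between clamp_foot and turntable below 0.5 N), for 0.2 s.
5. the clamp is tight again with the front teeth at the pointer (y of cast_next_front in the frame of pointer_tip between -0.0045 and 0.0045 m and horizontal distance between cast_next_front and pointer_tip below 0.05 m and horizontal distance between cast_next_mid and table_top below 0.007 m and z of cast_next_mid in the frame of table_top between 0.004 and 0.013 m and x of cast_next_front in the frame of table_top below -0.018 m and angle between cast_next_mid's own z axis and vertical below 0.1 rad and value of joint cam_lever below 0.2 rad and contact force between clamp_foot and turntable above 9 N), for 0.2 s.
At the end, for the whole second after the job is handed in: Untagged cast upright in the jaws (7 mm of the axis), lever shut (under 0.2 rad), its front within 4.5 mm sideways (9 degrees) of the pointer's line, clamp foot pressing over 9 N; each tagged cast at rest, flat on the floor of its tray: round tags grey, bar tag steel (all of step 5 and velocity of joint turntable between -0.05 and 0.05 rad/s and x of cast_done_mid in the frame of grey_tray_floor between -0.065 and 0.065 m and y of cast_done_mid in the frame of grey_tray_floor between -0.045 and 0.045 m and z of cast_done_mid in the frame of grey_tray_floor between 0.004 and 0.013 m and angle between each of cast_done_mid, cast_round_mid, cast_bar_mid's own z axis and vertical below 0.1 rad and linear speed of each of cast_done, cast_round, cast_bar below 0.02 m/s and x of cast_round_mid in the frame of grey_tray_floor between -0.065 and 0.065 m and y of cast_round_mid in the frame of grey_tray_floor between -0.045 and 0.045 m and z of cast_round_mid in the frame of grey_tray_floor between 0.004 and 0.013 m and x of cast_bar_mid in the frame of steel_tray_floor between -0.065 and 0.065 m and y of cast_bar_mid in the frame of steel_tray_floor between -0.045 and 0.045 m and z of cast_bar_mid in the frame of steel_tray_floor between 0.004 and 0.013 m); the robot touches nothing.
It fails at once if the clamp screw is backed off half a turn or more (value of joint clamp_screw above 3.2 rad).
It fails at once if the index pointer is pushed along the rim (distance of pointer_tip from where it was at the start of the episode above 0.008 m).
It fails at once if a bystander is knocked aside (distance of any of bottle_amber, dappen_dish from where it was at the start of the episode above 0.03 m).
Of cast_bar, cast_round only 1 to 2 are there at a start; the rules pass over those that are not, and their reading is None.
At some moment in a run one of cast_bar, cast_round may be knocked a few centimetres aside while the robot is not near it.
Once in a run the grip may slacken for a moment while it holds something.
It also fails if it takes over 192 s, if anything falls off the work surface, if the arm or the gripper's body presses on something with over 40 N, if the wrist force passes 120 N, or if a joint passes its speed limit or range.

## Robot

A 6-joint arm with a two-finger parallel gripper is mounted at the origin on a cart in front of the work surface, level with it; the furniture and walls round the work are solid. World frame = base frame: x ahead of the robot, y to its left, z up, the work surface at z = 0. Lengths are in m, angles in degrees, forces in N, time in s.
With the tool pointing down it reaches from about 0.4 to 0.825 m from the base axis. Payload 7 kg.
Tool frame: the origin (TCP) lies at the very end of the fingers, on their centre line; the grasp point (between the pads) lies 19 mm behind it; x points along the fingers, y is the direction in which the jaws open and shut, and the axes are right-handed (so a half turn about x gives the same grasp; the last joint's range is limited). The gripper opens to 88 mm and grips with 3 to 60 N. Pads are 19 mm wide; open, the fingers measure 130 mm over their backs; the gripper's body (78 mm by 193 mm) begins 47 mm behind the grasp point.
Start: joints at [-53.337, 20.546, 0.682, 0, -70.136, -16.507], TCP at [0.233, -0.634, 0.199] pointing down, gripper open.
Joint ranges: [-176.03, 176.03], [-82.01, 121.73], [-58.28, 71.71], [-173.87, 95.51], [-174.79, -0.11], [-173.66, 173.66]. Speed limits (degrees/s): [136.94, 136.94, 172.46, 180, 180, 180].

## Interface

Orientations are given as [roll, pitch, yaw] about the fixed x, y, z axes, in that order (R = Rz(yaw) Ry(pitch) Rx(roll)).
In Python, from plant import * gives the robot as it stands. The module is installed in compiled form; this text tells all that it offers.
- The arm moves only by the shell command python3 -m creep 'ROWS' [FORCE]. ROWS is a JSON object of lists of equal length, an entry for each row: "jaw": the closure, from -1 (fully open) to 1 (shut); "translation": the shift along the tool's x, y, z in m, a list of three; "roll": the turn about the tool's x in rad. A call has exactly 10 rows; each row shifts and turns the commanded pose from where the row before left it, along the tool's axes as they then stand; what a row does not reach is not made up. A row lasts 1/10 s, in which the tool goes at most 50 mm and 8.59 degrees, less where a joint would pass 70% of its speed; a pose out of reach is approached as far as the arm can. A call with a gripper value outside its range is refused whole. The fingers move at their own pace and stop on an object; FORCE is the grip in N (left out, the last holds). Time passes only in rows, so rows that do not move let the fingers close, or fill a call up. It gives the time, the measured TCP pose, the force and the opening at its end, in the units of the state.
- get_state(): the state, without advancing time (a new reading comes with each control period).
- capture(name): name is "scene" or "side" or "wrist"; returns a dict with "image" (420x560x3 uint8, red, green, blue), "fovy" (degrees; the focal length in pixels is half the picture's height over the tangent of half this angle, whatever the lens; pixels are square), "cx", "cy" (the principal point, pixels), "pose" (4x4, takes a point from camera to world coordinates); the wrist camera has in their place "tool_from_camera" (4x4, takes a point from camera to tool coordinates, whose origin is the TCP and whose axes are the tool frame's). Camera axes: x right, y up, looking along -z (the intrinsics and any distortion apply to the point x, -y, -z); pixel columns grow to the right and rows downward; lengths in m; the calibration is good to about 2 mm. A picture is of the moment at which its call begins: read the wrist's pose just before it. There is no depth.
- close_job(): hands the job in, once; it reports no verdict.
The state is a dict: "time_s": time; "joints": joint angles; "qd": joint speeds; "joint_torque": joint torques, N m; "tcp_pos": TCP position; "eef_rot": TCP orientation; "contact_force": force on the tool from outside, world axes, zero at the start; "moment": the same for the moment, N m; "gripper_width": finger opening in m.
Only numpy, scipy, OpenCV 4.12 (cv2) and the standard library are available. Lean on these libraries where they do the work, as an engineer would, in place of code of your own. Each camera call takes 0.05 s, during which the arm holds its last target.

## Working session

There is one attempt and no reset: what is moved stays moved. The work goes in short steps, Python scripts to look and compute and a shell command to move; the robot and the scene stay as the last step left them, time stands still between calls to the robot, and variables do not carry over. Pictures are saved under pics/ and viewed, and the job is handed in when it is done.

```bash
mkdir -p pics; ls
python3 - <<'E'
from plant import *
import cv2,numpy as np
s=get_state(); print(s)
for n in ("scene","side","wrist"):
    c=capture(n); cv2.imwrite(f"pics/{n}0.png",c["image"][:,:,::-1])
    print(n,{k:(np.round(v,4).tolist() if hasattr(v,'tolist') else v) for k,v in c.items() if k!="image"})
E
```

```text
pics
{'time_s': 0.0, 'joints': array([-5.33374999e+01,  2.05918123e+01,  6.35324707e-01, -2.10546977e-02,
       -7.01356963e+01, -1.65079129e+01]), 'qd': array([-0.00107467,  0.01167441,  0.03460059,  0.0777757 ,  0.09046243,
       -0.00578786]), 'joint_torque': array([ 1.44460824e-03, -5.82714987e+01,  2.93054777e+01,  6.99721947e+00,
        6.76688593e-03, -1.51999552e-04]), 'tcp_pos': array([ 0.23238499, -0.63317866,  0.19762731]), 'eef_rot': array([ 94.39149075,  89.90571449, 114.5389078 ]), 'contact_force': array([-0.22169982,  0.00944356, -0.78669673]), 'moment': array([0.02960663, 0.0193119 , 0.01114211]), 'gripper_width': 0.08763165977711643}
scene {'fovy': 57.7686360982836, 'cx': 277.927741633751, 'cy': 210.11724185958468, 'pose': [[-0.868, 0.3421, -0.3599, 0.2423], [-0.4963, -0.5764, 0.6492, 0.6587], [0.0147, 0.7421, 0.6701, 0.6237], [0.0, 0.0, 0.0, 1.0]]}
side {'fovy': 43.27216013291037, 'cx': 272.2388713464501, 'cy': 206.54685404119076, 'pose': [[-0.8703, 0.2739, -0.4093, 0.1375], [-0.4924, -0.4982, 0.7137, 0.8591], [-0.0084, 0.8227, 0.5685, 0.6629], [0.0, 0.0, 0.0, 1.0]]}
wrist {'fovy': 65.63309266808002, 'cx': 283.79320539457, 'cy': 203.64481984882073, 'tool_from_camera': [[-0.0007, 0.3106, -0.9505, -0.1876], [1.0, 0.001, -0.0004, -0.0005], [0.0008, -0.9505, -0.3106, -0.0863], [0.0, 0.0, 0.0, 1.0]]}
```

View pics/scene0.png

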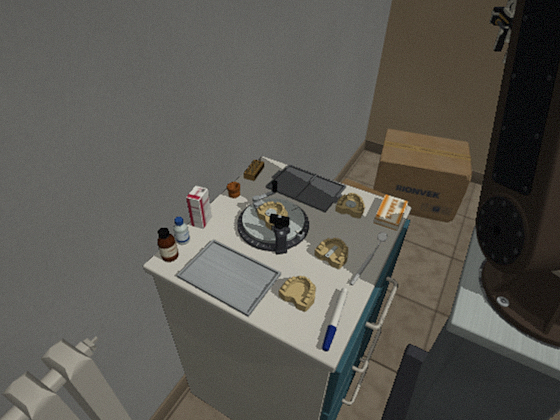

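View pics/side0.png

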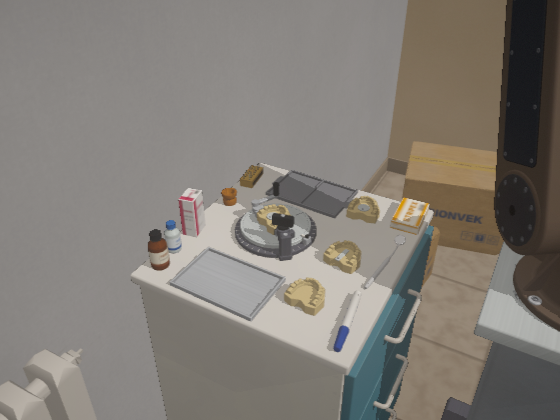

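View pics/wrist0.png

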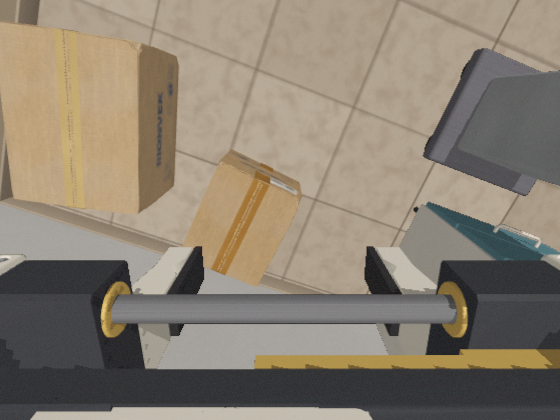

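```bash
cat > h.py <<'E'
from plant import *
import cv2,numpy as np
from scipy.spatial.transform import Rotation as R
def Ttool(s):
    T=np.eye(4);T[:3,:3]=R.from_euler('xyz',s["eef_rot"],degrees=True).as_matrix();T[:3,3]=s["tcp_pos"];return T
class V:
    def __init__(s,n,save=None):
        st=get_state();c=capture(n);s.im=c["image"][:,:,::-1].copy();s.st=st
        s.f=210/np.tan(np.radians(c["fovy"])/2);s.cx,s.cy=c["cx"],c["cy"]
        s.T=c["pose"] if "pose" in c else Ttool(st)@c["tool_from_camera"]
        if save: cv2.imwrite(f"pics/{save}.png",s.im); np.savez(f"pics/{save}.npz",im=s.im,f=s.f,cx=s.cx,cy=s.cy,T=s.T)
    def ray(s,u,v):
        d=s.T[:3,:3]@np.array([(u-s.cx)/s.f,-(v-s.cy)/s.f,-1]);return s.T[:3,3],d/np.linalg.norm(d)
    def hit(s,u,v,z):
        o,d=s.ray(u,v);return o+d*(z-o[2])/d[2]
    def px(s,p):
        q=s.T[:3,:3].T@(np.asarray(p)-s.T[:3,3]);return np.array([s.cx-s.f*q[0]/q[2],s.cy+s.f*q[1]/q[2]])
def load(save):
    v=V.__new__(V);d=np.load(f"pics/{save}.npz")
    v.im=d["im"];v.f=float(d["f"]);v.cx=float(d["cx"]);v.cy=float(d["cy"]);v.T=d["T"];return v
def tri(a,b):
    (o1,d1),(o2,d2)=a,b
    A=np.stack([d1,-d2],1);t=np.linalg.lstsq(A,o2-o1,rcond=None)[0]
    p,q=o1+t[0]*d1,o2+t[1]*d2;return (p+q)/2,np.linalg.norm(p-q)
E
python3 - <<'E'
from h import *
for n,b in(("scene",(150,150,270,210)),("side",(140,160,300,180))):
    v=V(n,n+"1");x,y,w,h=b
    cv2.imwrite(f"pics/{n}z.png",cv2.resize(v.im[y:y+h,x:x+w],None,fx=800/w,fy=800/w,interpolation=cv2.INTER_CUBIC)[:600])
    for nm,p in(("bottle",(0,0)),):pass
v=load("scene1")
for nm,u in dict(tableC=(273,228),castA=(350,206),castB=(332,252),castC=(298,293),steel=(229,276),grey=(306,187)).items():
    print(nm,v.hit(*u,0.01).round(3))
E
```

```text
tableC [0.551 0.123 0.01 ]
castA [ 0.428 -0.039  0.01 ]
castB [0.405 0.121 0.01 ]
castC [0.419 0.253 0.01 ]
steel [0.558 0.286 0.01 ]
grey [ 0.554 -0.05   0.01 ]
```

View pics/scenez.png

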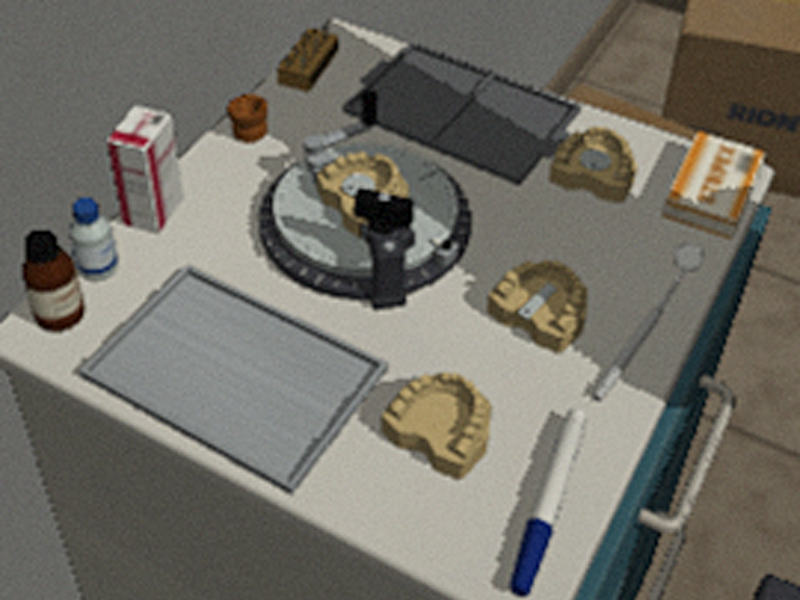

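View pics/sidez.png

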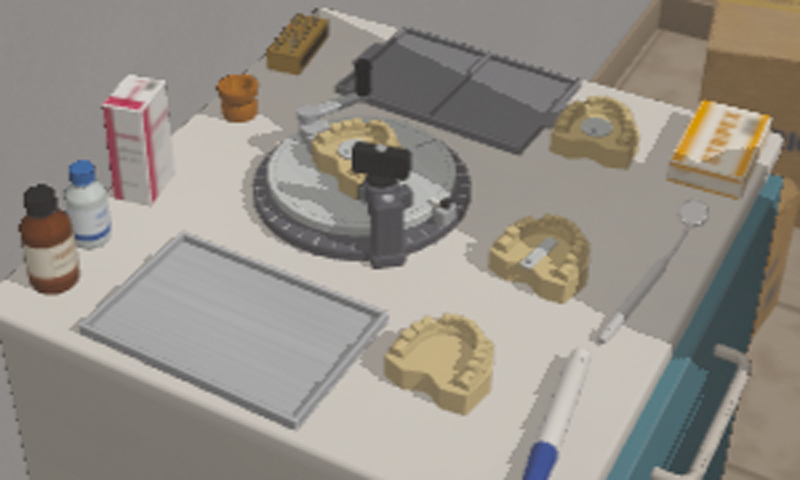

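```bash
python3 -m creep '{"jaw":[-1,-1,-1,-1,-1,-1,-1,-1,-1,-1],"translation":[[-0.02,0.03,0.026],[-0.02,0.03,0.026],[-0.02,0.03,0.026],[-0.02,0.03,0.026],[-0.02,0.03,0.026],[0,0.03,0.026],[0,0.03,0.026],[0,0.03,0.026],[0,0.03,0.026],[0,0.03,0.026]],"roll":[0,0,0,0,0,0,0,0,0,0]}'
python3 -m creep '{"jaw":[-1,-1,-1,-1,-1,-1,-1,-1,-1,-1],"translation":[[0,0.033,0.029],[0,0.033,0.029],[0,0.033,0.029],[0,0.033,0.029],[0,0.033,0.029],[0,0.033,0.029],[0,0.033,0.029],[0,0.033,0.029],[0,0.033,0.029],[0,0,0]],"roll":[0,0,0,0,0,0,0,0,0,0]}'
python3 - <<'E'
from h import *
v=V("wrist","w1"); print(v.st["tcp_pos"],v.st["eef_rot"],v.st["time_s"])
E
```

```text
time_s: 1.25
tcp_pos: [0.3734, -0.2609, 0.2988]
eef_rot: [-23.5, 90.0, -3.4]
contact_force: [0.7, -0.7, -0.2]
gripper_width: 0.0876
time_s: 2.25
tcp_pos: [0.5171, 0.1102, 0.2974]
eef_rot: [176.3, 89.9, -163.3]
contact_force: [-0.2, 0.1, -0.5]
gripper_width: 0.0875
[0.51709313 0.11020191 0.29738874] [ 176.32284128   89.92830987 -163.3434499 ] 2.25
```

View pics/w1.png

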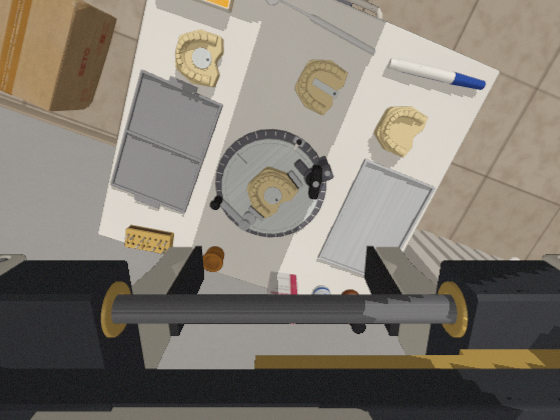

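Run:
```python
from h import *
v=load("w1")
def z(x,y,w,h,n): cv2.imwrite(n,cv2.resize(v.im[y:y+h,x:x+w],None,fx=800/w,fy=800/w,interpolation=cv2.INTER_CUBIC)[:600])
z(205,120,140,105,"pics/w1t.png"); z(160,20,280,210,"pics/w1c.png")
```

```text
(no output)
```

View pics/w1t.png

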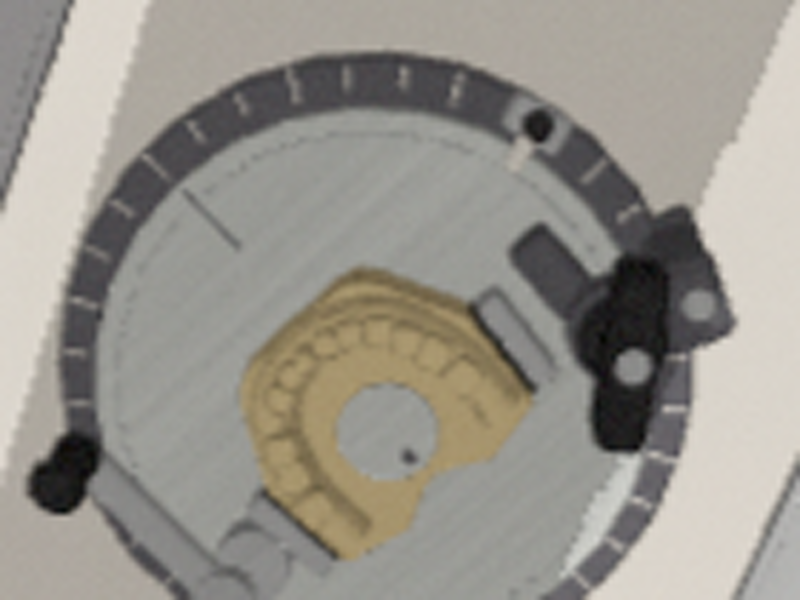

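View pics/w1c.png

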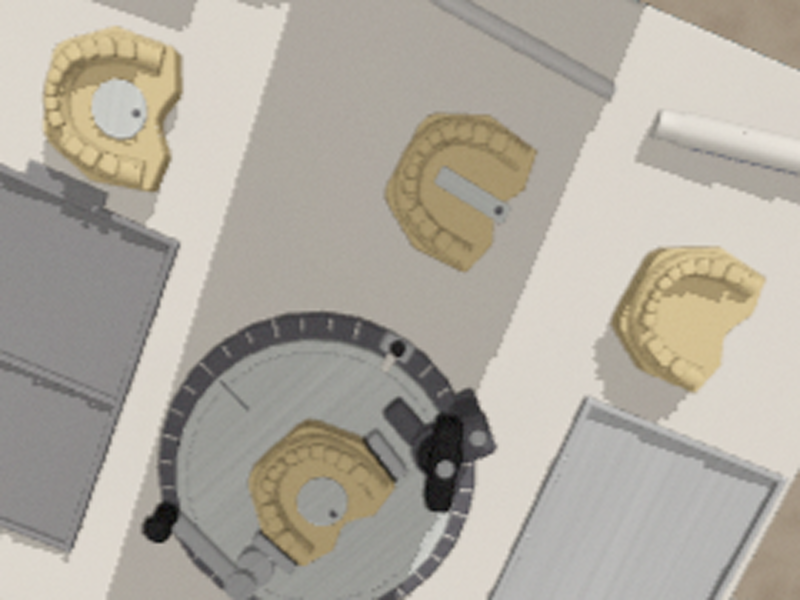

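```bash
cat > meas.py <<'E'
from h import *
from scipy.optimize import least_squares
def circ(P,r=None):
    if r is None:
        f=lambda p:np.hypot(P[:,0]-p[0],P[:,1]-p[1])-p[2]
        x0=[*P.mean(0)[:2],.08]
    else:
        f=lambda p:np.hypot(P[:,0]-p[0],P[:,1]-p[1])-r
        x0=P.mean(0)[:2]
    q=least_squares(f,x0,loss='soft_l1',f_scale=.001);return q.x,np.sqrt(np.mean(f(q.x)**2))
def radial(v,c,z,r0,r1,angs,thr):
    # outermost transition dark->bright along rays on plane z
    P=[]
    g=cv2.cvtColor(v.im,cv2.COLOR_BGR2GRAY).astype(np.float32)
    for a in angs:
        rs=np.arange(r0,r1,.0005)
        pts=np.array([v.px([c[0]+r*np.cos(a),c[1]+r*np.sin(a),z]) for r in rs],np.float32)
        val=cv2.remap(g,pts[:,0],pts[:,1],cv2.INTER_LINEAR)
        d=np.gradient(val);k=np.argmax(d) if thr>0 else np.argmin(d)
        if abs(d[k])>abs(thr): P.append([c[0]+rs[k]*np.cos(a),c[1]+rs[k]*np.sin(a)])
    return np.array(P)
E
python3 - <<'E'
from meas import *
for n,c0 in(("w1",(270.5,183)),("scene1",(273,228)),("side1",(276,230))):
    v=load(n);c=v.hit(*c0,.012)[:2]
    for it in range(3):
        P=radial(v,c,.024,.064,.080,np.radians(np.arange(0,360,4)),-3)
        q,e=circ(P); c=q[:2]
    print(n,"turntable edge",q.round(4),e.round(4),len(P))
    P=radial(v,c,.012,.076,.095,np.radians(np.arange(0,360,4)),3);q,e=circ(P);print("  base edge",q.round(4),e.round(4),len(P))
v=load("w1")
c=np.array(circ(radial(v,c,.024,.064,.080,np.radians(np.arange(0,360,4)),-3))[0][:2])
s=800/140
L=[v.hit(205+x/s,120+y/s,.024)[:2] for x,y in((185,190),(240,247))]
for p in L: print("line",p.round(4),np.hypot(*(p-c)).round(4),np.degrees(np.arctan2(*(p-c)[::-1])).round(1))
d=L[0]-L[1];print("line dir",np.degrees(np.arctan2(d[1],d[0])).round(1))
for nm,(x,y),z in(("pointer in",(513,168),.026),("pointer out",(528,140),.026),("button",(540,125),.03),("screw top dot",(633,367),.087)):
    p=v.hit(205+x/s,120+y/s,z)[:2];print(nm,p.round(4),np.hypot(*(p-c)).round(4),np.degrees(np.arctan2(*(p-c)[::-1])).round(1))
E
```

```text
Traceback (most recent call last):
  File "meas.py", line 19, in radial
    d=np.gradient(val);k=np.argmax(d) if thr>0 else np.argmin(d)
ValueError: Shape of array too small to calculate a numerical gradient, at least (edge_order + 1) elements are required.
```

```bash
sed -i 's/cv2.INTER_LINEAR)$/cv2.INTER_LINEAR).ravel()/' meas.py
python3 - <<'E'
from meas import *
for n,c0 in(("w1",(270.5,183)),("scene1",(273,228)),("side1",(276,230))):
    v=load(n);c=v.hit(*c0,.012)[:2]
    for it in range(3):
        P=radial(v,c,.024,.064,.080,np.radians(np.arange(0,360,4)),-3)
        q,e=circ(P); c=q[:2]
    print(n,"turntable edge",q.round(4),e.round(4),len(P))
    P=radial(v,c,.012,.076,.095,np.radians(np.arange(0,360,4)),3);q,e=circ(P);print("  base edge",q.round(4),e.round(4),len(P))
    if n=="w1": cw=c
v=load("w1");c=cw
s=800/140
L=[v.hit(205+x/s,120+y/s,.024)[:2] for x,y in((185,190),(240,247))]
for p in L: print("line",p.round(4),np.hypot(*(p-c)).round(4),np.degrees(np.arctan2(*(p-c)[::-1])).round(1))
d=L[0]-L[1];print("line dir",np.degrees(np.arctan2(d[1],d[0])).round(1))
for nm,(x,y),z in(("pointer in",(513,168),.026),("pointer out",(528,140),.026),("button",(540,125),.03),("screw top dot",(633,367),.087)):
    p=v.hit(205+x/s,120+y/s,z)[:2];print(nm,p.round(4),np.hypot(*(p-c)).round(4),np.degrees(np.arctan2(*(p-c)[::-1])).round(1))
E
```

```text
w1 turntable edge [0.562  0.1047 0.0718] 0.0021 86
  base edge [0.561  0.105  0.0837] 0.0027 90
scene1 turntable edge [0.5498 0.1262 0.0734] 0.0044 68
  base edge [0.5531 0.1196 0.0819] 0.0048 62
side1 turntable edge [0.5622 0.1063 0.0716] 0.0039 71
  base edge [0.5595 0.1121 0.0846] 0.002 69
line [0.5295 0.0444] 0.0685 -118.3
line [0.5384 0.0617] 0.0491 -118.7
line dir -117.1
pointer in [0.496  0.1186] 0.0674 168.1
pointer out [0.4883 0.1196] 0.0751 168.6
button [0.4835 0.1207] 0.0801 168.5
screw top dot [0.5199 0.1539] 0.0648 130.6
```

Run:
```python
from meas import *
w=load("w1");s=load("side1");sc=load("scene1")
k=800/140
t=w.ray(205+57/k,120+487/k)
print(tri(t,s.ray(140+362/2.667,160+63/2.667)), tri(t,sc.ray(150+370/2.963,150+95/2.963)))
for z in(.02,.03,.04,.05,.06,.07): print(z,w.px([.596,.040,z]).round(1),s.px([.596,.04,z]).round(1))
print(tri(w.ray(205+633/k,120+367/k),s.ray(140+382/2.667,160+155/2.667)))
# casts
g=cv2.cvtColor(w.im,cv2.COLOR_BGR2HSV)
m=cv2.inRange(g,(12,70,60),(32,255,255));m=cv2.morphologyEx(m,cv2.MORPH_CLOSE,np.ones((5,5)))
for c in cv2.findContours(m,0,2)[0]:
    if 700<cv2.contourArea(c)<4000:
        (x,y),r,a=cv2.minAreaRect(c); P=np.array([w.hit(*q[0],.018)[:2] for q in c],np.float32)
        r2=cv2.minAreaRect(P*1000); print((round(x),round(y)),w.hit(x,y,.018).round(4),[np.round(i,1) for i in r2])
```

```text
(array([0.59682239, 0.04145789, 0.07276516]), np.float64(0.001169464616291855)) (array([0.59568281, 0.04091921, 0.07096153]), np.float64(0.002363763847937107))
0.02 [221.3 193.7] [276.8 204.3]
0.03 [220.  195.6] [276.7 200.5]
0.04 [218.7 197.6] [276.7 196.6]
0.05 [217.4 199.7] [276.7 192.6]
0.06 [216.  201.8] [276.7 188.6]
0.07 [214.5 204.1] [276.7 184.6]
(array([0.51957367, 0.1542779 , 0.08297181]), np.float64(0.0023195499977265964))
(454, 309) [0.655  0.4662 0.018 ] [array([656.4, 467.2]), array([118. ,  44.3]), np.float64(34.6)]
(114, 309) [ 0.8532 -0.0701  0.018 ] [array([855.1, -69.9]), array([117.8,  43.9]), np.float64(5.8)]
(149, 239) [ 0.7071 -0.045   0.018 ] [array([707.4, -45.2]), array([39.7, 74. ]), np.float64(8.4)]
(269, 190) [0.5669 0.1056 0.018 ] [array([567.7, 105.8]), array([60.2, 71.4]), np.float64(62.6)]
(399, 128) [0.4189 0.2456 0.018 ] [array([419.5, 245.6]), array([59.5, 65.3]), np.float64(84.0)]
(319, 84) [0.4035 0.1187 0.018 ] [array([404.3, 118.9]), array([56.4, 66.3]), np.float64(80.1)]
(198, 57) [ 0.4273 -0.0432  0.018 ] [array([428. , -42.9]), array([65.8, 59.9]), np.float64(5.7)]
```

```bash
cat >> h.py <<'E'
def phi(s):
    M=R.from_euler('xyz',s["eef_rot"],degrees=True).as_matrix();return np.degrees(np.arctan2(M[1,2],M[0,2]))
def plan(x,y,z,ph=None):
    s=get_state();M=R.from_euler('xyz',s["eef_rot"],degrees=True).as_matrix()
    d=M.T@(np.array([x,y,z])-s["tcp_pos"]);print("tool shift",d.round(4),"phi",phi(s).round(1),"t",s["time_s"],"tcp",s["tcp_pos"].round(4),"w",round(float(s["gripper_width"]),4))
    if ph is not None: r=-np.radians((ph-phi(s)+180)%360-180);print("roll",r.round(3),"(translate first)")
E
python3 -m creep '{"jaw":[0.1,0.1,0.1,0.1,0.1,0.1,0.1,0.1,0.1,0.1],"translation":[[0,0,0],[0,0,0],[0,0,0],[0,0,0],[0,0,0],[0,0,0],[0,0,0],[0,0,0],[0,0,0],[0,0,0]],"roll":[-0.148,-0.148,-0.148,-0.148,-0.148,-0.148,-0.148,-0.148,-0.148,-0.148]}' 30
python3 - <<'E'
from h import *
plan(.596,.040,.12,106.6);print(get_state()["joints"].round(1))
E
```

```text
time_s: 3.3
tcp_pos: [0.5156, 0.1053, 0.2988]
eef_rot: [-70.5, 90.0, 34.7]
contact_force: [0.1, 0.2, -0.4]
gripper_width: 0.0394
tool shift [ 0.1788 -0.0604 -0.0842] phi 105.3 t 3.3 tcp [0.5156 0.1053 0.2988] w 0.0394
roll -0.023 (translate first)
[ 32.9   3.4  -8.3  -0.  -78.2 -17.7]
```

```bash
python3 -m creep '{"jaw":[0.1,0.1,0.1,0.1,0.1,0.1,0.1,0.1,0.1,0.1],"translation":[[0.022,-0.0075,-0.0105],[0.022,-0.0075,-0.0105],[0.022,-0.0075,-0.0105],[0.022,-0.0075,-0.0105],[0.022,-0.0075,-0.0105],[0.022,-0.0075,-0.0105],[0.022,-0.0075,-0.0105],[0.022,-0.0075,-0.0105],[0,0,0],[0,0,0]],"roll":[0,0,0,0,0,0,0,0,0,0]}'
python3 - <<'E'
from h import *
plan(.596,.040,.048)
v=V("wrist","w2");V("side","s2")
E
```

```text
time_s: 4.3
tcp_pos: [0.5953, 0.0397, 0.1227]
eef_rot: [112.6, 89.9, -142.5]
contact_force: [-0.3, 1.0, 0.8]
gripper_width: 0.0399
tool shift [ 0.0747 -0.0009  0.0001] phi 104.9 t 4.3 tcp [0.5953 0.0397 0.1227] w 0.0399
```

View pics/w2.png

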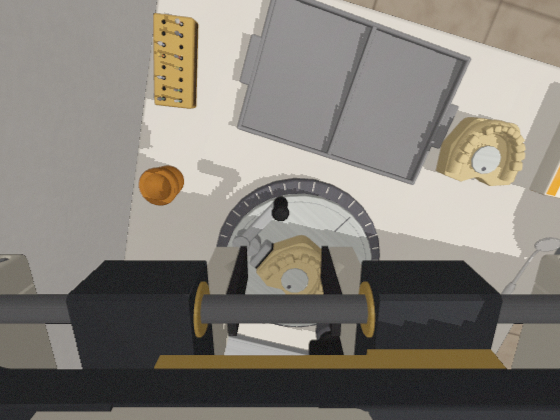

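Run:
```python
from h import *
v=load("w2")
print(v.px([.596,.04,.072]),v.px([.596,.04,.042]))
cv2.imwrite("pics/w2z.png",cv2.resize(v.im[160:310,200:400],None,fx=4,fy=4,interpolation=cv2.INTER_CUBIC))
```

```text
[280.9338738  212.69964036] [281.17162239 200.98320676]
```

View pics/w2z.png

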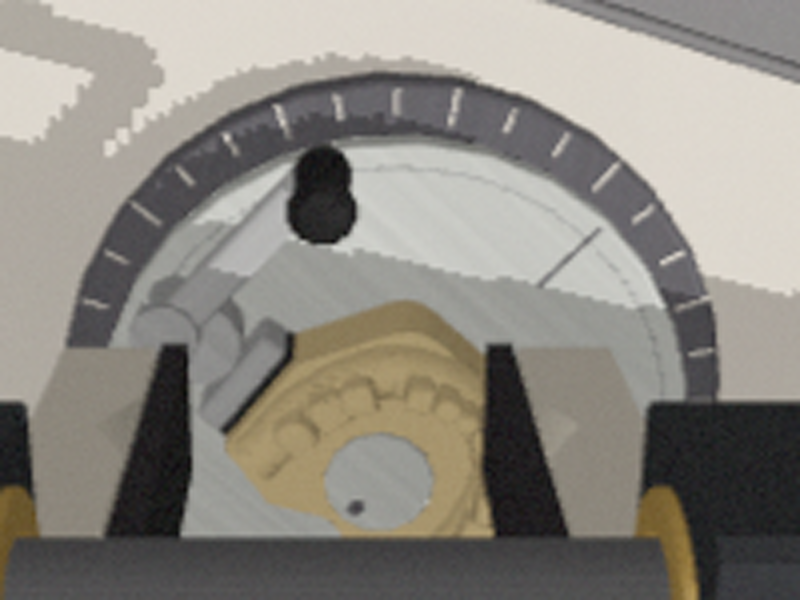

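```bash
python3 -m creep '{"jaw":[0.1,0.1,0.1,0.1,0.1,0.1,0.1,0.1,0.1,0.1],"translation":[[0.015,0,0],[0.015,0,0],[0.015,0,0],[0.01,0,0],[0.01,0,0],[0.009,0,0],[0,0,0],[0,0,0],[0,0,0],[0,0,0]],"roll":[0,0,0,0,0,0,0,0,0,0]}'
python3 -m creep '{"jaw":[0.9,0.9,0.9,0.9,0.9,0.9,0.9,0.9,0.9,0.9],"translation":[[0,0,0],[0,0,0],[0,0,0],[0,0,0],[0,0,0],[0,0,0],[0,0,0],[0,0,0],[0,0,0],[0,0,0]],"roll":[0,0,0,0,0,0,0,0,0,0]}' 25
python3 - <<'E'
from h import *
plan(.596,.04,.048)
s=get_state();P=np.array([.6208,.0857]);t=s["tcp_pos"][:2];print(t-P,np.hypot(*(t-P)),np.degrees(np.arctan2(*(t-P)[::-1])))
# arc in tool frame
c=np.array([.562,.105]);xh=np.array([np.cos(np.radians(61.6)),np.sin(np.radians(61.6))]);yh=np.array([-xh[1],xh[0]])
P=c+.011*xh-.061*yh
M=R.from_euler('xyz',s["eef_rot"],degrees=True).as_matrix();
prev=P+.052*np.array([np.cos(np.radians(241.6)),np.sin(np.radians(241.6))])
for k in range(1,19):
    a=np.radians(241.6+k*5);q=P+.052*np.array([np.cos(a),np.sin(a)])
    d=M.T@np.array([*(q-prev),0]);prev=q;print(k,d.round(4)[1:])
E
```

```text
time_s: 5.4
tcp_pos: [0.596, 0.0407, 0.0491]
eef_rot: [-85.7, 89.9, 19.3]
contact_force: [0.4, -0.7, -0.2]
gripper_width: 0.0394
time_s: 6.4
tcp_pos: [0.5956, 0.0407, 0.0486]
eef_rot: [-14.4, 90.0, 90.5]
contact_force: [-0.2, -0.0, -0.1]
gripper_width: 0.0044
tool shift [ 0.0006 -0.0002 -0.0007] phi 105.0 t 6.4 tcp [0.5956 0.0407 0.0486] w 0.0044
[-0.02521021 -0.04503696] 0.05161281140468664 -119.23866458704258
1 [-0.0034 -0.003 ]
2 [-0.0037 -0.0027]
3 [-0.0039 -0.0023]
4 [-0.0041 -0.002 ]
5 [-0.0042 -0.0016]
6 [-0.0044 -0.0012]
7 [-0.0045 -0.0009]
8 [-0.0045 -0.0005]
9 [-0.0045 -0.0001]
10 [-0.0045  0.0003]
11 [-0.0045  0.0007]
12 [-0.0044  0.0011]
13 [-0.0043  0.0015]
14 [-0.0041  0.0019]
15 [-0.004   0.0022]
16 [-0.0038  0.0025]
17 [-0.0035  0.0029]
18 [-0.0033  0.0032]
```

Run:
```python
from h import *
for n in("wrist","side","scene"): V(n,n+"3")
a=load("wrist3").im[160:310,180:380];b=load("side3").im[120:270,180:380]
cv2.imwrite("pics/x3.png",cv2.resize(np.vstack([a,b]),None,fx=2.9,fy=2,interpolation=cv2.INTER_CUBIC))
```

```text
(no output)
```

View pics/x3.png

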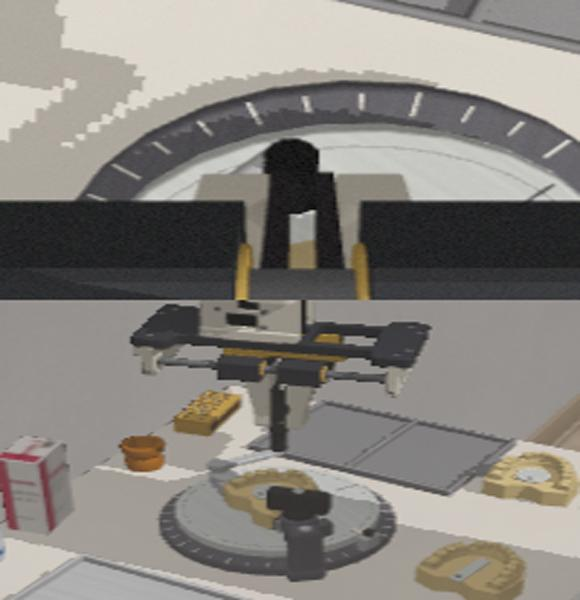

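Run:
```python
from h import *
v=load("wrist3")
print(v.px([.596,.04,.072]),v.px([.596,.04,.042]),v.px(get_state()["tcp_pos"]),v.px(get_state()["tcp_pos"]+[0,0,.03]))
s=load("side3");print(s.px(get_state()["tcp_pos"]))
cv2.imwrite("pics/x3.png",cv2.resize(v.im[180:330,200:400],None,fx=4,fy=4,interpolation=cv2.INTER_CUBIC))
cv2.imwrite("pics/x3s.png",cv2.resize(s.im[120:270,180:380],None,fx=4,fy=4,interpolation=cv2.INTER_CUBIC))
```

```text
[280.99449367 256.08685443] [281.34189388 234.56340739] [281.64203067 239.82572779] [281.33132826 262.92926188]
[276.73556718 193.39319381]
```

View pics/x3.png

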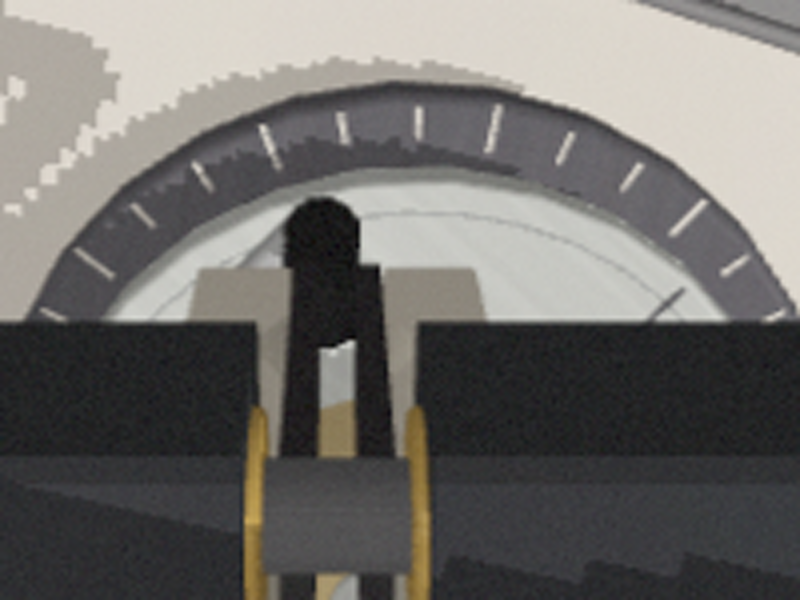

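View pics/x3s.png

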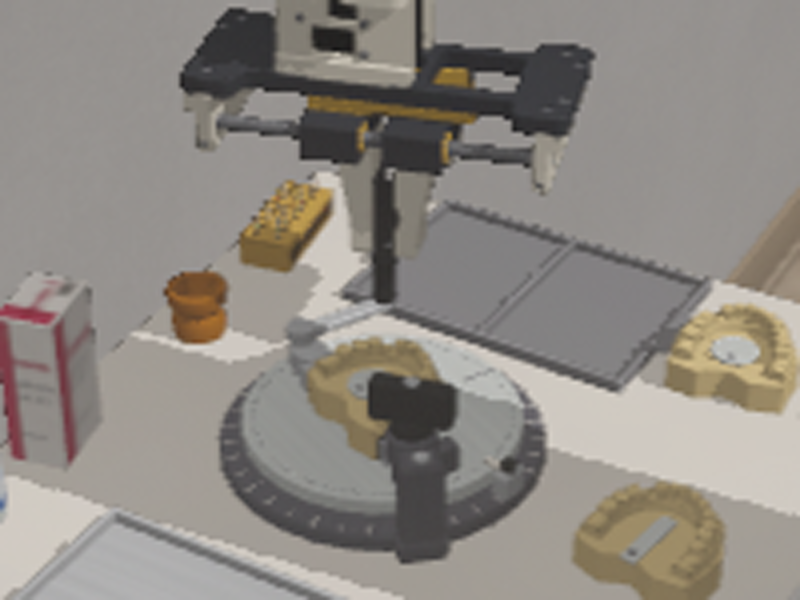

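Run:
```python
from h import *
v=load("w2");T=Ttool(get_state());v.T=T@capture("wrist")["tool_from_camera"]
for x in(0,-.01,-.019,-.03,-.04):
  for z in(-.0095,0,.0095): print(x,z,v.px((T@[x,.02,z,1])[:3]).round(1))
```

```text
0 -0.0095 [313.8 225.8]
0 0 [313.4 239.8]
0 0.0095 [313.  253.4]
-0.01 -0.0095 [315.3 232.2]
-0.01 0 [314.9 246.8]
-0.01 0.0095 [314.4 260.9]
-0.019 -0.0095 [316.8 238.5]
-0.019 0 [316.3 253.6]
-0.019 0.0095 [315.8 268.3]
-0.03 -0.0095 [318.8 247. ]
-0.03 0 [318.2 262.9]
-0.03 0.0095 [317.7 278.3]
-0.04 -0.0095 [320.8 255.7]
-0.04 0 [320.2 272.4]
-0.04 0.0095 [319.6 288.5]
```

```bash
python3 -m creep '{"jaw":[0.1,0.1,0.1,0.1,0.1,0.1,0.1,0.1,0.1,0.1],"translation":[[0,0,0],[0,0,0],[0,0,0],[0,0,0],[0.004,0,0],[0.004,0,0],[0.004,0,0],[0.004,0,0],[0.004,0,0],[0,0,0]],"roll":[0,0,0,0,0,0,0,0,0,0]}'
python3 -m creep '{"jaw":[0.9,0.9,0.9,0.9,0.9,0.9,0.9,0.9,0.9,0.9],"translation":[[0,0,0],[0,0,0],[0,0,0],[0,0,0],[0,0,0],[0,0,0],[0,0,0],[0,0,0],[0,0,0],[0,0,0]],"roll":[0,0,0,0,0,0,0,0,0,0]}' 25
python3 - <<'E'
from h import *
v=V("wrist","w4");s=V("side","s4")
cv2.imwrite("pics/x4.png",np.vstack([cv2.resize(q,None,fx=3,fy=3,interpolation=cv2.INTER_CUBIC)[:300] for q in (v.im[200:300,180:400],s.im[130:230,180:400])]))
E
```

```text
time_s: 7.6
tcp_pos: [0.5951, 0.0405, 0.0278]
eef_rot: [92.6, 89.9, -162.4]
contact_force: [1.3, 0.3, -0.2]
gripper_width: 0.0394
time_s: 8.6
tcp_pos: [0.597, 0.0414, 0.0289]
eef_rot: [-84.5, 89.8, 20.4]
contact_force: [4.6, 3.1, -2.4]
gripper_width: 0.0112
```

View pics/x4.png

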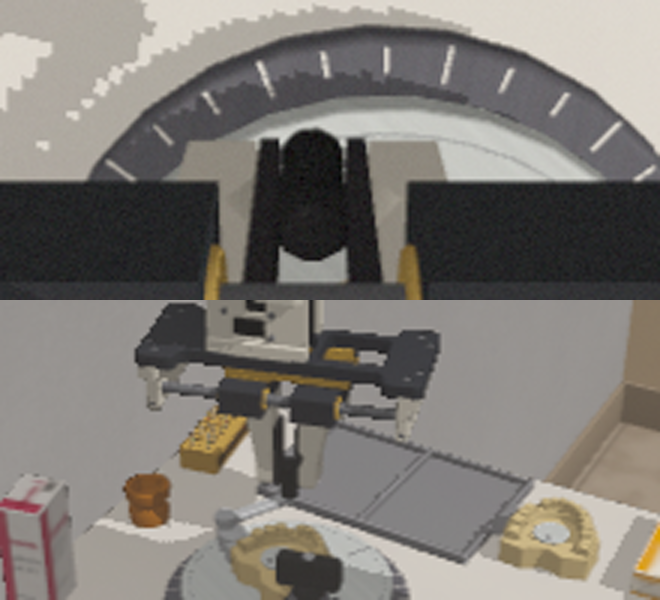

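```bash
python3 -m creep '{"jaw":[0.9,0.9,0.9,0.9,0.9,0.9,0.9,0.9,0.9,0.9],"translation":[[0,-0.0034,-0.003],[0,-0.0037,-0.0027],[0,-0.0039,-0.0023],[0,-0.0041,-0.002],[0,-0.0042,-0.0016],[0,-0.0044,-0.0012],[0,-0.0045,-0.0009],[0,-0.0045,-0.0005],[0,-0.0045,-0.0001],[0,-0.0045,0.0003]],"roll":[0,0,0,0,0,0,0,0,0,0]}' 30
python3 -m creep '{"jaw":[0.9,0.9,0.9,0.9,0.9,0.9,0.9,0.9,0.9,0.9],"translation":[[0,-0.0045,0.0007],[0,-0.0044,0.0011],[0,-0.0043,0.0015],[0,-0.0041,0.0019],[0,-0.004,0.0022],[0,-0.0038,0.0025],[0,-0.0035,0.0029],[0,-0.0025,0.0024],[0,0,0],[0,0,0]],"roll":[0,0,0,0,0,0,0,0,0,0]}' 30
python3 - <<'E'
from h import *
v=V("wrist","w5");s=V("side","s5")
cv2.imwrite("pics/x5.png",np.vstack([cv2.resize(q,None,fx=3,fy=3,interpolation=cv2.INTER_CUBIC)[:300] for q in (v.im[200:300,180:400],s.im[130:230,180:400])]))
E
```

```text
time_s: 9.7
tcp_pos: [0.6365, 0.0356, 0.0286]
eef_rot: [102.8, 89.6, -152.3]
contact_force: [-7.1, -4.7, 7.8]
gripper_width: 0.011
time_s: 10.7
tcp_pos: [0.6639, 0.0587, 0.0288]
eef_rot: [110.9, 89.8, -144.1]
contact_force: [-2.6, -5.7, 4.9]
gripper_width: 0.0114
```

View pics/x5.png

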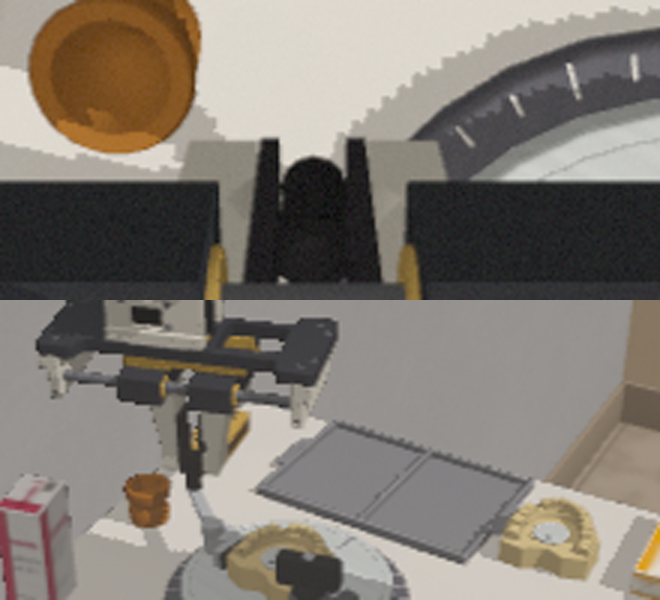

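```bash
python3 -m creep '{"jaw":[0.3,0.3,0.3,0.3,0.3,0.3,0.3,0.3,0.3,0.3],"translation":[[0,0,0],[0,0,0],[0,0,0],[0,0,0],[-0.015,0,0],[-0.02,0,0],[-0.03,0,0],[-0.03,0,0],[-0.03,0,0],[-0.02,0,0]],"roll":[0,0,0,0,0,0,0,0,0,0]}' 30
python3 - <<'E'
from h import *
s=V("side","s6");c=V("scene","c6");v=V("wrist","w6")
t=s.st["tcp_pos"];print(t,phi(s.st))
for z in(0,.019,.03): print(z,s.px(t+[0,0,z]).round(1),c.px(t+[0,0,z]).round(1))
cv2.imwrite("pics/x6.png",np.vstack([cv2.resize(q,None,fx=3,fy=3,interpolation=cv2.INTER_CUBIC)[:300] for q in (s.im[90:190,160:380],c.im[100:200,160:380])]))
cv2.imwrite("pics/x6w.png",cv2.resize(v.im[60:270,160:440],None,fx=2.8,fy=2.8,interpolation=cv2.INTER_CUBIC))
E
```

```text
time_s: 11.8
tcp_pos: [0.6666, 0.0608, 0.1776]
eef_rot: [-93.7, 89.8, 11.3]
contact_force: [1.1, -0.4, 0.1]
gripper_width: 0.0304
[0.66656724 0.0607577  0.17761008] 104.97755891630344
0 [240.7 135. ] [242.5 138.2]
0.019 [240.3 126.4] [242.1 130.6]
0.03 [240.1 121.4] [241.9 126.1]
```

View pics/x6.png

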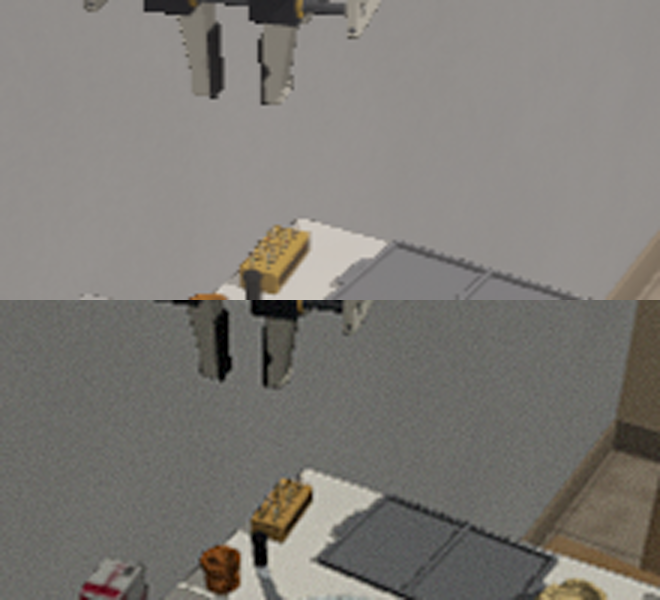

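View pics/x6w.png

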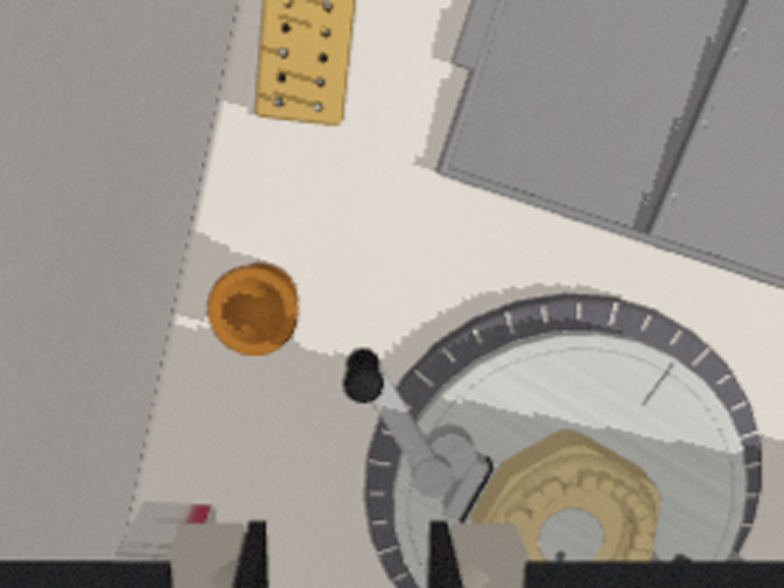

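Run:
```python
from h import *
plan(.562,.105,.13,151.6)
```

```text
tool shift [0.0463 0.09   0.0696] phi 105.0 t 11.95 tcp [0.6667 0.061  0.1767] w 0.0307
roll -0.814 (translate first)
```

```bash
python3 -m creep '{"jaw":[-1,-1,-1,-1,-1,-1,-1,-1,-1,-1],"translation":[[0.0,0.03,0.024],[0.0,0.03,0.023],[0.0,0.03,0.023],[0,0,0],[0,0,0],[0,0,0],[0.01,0,0],[0.01,0,0],[0.015,0,0],[0.01,0,0]],"roll":[0,0,0,-0.136,-0.136,-0.136,-0.136,-0.136,-0.134,0]}' 30
python3 - <<'E'
from h import *
plan(.562,.105,.008,151.6)
v=V("wrist","w7")
cv2.imwrite("pics/x7.png",cv2.resize(v.im[60:340,140:420],None,fx=2.1,fy=2.1,interpolation=cv2.INTER_CUBIC))
# project expected cast centre/ends and jaw fingers
c=np.array([.562,.105]);a=np.radians(61.6);x=np.array([np.cos(a),np.sin(a)])
for d in(-.0285,0,.0285):print(d,[((v.px([*(c+d*x),z])-[140,60])*2.1).round() for z in(.024,.042)])
E
```

```text
time_s: 12.95
tcp_pos: [0.5597, 0.1047, 0.1273]
eef_rot: [46.6, 89.9, -161.7]
contact_force: [0.3, -0.1, -0.0]
gripper_width: 0.0877
tool shift [ 0.1192 -0.0015 -0.002 ] phi 151.7 t 12.95 tcp [0.5597 0.1047 0.1273] w 0.0877
roll 0.002 (translate first)
-0.0285 [array([360., 273.]), array([364., 285.])]
0 [array([296., 273.]), array([295., 285.])]
0.0285 [array([231., 273.]), array([227., 285.])]
```

View pics/x7.png

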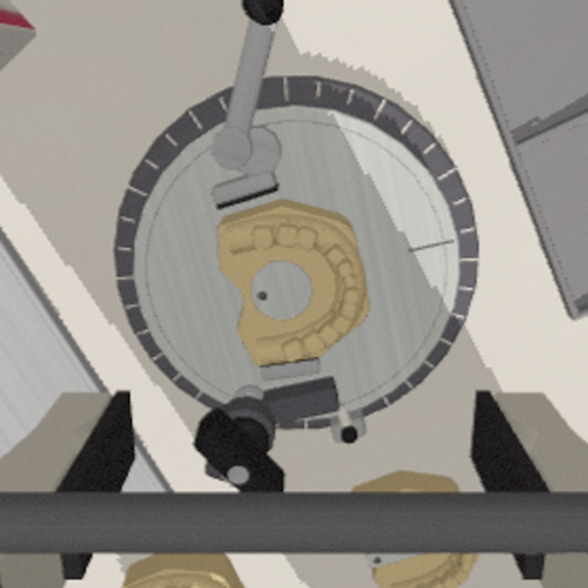

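Run:
```python
from meas import *
v=load("w7")
c=np.array([.562,.105])
for it in range(3):
    P=radial(v,c,.024,.064,.080,np.radians(np.arange(0,360,4)),-3);q,e=circ(P);c=q[:2]
print(q,e)
P=radial(v,c,.012,.076,.095,np.radians(np.arange(0,360,4)),3);print(circ(P))
cv2.imwrite("pics/x7l.png",cv2.resize(v.im[150:200,310:370],None,fx=10,fy=10,interpolation=cv2.INTER_CUBIC))
L=[v.hit(140+x/2.1,60+y/2.1,.024)[:2] for x,y in((453,240),(410,249))]
for p in L: print("line",p.round(4),np.hypot(*(p-c)).round(4),np.degrees(np.arctan2(*(p-c)[::-1])).round(1))
```

```text
[0.56163925 0.10538693 0.0718005 ] 0.001858008929886882
(array([0.56207012, 0.10508284, 0.08329669]), np.float64(0.002677191284719985))
line [0.5428 0.0376] 0.0703 -105.6
line [0.548  0.0558] 0.0514 -105.4
```

View pics/x7l.png

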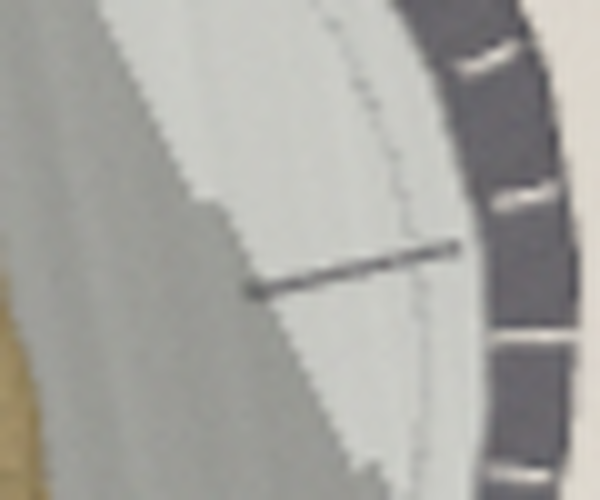

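Run:
```python
from meas import *
v=load("w7")
cv2.imwrite("pics/x7b.png",cv2.resize(v.im[30:150,200:320],None,fx=5,fy=5,interpolation=cv2.INTER_CUBIC))
v=load("w6")
c=np.array([.562,.105])
for it in range(3):
    P=radial(v,c,.024,.064,.080,np.radians(np.arange(0,360,4)),-3);q,e=circ(P);c=q[:2]
print(q,e)
L=[v.hit(160+x/2.8,60+y/2.8,.024)[:2] for x,y in((672,364),(644,403))]
for p in L: print("line",p.round(4),np.hypot(*(p-c)).round(4),np.degrees(np.arctan2(*(p-c)[::-1])).round(1))
p=v.hit(160+362/2.8,60+383/2.8,.072);print("handle top w6",p)
```

```text
[0.56194658 0.10551246 0.07177837] 0.0023464589512525477
line [0.5423 0.0388] 0.0695 -106.4
line [0.5471 0.0566] 0.0511 -106.9
handle top w6 [0.66102303 0.06361103 0.072     ]
```

View pics/x7b.png

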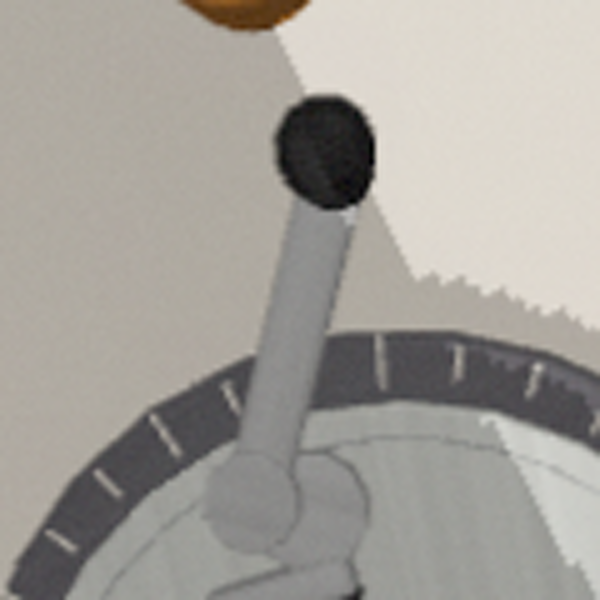

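Run:
```python
from h import *
v=load("w7");p=v.hit(200+327/5,30+148/5,.066);print(p)
plan(.6614,.0632,.028)
print(load("w6").hit(250,170,.03))
```

```text
[0.66119667 0.06312141 0.066     ]
tool shift [ 0.0974 -0.013  -0.1099] phi 151.4 t 13.0 tcp [0.559  0.1045 0.1257] w 0.0875
[0.70496505 0.05816014 0.03      ]
```

```bash
python3 -m creep '{"jaw":[0.4,0.4,0.4,0.4,0.4,0.4,0.4,0.4,0.4,0.4],"translation":[[0,-0.0035,-0.0275],[0,-0.0035,-0.0275],[0,-0.0035,-0.0275],[0,-0.0035,-0.0275],[0,0,0],[0,0,0],[0,0,0],[0.01,0,0],[0.01,0,0],[0.0,0,0]],"roll":[0,0,0,0,0,0,0,0,0,0]}' 30
python3 - <<'E'
from h import *
plan(.6614,.0632,.028)
v=V("wrist","w8")
cv2.imwrite("pics/x8.png",cv2.resize(v.im[150:300,200:400],None,fx=4,fy=4,interpolation=cv2.INTER_CUBIC))
E
```

```text
time_s: 14.0
tcp_pos: [0.6623, 0.065, 0.1065]
eef_rot: [39.2, 89.8, -169.2]
contact_force: [-0.4, -0.2, -0.4]
gripper_width: 0.0264
tool shift [ 0.0785  0.0019 -0.0003] phi 151.6 t 14.0 tcp [0.6623 0.065  0.1065] w 0.0264
```

View pics/x8.png

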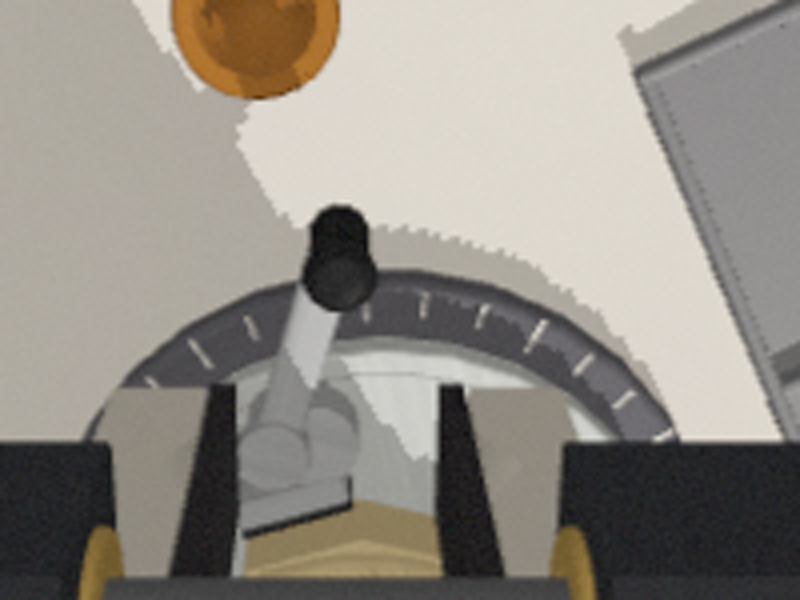

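```bash
python3 -m creep '{"jaw":[0.4,0.4,0.4,0.4,0.4,0.4,0.4,0.4,0.4,0.4],"translation":[[0.02,0,0],[0.02,0,0],[0.015,0,0],[0.012,0,0],[0.011,0,0],[0,0,0],[0,-0.003,0],[0,-0.003,0],[0,0,0],[0,0,0]],"roll":[0,0,0,0,0,0,0,0,0,0]}' 30
python3 -m creep '{"jaw":[0.4,0.4,0.4,0.4,0.4,0.4,0.4,0.4,0.4,0.4],"translation":[[0,-0.003,0],[0,-0.003,0],[0,-0.003,0],[0,-0.003,0],[0,-0.003,0],[0,-0.003,0],[0,-0.003,0],[0,-0.003,0],[0,-0.002,0],[0,0,0]],"roll":[0,0,0,0,0,0,0,0,0,0]}' 30
python3 - <<'E'
from h import *
plan(.6614,.0632,.028)
v=V("wrist","w9")
cv2.imwrite("pics/x9.png",cv2.resize(v.im[150:300,200:400],None,fx=4,fy=4,interpolation=cv2.INTER_CUBIC))
E
```

```text
time_s: 15.05
tcp_pos: [0.6673, 0.0704, 0.0311]
eef_rot: [-132.1, 89.9, 19.5]
contact_force: [-0.6, -0.3, 0.2]
gripper_width: 0.0264
time_s: 16.05
tcp_pos: [0.6784, 0.0932, 0.0304]
eef_rot: [43.5, 89.9, -164.9]
contact_force: [-3.7, -4.6, 2.5]
gripper_width: 0.0264
tool shift [0.0024 0.0345 0.0007] phi 151.6 t 16.05 tcp [0.6784 0.0932 0.0304] w 0.0264
```

View pics/x9.png

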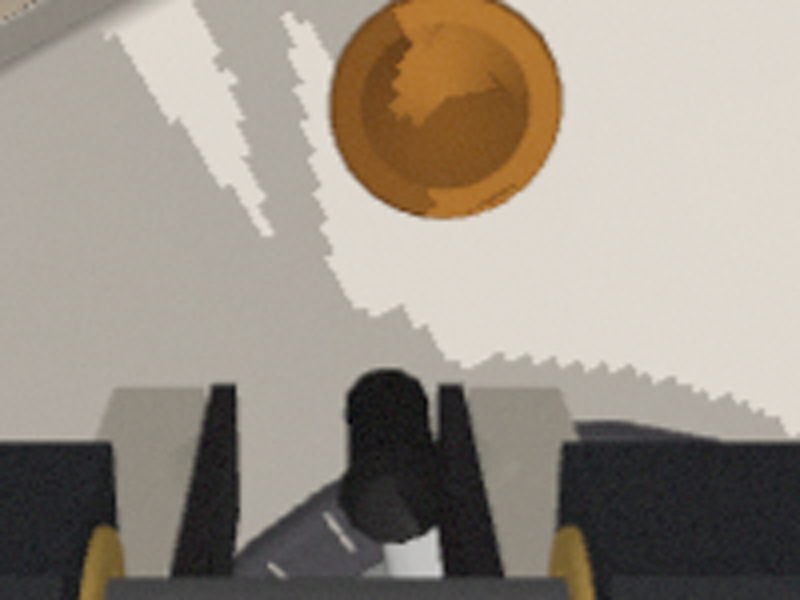

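```bash
python3 -m creep '{"jaw":[0.4,0.4,0.4,0.4,0.4,0.4,0.4,0.4,0.4,0.4],"translation":[[0,0.004,0],[-0.02,0,0],[-0.03,0,0],[-0.03,0,0],[-0.02,0.02,0.03],[0,0.02,0.03],[0,0.0,0.03],[0,0,0.02],[0,0,0],[0,0,0]],"roll":[0,0,0,0,0,0,0,0,0,0]}' 30
cat >> meas.py <<'E'
def table(v,c=(.562,.105)):
    c=np.array(c)
    for it in range(3):
        P=radial(v,c,.024,.064,.080,np.radians(np.arange(0,360,4)),-3);q,e=circ(P);c=q[:2]
    g=cv2.cvtColor(v.im,cv2.COLOR_BGR2GRAY).astype(np.float32);sc=[]
    # line: darkest contrast over r 54..66 mm vs neighbours at +-3deg
    A=np.arange(0,360,.5);rs=np.arange(.054,.066,.001)
    pts=np.array([[v.px([c[0]+r*np.cos(np.radians(a)),c[1]+r*np.sin(np.radians(a)),.024]) for r in rs] for a in A],np.float32)
    val=cv2.remap(g,pts[...,0],pts[...,1],cv2.INTER_LINEAR)
    d=np.median(np.minimum(np.roll(val,7,0),np.roll(val,-7,0))-val,1)
    k=np.argsort(-d)[:5];print("centre",q.round(4),"rms",e.round(4),"line cand",[(A[i],d[i].round(1)) for i in k]);return c
E
python3 - <<'E'
from meas import *
plan(.562,.105,.1)
v=V("wrist","w10");table(v);table(load("w7"));table(load("w1"))
cv2.imwrite("pics/x10.png",cv2.resize(v.im[0:280,100:460],None,fx=2.2,fy=2.1,interpolation=cv2.INTER_CUBIC))
E
```

```text
time_s: 17.1
tcp_pos: [0.5621, 0.1077, 0.1312]
eef_rot: [-114.3, 89.9, 37.4]
contact_force: [-0.4, -0.6, 0.4]
gripper_width: 0.0264
tool shift [ 0.0312  0.0025 -0.0012] phi 151.7 t 17.1 tcp [0.5621 0.1077 0.1312] w 0.0264
centre [0.5618 0.1053 0.0717] rms 0.002 line cand [(np.float64(256.0), np.float32(61.3)), (np.float64(256.5), np.float32(49.7)), (np.float64(255.5), np.float32(47.2)), (np.float64(257.0), np.float32(18.6)), (np.float64(255.0), np.float32(17.7))]
centre [0.5616 0.1054 0.0718] rms 0.0019 line cand [(np.float64(254.5), np.float32(57.3)), (np.float64(254.0), np.float32(46.4)), (np.float64(255.0), np.float32(45.9)), (np.float64(255.5), np.float32(17.9)), (np.float64(253.5), np.float32(15.6))]
centre [0.5619 0.1048 0.0718] rms 0.0023 line cand [(np.float64(242.0), np.float32(28.3)), (np.float64(241.5), np.float32(24.3)), (np.float64(242.5), np.float32(24.1)), (np.float64(243.0), np.float32(15.8)), (np.float64(241.0), np.float32(15.5))]
```

View pics/x10.png

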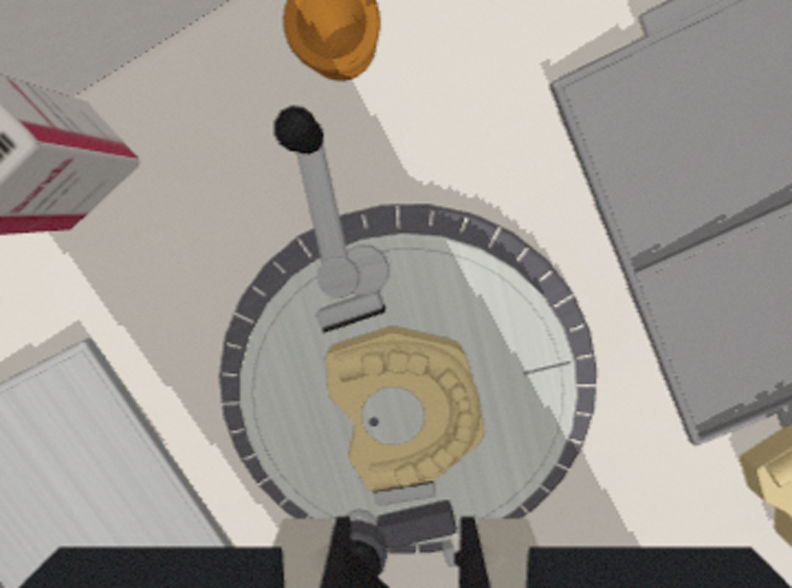

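```bash
python3 -m creep '{"jaw":[-1,-1,-1,-1,-1,-1,-1,-1,-1,-1],"translation":[[0,0.001,-0.001],[0,0,0],[0,0,0],[0,0,0],[0,0,0],[0.02,0,0],[0.02,0,0],[0.02,0,0],[0.02,0,0],[0.02,0,0]],"roll":[-0.125,-0.125,0,0,0,0,0,0,0,0]}' 30
python3 - <<'E'
from h import *
plan(.562,.105,.005,166)
s=V("side","s11");c=V("scene","c11")
cv2.imwrite("pics/x11.png",np.hstack([cv2.resize(q,None,fx=4,fy=4,interpolation=cv2.INTER_CUBIC) for q in (s.im[150:270,225:325],c.im[150:270,225:325])]))
E
```

```text
time_s: 18.15
tcp_pos: [0.5622, 0.1054, 0.0298]
eef_rot: [-138.3, 90.0, 27.5]
contact_force: [0.0, 0.3, 0.5]
gripper_width: 0.0875
tool shift [0.0248 0.0005 0.0001] phi 165.8 t 18.15 tcp [0.5622 0.1054 0.0298] w 0.0875
roll -0.004 (translate first)
```

View pics/x11.png

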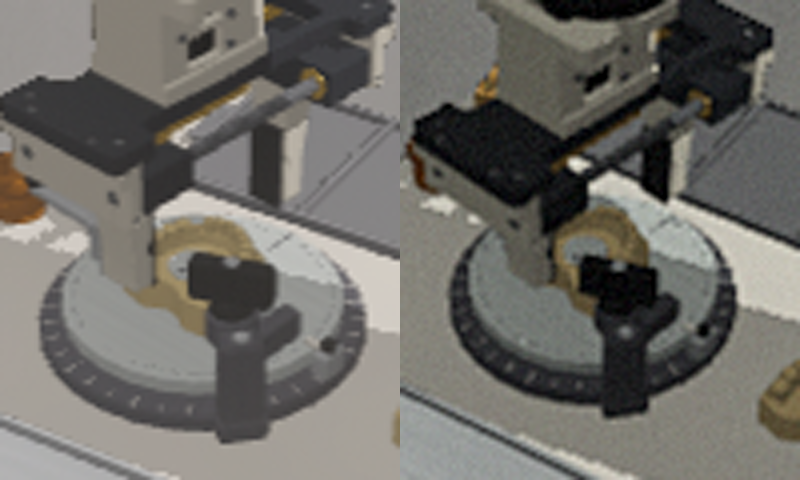

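```bash
python3 -m creep '{"jaw":[-1,-1,-1,-1,-1,-1,-1,-1,-1,-1],"translation":[[0.004,0,0],[0.004,0,0],[0.003,0,0],[0.003,0,0],[0.002,0,0],[0.002,0,0],[0.002,0,0],[0.002,0,0],[0,0,0],[0,0,0]],"roll":[0,0,0,0,0,0,0,0,0,0]}' 30
python3 - <<'E'
from h import *
plan(.562,.105,.005,166)
s=V("side","s12");c=V("scene","c12")
cv2.imwrite("pics/x12.png",np.hstack([cv2.resize(q,None,fx=4,fy=4,interpolation=cv2.INTER_CUBIC) for q in (s.im[150:270,225:325],c.im[150:270,225:325])]))
E
```

```text
time_s: 19.25
tcp_pos: [0.562, 0.1054, 0.0085]
eef_rot: [60.2, 90.0, -133.9]
contact_force: [-0.1, -0.4, -0.8]
gripper_width: 0.0877
tool shift [ 0.0035  0.0004 -0.0001] phi 165.9 t 19.25 tcp [0.562  0.1054 0.0085] w 0.0877
roll -0.001 (translate first)
```

View pics/x12.png

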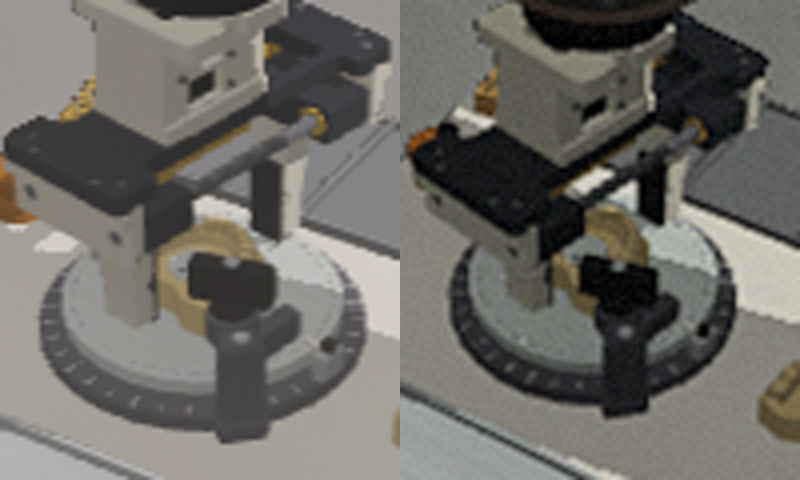

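```bash
python3 -m creep '{"jaw":[-1,-1,-1,0.5,0.5,0.5,0.5,0.5,0.5,0.5],"translation":[[0.0015,0,0],[0.0015,0,0],[0,0,0],[0,0,0],[0,0,0],[0,0,0],[0,0,0],[0,0,0],[0,0,0],[0,0,0]],"roll":[0,0,0,0,0,0,0,0,0,0]}' 45
python3 -m creep '{"jaw":[0.5,0.5,0.5,0.5,0.5,0.5,0.5,0.5,0.5,0.5],"translation":[[0,0,0],[0,0,0],[-0.004,0,0],[-0.006,0,0],[-0.008,0,0],[-0.01,0,0],[-0.012,0,0],[-0.015,0,0],[-0.015,0,0],[0,0,0]],"roll":[0,0,0,0,0,0,0,0,0,0]}' 45
python3 - <<'E'
from meas import *
plan(.562,.105,.005,166)
s=V("side","s13");c=V("scene","c13");v=V("wrist","w13")
cv2.imwrite("pics/x13.png",np.hstack([cv2.resize(q,None,fx=4,fy=4,interpolation=cv2.INTER_CUBIC) for q in (s.im[130:270,225:325],v.im[140:280,230:330])]))
E
```

```text
time_s: 20.35
tcp_pos: [0.562, 0.1054, 0.0056]
eef_rot: [-134.7, 90.0, 31.2]
contact_force: [0.5, 0.2, -0.6]
gripper_width: 0.0557
time_s: 21.35
tcp_pos: [0.5635, 0.1061, 0.0785]
eef_rot: [-141.9, 89.7, 24.0]
contact_force: [0.2, -0.2, -0.4]
gripper_width: 0.0557
tool shift [0.0735 0.0016 0.0015] phi 165.9 t 21.35 tcp [0.5635 0.1061 0.0785] w 0.0557
roll -0.001 (translate first)
```

View pics/x13.png

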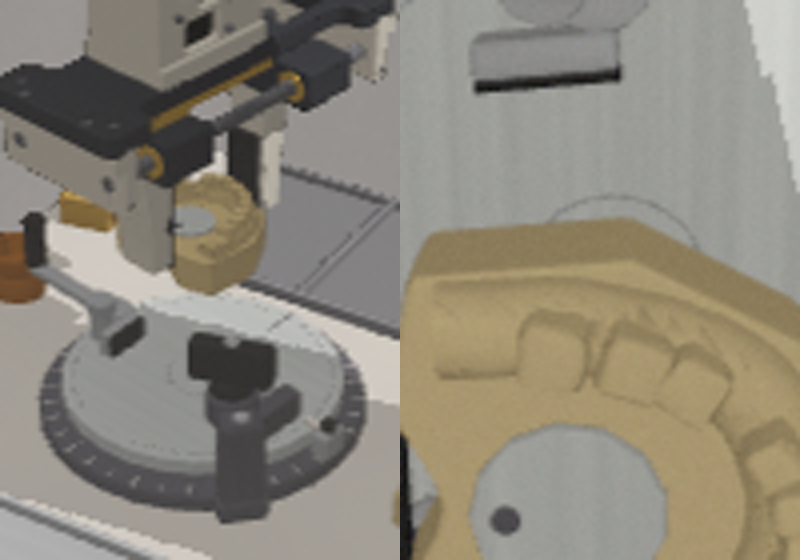

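Run:
```python
from meas import *
v=load("w1")
cv2.imwrite("pics/xg.png",cv2.resize(v.im[60:220,95:235],None,fx=4.5,fy=3.75,interpolation=cv2.INTER_CUBIC))
v=load("w1")
cv2.imwrite("pics/xs.png",cv2.resize(v.im[150:290,310:450],None,fx=4.28,fy=4.28,interpolation=cv2.INTER_CUBIC))
```

```text
(no output)
```

View pics/xg.png

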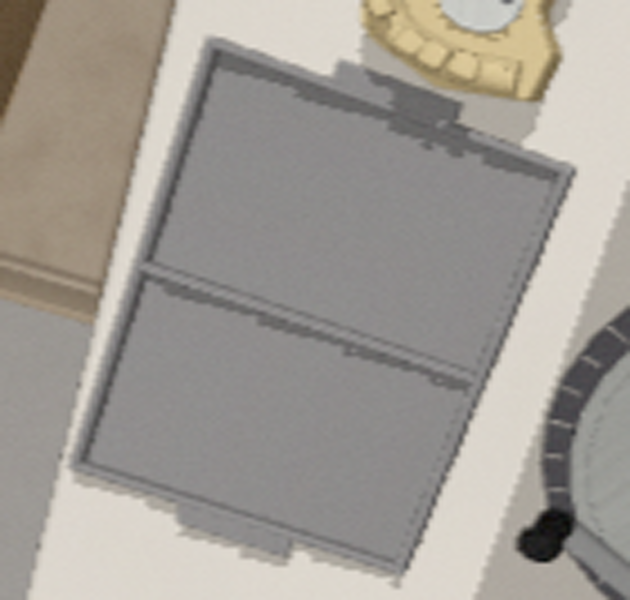

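View pics/xs.png

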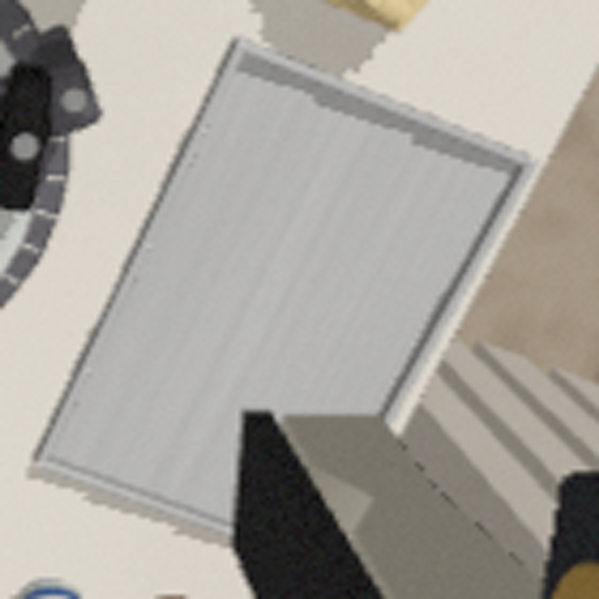

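Run:
```python
from meas import *
v=load("w1")
G=[v.hit(95+x/4.5,60+y/3.75,.008)[:2] for x,y in((210,38),(575,165),(400,578),(72,465))]
rib=[v.hit(95+x/4.5,60+y/3.75,.0105)[:2] for x,y in((143,268),(475,380))]
S=[v.hit(310+x/4.28,150+y/4.28,.009)[:2] for x,y in((238,38),(535,160),(35,468))]
G=np.array(G);print(G.round(4),"c",G.mean(0).round(4),"rib mid",np.mean(rib,0).round(4))
for i in range(4):
    d=G[(i+1)%4]-G[i];print(np.hypot(*d).round(4),np.degrees(np.arctan2(d[1],d[0])).round(1))
S=np.array(S);print(S.round(4),"c",((S[1]+S[2])/2).round(4))
for i,j in((0,1),(0,2)):
    d=S[j]-S[i];print(np.hypot(*d).round(4),np.degrees(np.arctan2(d[1],d[0])).round(1))
```

```text
[[ 0.4701 -0.1134]
 [ 0.474   0.0029]
 [ 0.6521 -0.006 ]
 [ 0.6433 -0.1217]] c [ 0.5599 -0.0595] rib mid [ 0.5599 -0.0591]
0.1163 88.1
0.1783 -2.8
0.1161 -94.4
0.1734 177.3
[[0.4751 0.2228]
 [0.4782 0.3396]
 [0.6518 0.2195]] c [0.565  0.2795]
0.1168 88.5
0.1768 -1.1
```

```bash
python3 -m creep '{"jaw":[0.5,0.5,0.5,0.5,0.5,0.5,0.5,0.5,0.5,0.5],"translation":[[0,0,0],[0,0,0],[0,0.024,-0.0068],[0,0.024,-0.0068],[0,0.024,-0.0068],[0,0.024,-0.0068],[0,0.024,-0.0068],[0,0.024,-0.0068],[0,0.0215,-0.0066],[0,0,0]],"roll":[-0.1,-0.097,0,0,0,0,0,0,0,0]}' 45
python3 - <<'E'
from meas import *
plan(.603,-.0615,-.015,177.3)
v=V("wrist","w14");cv2.imwrite("pics/x14.png",v.im)
E
```

```text
time_s: 22.5
tcp_pos: [0.6008, -0.0645, 0.0743]
eef_rot: [18.3, 89.9, -164.7]
contact_force: [-0.7, -0.2, -1.0]
gripper_width: 0.0558
tool shift [ 0.0893 -0.0032 -0.0023] phi 177.1 t 22.5 tcp [ 0.6008 -0.0645  0.0743] w 0.0558
roll -0.004 (translate first)
```

View pics/x14.png

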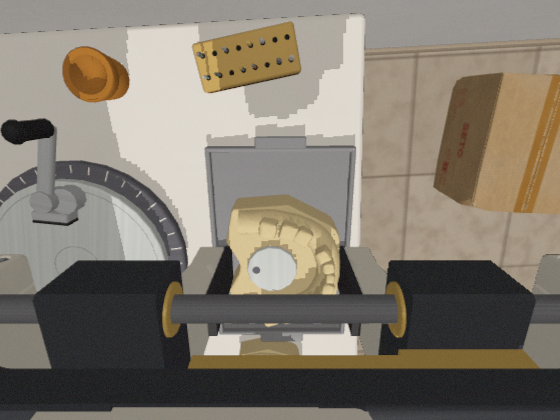

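Run:
```python
from meas import *
v=load("w14")
for u in((207,148),(356,148),(345,243)): print(u,v.hit(*u,.008).round(4))
```

```text
(207, 148) [ 0.6497 -0.0082  0.008 ]
(356, 148) [ 0.6436 -0.1238  0.008 ]
(345, 243) [ 0.563  -0.1158  0.008 ]
```

Consistent with the tray pose. Lower and release.

```bash
python3 -m creep '{"jaw":[0.5,0.5,0.5,0.5,0.5,0.5,0.5,0.5,0.5,0.5],"translation":[[0.01,-0.0032,-0.0023],[0.015,0,0],[0.015,0,0],[0.015,0,0],[0.012,0,0],[0.008,0,0],[0.005,0,0],[0.004,0,0],[0.003,0,0],[0,0,0]],"roll":[0,0,0,0,0,0,0,0,0,0]}' 45
python3 - <<'E'
from meas import *
plan(.603,-.0615,-.0155,177.3)
E
```

```text
time_s: 23.55
tcp_pos: [0.6037, -0.0591, -0.0115]
eef_rot: [-26.3, 90.0, 150.9]
contact_force: [0.2, -0.2, -2.0]
gripper_width: 0.0559
tool shift [0.004  0.0024 0.0005] phi 177.2 t 23.55 tcp [ 0.6037 -0.0591 -0.0115] w 0.0559
roll -0.002 (translate first)
```

```bash
python3 -m creep '{"jaw":[0.5,0.5,0.5,0.5,0.5,-0.45,-0.45,-0.45,-0.45,-0.45],"translation":[[0.001,0.0015,0],[0.001,0,0],[0.001,0,0],[0.001,0,0],[0,0,0],[0,0,0],[0,0,0],[0,0,0],[0,0,0],[0,0,0]],"roll":[0,0,0,0,0,0,0,0,0,0]}' 45
python3 -m creep '{"jaw":[-0.45,-0.45,-0.45,-0.45,-0.45,-0.45,-0.45,-0.45,-0.45,-0.45],"translation":[[-0.005,0,0],[-0.01,0,0],[-0.02,0,0],[-0.03,0,0],[-0.03,0,0],[-0.03,0,0],[-0.03,0,0],[0,0,0],[0,0,0],[0,0,0]],"roll":[0,0,0,0,0,0,0,0,0,0]}' 45
python3 - <<'E'
from meas import *
plan(.603,-.0615,-.0155,177.3)
v=V("wrist","w15");s=V("side","s15");cv2.imwrite("pics/x15.png",np.hstack([v.im[80:320,120:400],cv2.resize(s.im[140:260,240:440],None,fx=2,fy=2,interpolation=cv2.INTER_CUBIC)]))
E
```

```text
time_s: 24.55
tcp_pos: [0.6037, -0.0606, -0.0154]
eef_rot: [-174.1, 90.0, 3.1]
contact_force: [-0.8, 0.6, 0.3]
gripper_width: 0.0637
time_s: 25.55
tcp_pos: [0.603, -0.0606, 0.1392]
eef_rot: [-7.8, 90.0, 169.4]
contact_force: [-1.0, 0.5, -0.3]
gripper_width: 0.0634
tool shift [ 0.1547  0.0009 -0.0002] phi 177.2 t 25.55 tcp [ 0.603  -0.0606  0.1392] w 0.0634
roll -0.002 (translate first)
```

View pics/x15.png

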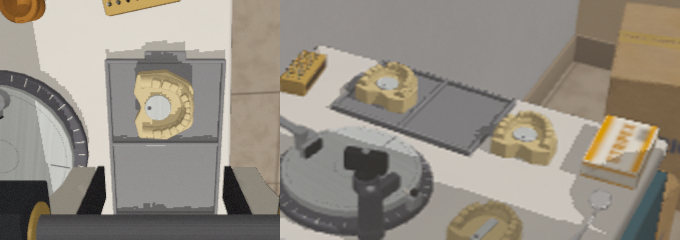

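Run:
```python
from meas import *
v=load("w1")
a=[cv2.resize(v.im[y:y+62,x:x+62],None,fx=6,fy=6,interpolation=cv2.INTER_CUBIC) for x,y in((168,26),(289,53))]
cv2.imwrite("pics/xAB.png",np.hstack(a))
s0=load("side1").im.astype(int);s1=load("s15").im.astype(int)
d=np.abs(s0-s1).sum(2)
for nm,(x,y) in dict(A=(364,208),B=(342,255),C=(306,295)).items(): print(nm,(d[y-18:y+18,x-22:x+22]>80).sum())
```

```text
A 583
B 499
C 5
```

View pics/xAB.png

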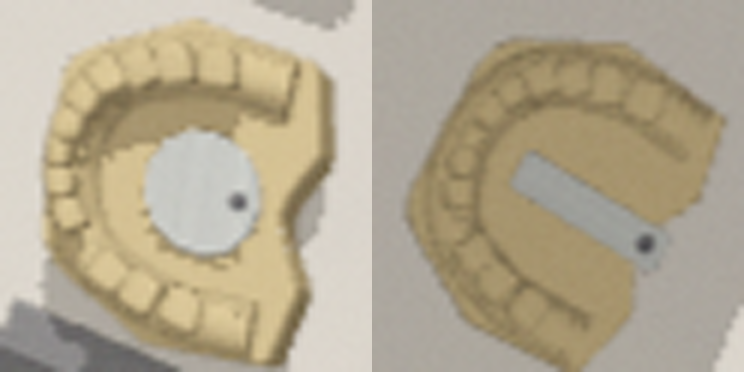

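Run:
```python
from meas import *
cv2.imwrite("pics/xd.png",np.vstack([cv2.resize(load(n).im[180:280,290:400],None,fx=4,fy=3,interpolation=cv2.INTER_CUBIC) for n in("side1","s15")]))
```

```text
(no output)
```

View pics/xd.png

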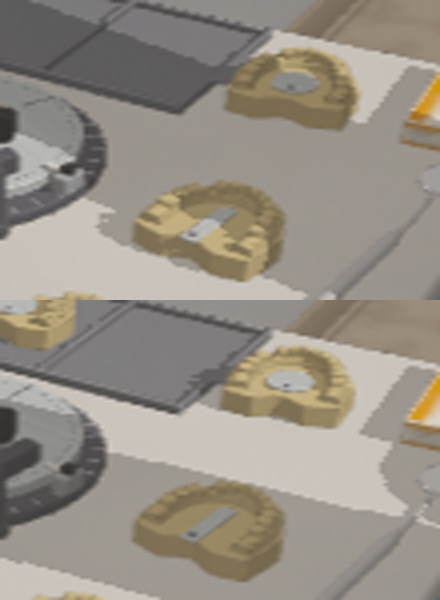

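```bash
python3 -m creep '{"jaw":[-1,-1,-1,-1,-1,-1,-1,-1,-1,-1],"translation":[[0,0,0],[0,-0.0056,0.0289],[0,-0.0056,0.0289],[0,-0.0055,0.0289],[0,-0.0055,0.0289],[0,-0.0055,0.0289],[0,-0.0055,0.0288],[0,0,0],[0,0,0],[0,0,0]],"roll":[-0.133,0,0,0,0,0,0,0,0,0]}' 45
python3 - <<'E'
from meas import *
plan(.4275,-.042,-.01,184.8)
v=V("wrist","w16");cv2.imwrite("pics/x16.png",cv2.resize(v.im[90:330,140:440],None,fx=2.5,fy=2.5))
for p in([.4275,-.042,.018],):print((v.px(p)-[140,90])*2.5)
E
```

```text
time_s: 26.65
tcp_pos: [0.4287, -0.0421, 0.1395]
eef_rot: [76.1, 90.0, -99.1]
contact_force: [0.3, 0.2, 0.2]
gripper_width: 0.0878
tool shift [ 0.1495 -0.0002  0.0012] phi -175.2 t 26.65 tcp [ 0.4287 -0.0421  0.1395] w 0.0878
roll 0.001 (translate first)
[357.32737255 244.19364166]
```

View pics/x16.png

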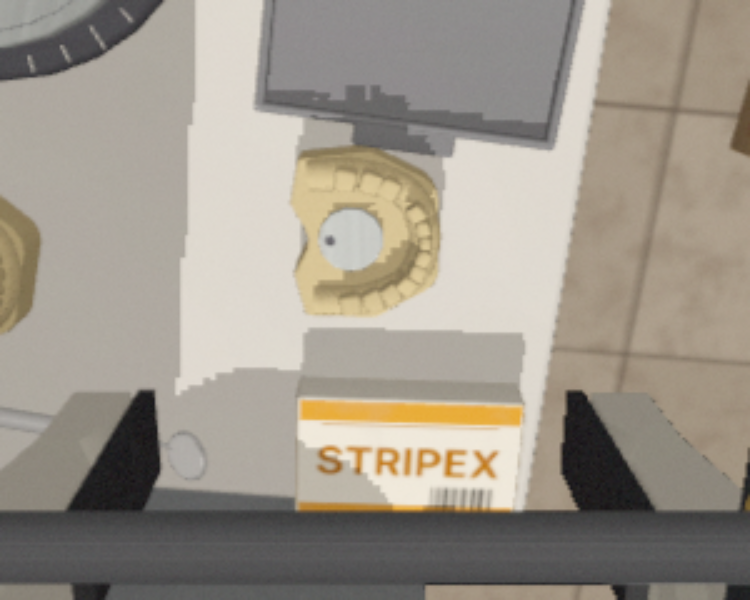

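```bash
cat >> meas.py <<'E'
def cast(v,u,z=.012,area=(300,30000)):
    g=cv2.cvtColor(v.im,cv2.COLOR_BGR2HSV);m=cv2.inRange(g,(12,60,60),(32,255,255));m=cv2.morphologyEx(m,cv2.MORPH_CLOSE,np.ones((5,5)))
    for c in cv2.findContours(m,0,2)[0]:
        if area[0]<cv2.contourArea(c)<area[1] and cv2.pointPolygonTest(c,u,True)>-3:
            return np.array([v.hit(*q[0],z)[:2] for q in c])
def ext(P,ang):
    a=np.radians(ang);x=np.array([np.cos(a),np.sin(a)]);y=np.array([-x[1],x[0]])
    A,B=P@x,P@y;cx,cy=(A.min()+A.max())/2,(B.min()+B.max())/2
    print("along",np.ptp(A).round(4),"across",np.ptp(B).round(4),"centre",(cx*x+cy*y).round(4))
E
python3 - <<'E'
from meas import *
v=load("w16");
for z in(.0,.01,.018): ext(cast(v,(140+365/2.5,90+200/2.5),z),94.8)
E
```

```text
along 0.061 across 0.0726 centre [ 0.4277 -0.0449]
along 0.0591 across 0.0703 centre [ 0.4302 -0.0446]
along 0.0576 across 0.0686 centre [ 0.4323 -0.0444]
```

```bash
python3 -m creep '{"jaw":[-1,-1,-1,-1,-1,-1,-1,-1,-1,-1],"translation":[[0.03,0.001,-0.001],[0.035,0,0],[0.03,0,0],[0.02,0,0],[0.015,0,0],[0.01,0,0],[0.008,0,0],[0.005,0,0],[0.004,0,0],[0,0,0]],"roll":[0,0,0,0,0,0,0,0,0,0]}' 45
python3 -m creep '{"jaw":[0.5,0.5,0.5,0.5,0.5,0.5,0.5,0.5,0.5,0.5],"translation":[[0,0,0],[0,0,0],[0,0,0],[0,0,0],[0,0,0],[0,0,0],[0,0,0],[0,0,0],[0,0,0],[0,0,0]],"roll":[0,0,0,0,0,0,0,0,0,0]}' 45
python3 -c "
from h import *
plan(.517,-.0575,.06,177.3)"
```

```text
time_s: 27.7
tcp_pos: [0.4293, -0.043, -0.0175]
eef_rot: [21.9, 90.0, -153.3]
contact_force: [-0.2, 0.5, 0.3]
gripper_width: 0.0878
time_s: 28.7
tcp_pos: [0.4293, -0.0431, -0.0173]
eef_rot: [136.0, 90.0, -39.2]
contact_force: [-1.4, 0.1, 5.6]
gripper_width: 0.0555
tool shift [-0.0773  0.0218 -0.0862] phi -175.2 t 28.7 tcp [ 0.4293 -0.0431 -0.0173] w 0.0555
roll 0.131 (translate first)
```

```bash
python3 -m creep '{"jaw":[0.5,0.5,0.5,0.5,0.5,0.5,0.5,0.5,0.5,0.5],"translation":[[-0.01,0,0],[-0.02,0,0],[-0.02,0,0],[-0.02,0,0],[-0.01,0.005,-0.02],[0,0.006,-0.022],[0,0.006,-0.022],[0,0.005,-0.022],[0,0,0],[0,0,0]],"roll":[0,0,0,0,0,0,0,0,0.131,0]}' 45
python3 - <<'E'
from meas import *
plan(.517,-.0575,-.0155,177.3)
v=V("wrist","w17");cv2.imwrite("pics/x17.png",v.im)
E
```

```text
time_s: 29.7
tcp_pos: [0.5167, -0.0579, 0.0625]
eef_rot: [0.2, 90.0, 177.3]
contact_force: [-0.6, 0.1, -1.3]
gripper_width: 0.0553
tool shift [ 0.078  -0.0004 -0.0003] phi 177.2 t 29.7 tcp [ 0.5167 -0.0579  0.0625] w 0.0553
roll -0.003 (translate first)
```

View pics/x17.png

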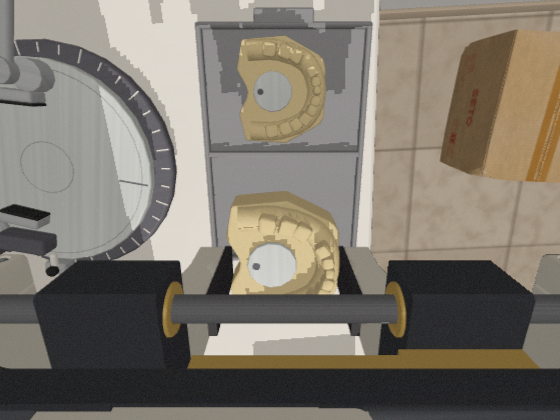

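```bash
python3 -m creep '{"jaw":[0.5,0.5,0.5,0.5,0.5,0.5,0.5,0.5,0.5,0.5],"translation":[[0.01,0,0],[0.015,0,0],[0.015,0,0],[0.012,0,0],[0.01,0,0],[0.006,0,0],[0.004,0,0],[0.003,0,0],[0.0015,0,0],[0,0,0]],"roll":[0,0,0,0,0,0,0,0,0,0]}' 45
python3 -m creep '{"jaw":[0.5,-0.45,-0.45,-0.45,-0.45,-0.45,-0.45,-0.45,-0.45,-0.45],"translation":[[0.0005,0,0],[0,0,0],[0,0,0],[0,0,0],[-0.005,0,0],[-0.02,0,0],[-0.03,0,0],[-0.03,0,0],[-0.03,0,0],[-0.03,0,0]],"roll":[0,0,0,0,0,0,0,0,0,0]}' 45
python3 - <<'E'
from meas import *
plan(.404,.119,.14,168.7)
s=V("side","s18");v=V("wrist","w18")
cv2.imwrite("pics/x18.png",np.hstack([v.im[80:320,120:400],cv2.resize(s.im[160:310,240:440],None,fx=2,fy=1.6,interpolation=cv2.INTER_CUBIC)]))
E
```

```text
time_s: 30.75
tcp_pos: [0.5169, -0.0577, -0.0138]
eef_rot: [-159.9, 90.0, 17.4]
contact_force: [-0.7, -0.6, -1.8]
gripper_width: 0.0556
time_s: 31.75
tcp_pos: [0.5166, -0.0578, 0.1324]
eef_rot: [-169.2, 90.0, 8.2]
contact_force: [0.0, 0.0, -0.2]
gripper_width: 0.0636
tool shift [-0.0077 -0.1713  0.1207] phi 177.3 t 31.75 tcp [ 0.5166 -0.0578  0.1324] w 0.0636
roll 0.151 (translate first)
```

View pics/x18.png

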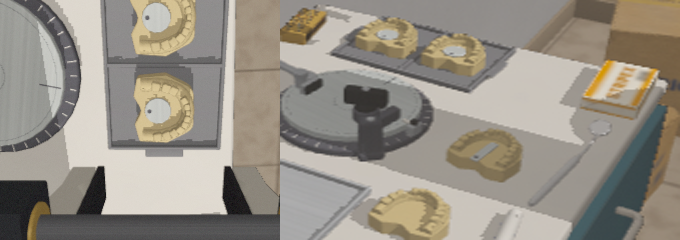

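```bash
python3 -m creep '{"jaw":[-1,-1,-1,-1,-1,-1,-1,-1,-1,-1],"translation":[[0,-0.0245,0.017],[0,-0.0245,0.017],[0,-0.0245,0.017],[0,-0.0245,0.017],[0,-0.0245,0.017],[0,-0.0245,0.017],[0,-0.0245,0.0185],[0,0,0],[0,0,0],[0,0,0]],"roll":[0,0,0,0,0,0,0,0.149,0,0]}' 45
python3 - <<'E'
from meas import *
v=V("wrist","w19");cv2.imwrite("pics/x19.png",cv2.resize(v.im[90:330,140:440],None,fx=2.5,fy=2.5))
P=cast(v,tuple(map(float,v.px([.404,.119,.018]))),.01);ext(P,78.7);r=cv2.minAreaRect((P*1000).astype(np.float32));print(r)
plan(.404,.119,-.0178,168.7)
E
```

```text
time_s: 32.85
tcp_pos: [0.4044, 0.1191, 0.1306]
eef_rot: [-122.6, 90.0, 46.4]
contact_force: [0.1, -0.1, 0.1]
gripper_width: 0.0876Traceback (most recent call last):
  File "<stdin>", line 3, in <module>
  File "meas.py", line 40, in ext
    A,B=P@x,P@y;cx,cy=(A.min()+A.max())/2,(B.min()+B.max())/2
        ~^~
ValueError: matmul: Input operand 0 does not have enough dimensions (has 0, gufunc core with signature (n?,k),(k,m?)->(n?,m?) requires 1)
```

View pics/x19.png

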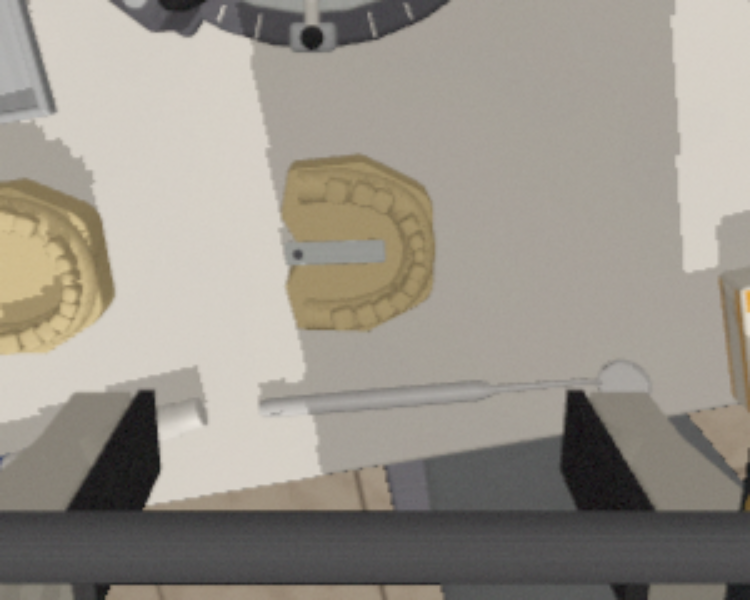

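Run:
```python
from meas import *
v=load("w19");p=v.hit(140+359/2.5,90+243/2.5,.009);print(p)
plan(p[0],p[1],-.0178,168.7)
```

```text
[0.40373891 0.1184419  0.009     ]
tool shift [0.1483 0.0006 0.0006] phi 169.0 t 32.9 tcp [0.4045 0.1189 0.1305] w 0.0874
roll 0.005 (translate first)
```

```bash
python3 -m creep '{"jaw":[-1,-1,-1,-1,-1,-1,-1,-1,-1,-1],"translation":[[0.03,0,0],[0.03,0,0],[0.025,0,0],[0.02,0,0],[0.015,0,0],[0.012,0,0],[0.008,0,0],[0.005,0,0],[0.003,0,0],[0,0,0]],"roll":[0,0,0,0,0,0,0,0,0,0]}' 45
python3 -m creep '{"jaw":[0.5,0.5,0.5,0.5,0.5,0.5,0.5,0.5,0.5,0.5],"translation":[[0,0,0],[0,0,0],[0,0,0],[0,0,0],[0,0,0],[0,0,0],[0,0,0],[0,0,0],[0,0,0],[0,0,0]],"roll":[0,0,0,0,0,0,0,0,0,0]}' 45
python3 -m creep '{"jaw":[0.5,0.5,0.5,0.5,0.5,0.5,0.5,0.5,0.5,0.5],"translation":[[-0.01,0,0],[-0.02,0,0],[-0.03,0,0],[-0.03,0,0],[-0.03,0,0],[0,0,0],[0,0,0],[0,0,0],[0,0,0],[0,0,0]],"roll":[0,0,0,0,0,0,0,0,0,0]}' 45
python3 -c "
from h import *
plan(.565,.279,.1,178.9)"
```

```text
time_s: 33.9
tcp_pos: [0.4045, 0.1191, -0.0175]
eef_rot: [65.9, 90.0, -125.3]
contact_force: [-0.1, -0.0, -0.4]
gripper_width: 0.0875
time_s: 34.9
tcp_pos: [0.4045, 0.1193, -0.0173]
eef_rot: [-131.2, 90.0, 37.6]
contact_force: [-1.8, 1.4, 6.0]
gripper_width: 0.0561
time_s: 35.9
tcp_pos: [0.4039, 0.1188, 0.1017]
eef_rot: [52.5, 89.9, -138.8]
contact_force: [0.5, -0.0, -2.0]
gripper_width: 0.0557
tool shift [ 0.0012 -0.1885 -0.1268] phi 168.8 t 35.9 tcp [0.4039 0.1188 0.1017] w 0.0557
roll -0.177 (translate first)
```

```bash
python3 -m creep '{"jaw":[0.5,0.5,0.5,0.5,0.5,0.5,0.5,0.5,0.5,0.5],"translation":[[0,-0.026,-0.0175],[0,-0.026,-0.0175],[0,-0.026,-0.0175],[0,-0.026,-0.0175],[0,-0.026,-0.0175],[0,-0.026,-0.0175],[0,-0.026,-0.0175],[0,-0.0065,-0.0043],[0,0,0],[0,0,0]],"roll":[0,0,0,0,0,0,0,0,-0.1,-0.077]}' 45
python3 - <<'E'
from meas import *
plan(.565,.2795,-.0145,178.9)
v=V("wrist","w20");cv2.imwrite("pics/x20.png",v.im)
E
```

```text
time_s: 36.9
tcp_pos: [0.565, 0.2791, 0.1011]
eef_rot: [40.4, 89.9, -140.5]
contact_force: [0.2, 0.5, -1.2]
gripper_width: 0.056
tool shift [ 0.1156 -0.0006 -0.0002] phi 179.1 t 36.9 tcp [0.565  0.2791 0.1011] w 0.056
roll 0.004 (translate first)
```

View pics/x20.png

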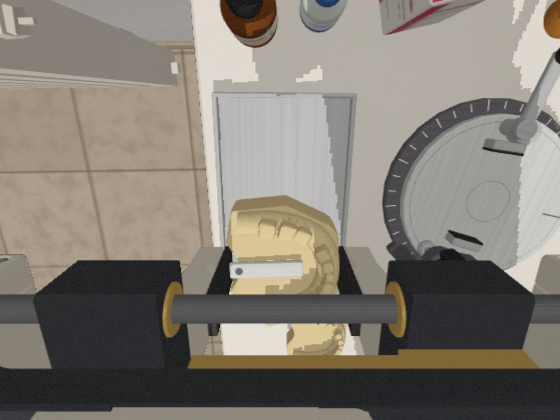

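Run:
```python
from meas import *
v=load("w20")
for u in((248,45),(322,30),(388,32)): print(v.hit(*u,0.0),v.hit(*u,0.04))
```

```text
[0.68855641 0.30497971 0.        ] [0.68309342 0.30112624 0.04      ]
[0.69842311 0.2457218  0.        ] [0.69159255 0.25008173 0.04      ]
[0.69617387 0.19321088 0.        ] [0.68965507 0.20484905 0.04      ]
```

Room enough; shift 15 mm further from the clamp and place.

```bash
python3 -m creep '{"jaw":[0.5,0.5,0.5,0.5,0.5,0.5,0.5,0.5,0.5,0.5],"translation":[[0.01,-0.001,-0.015],[0.025,0,0],[0.025,0,0],[0.02,0,0],[0.015,0,0],[0.01,0,0],[0.005,0,0],[0.003,0,0],[0.001,0,0],[0,0,0]],"roll":[0,0,0,0,0,0,0,0,0,0]}' 45
python3 -c "
from h import *
plan(.58,.2795,-.0148,178.9)"
```

```text
time_s: 37.95
tcp_pos: [0.5808, 0.2805, -0.0108]
eef_rot: [-139.3, 89.9, 39.6]
contact_force: [0.2, 0.2, -1.0]
gripper_width: 0.0557
tool shift [0.004  0.001  0.0008] phi 178.9 t 37.95 tcp [ 0.5808  0.2805 -0.0108] w 0.0557
roll 0.0 (translate first)
```

```bash
python3 -m creep '{"jaw":[0.5,0.5,0.5,-0.45,-0.45,-0.45,-0.45,-0.45,-0.45,-0.45],"translation":[[0.002,0,0],[0.0015,0,0],[0,0,0],[0,0,0],[0,0,0],[0,0,0],[-0.005,0,0],[-0.02,0,0],[-0.03,0,0],[-0.03,0,0]],"roll":[0,0,0,0,0,0,0,0,0,0]}' 45
python3 -m creep '{"jaw":[-0.45,-0.45,-0.45,-0.45,-0.45,-1,-1,-1,-1,-1],"translation":[[-0.03,0,0],[-0.03,0,0],[-0.02,0,0],[-0.01,0,0],[0,0,0],[0,0,0],[0,0,0],[0,0,0],[0,0,0],[0,0,0]],"roll":[0,0,0,0,0,0,0,0,0,0]}' 45
python3 - <<'E'
from meas import *
plan(.419,.2456,.14,178.9)
v=V("wrist","w21");s=V("side","s21")
cv2.imwrite("pics/x21.png",np.hstack([v.im[60:320,120:400],cv2.resize(s.im[160:320,150:350],None,fx=2,fy=1.625,interpolation=cv2.INTER_CUBIC)]))
w=load("w1");cv2.imwrite("pics/xC.png",cv2.resize(w.im[95:165,365:435],None,fx=6,fy=6,interpolation=cv2.INTER_CUBIC))
E
```

```text
time_s: 38.95
tcp_pos: [0.5802, 0.2799, 0.071]
eef_rot: [50.0, 89.9, -131.1]
contact_force: [0.6, 0.1, 0.4]
gripper_width: 0.0635
time_s: 39.95
tcp_pos: [0.5804, 0.2801, 0.1595]
eef_rot: [42.8, 90.0, -138.3]
contact_force: [0.7, -0.3, -0.1]
gripper_width: 0.0873
tool shift [0.0197 0.0375 0.1607] phi 178.9 t 39.95 tcp [0.5804 0.2801 0.1595] w 0.0873
roll 0.0 (translate first)
```

View pics/x21.png

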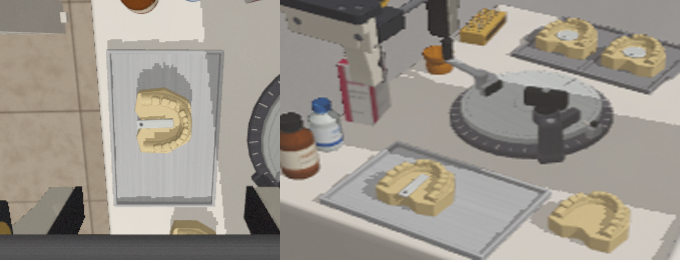

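View pics/xC.png

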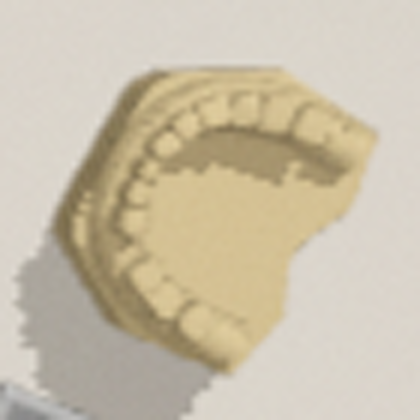

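```bash
python3 -m creep '{"jaw":[-1,-1,-1,-1,-1,-1,-1,-1,-1,-1],"translation":[[0.002,0.0055,0.023],[0.002,0.0055,0.023],[0.002,0.0055,0.023],[0.002,0.0055,0.023],[0.002,0.0055,0.023],[0.002,0.005,0.023],[0.002,0.005,0.0227],[0,0,0],[0,0,0],[0,0,0]],"roll":[0,0,0,0,0,0,0,0.09,0.09,0]}' 45
python3 - <<'E'
from meas import *
v=V("wrist","w22");cv2.imwrite("pics/x22.png",cv2.resize(v.im[90:330,140:440],None,fx=2.5,fy=2.5))
P=cast(v,tuple(map(float,v.px([.419,.2456,.018]))),.01)
if P is not None: ext(P,78.7);print(cv2.minAreaRect((P*1000).astype(np.float32)))
plan(.419,.2456,-.0178,168.7)
E
```

```text
time_s: 41.05
tcp_pos: [0.419, 0.2458, 0.1464]
eef_rot: [-114.6, 90.0, 54.0]
contact_force: [-0.5, 1.2, 0.4]
gripper_width: 0.0877
along 0.0595 across 0.0709 centre [0.4189 0.2486]
((419.0536804199219, 248.0146484375), (58.2560920715332, 70.45851135253906), 84.42214965820312)
tool shift [1.641e-01 3.000e-04 1.000e-04] phi 168.7 t 41.1 tcp [0.4191 0.2458 0.1463] w 0.0875
roll 0.0 (translate first)
```

View pics/x22.png

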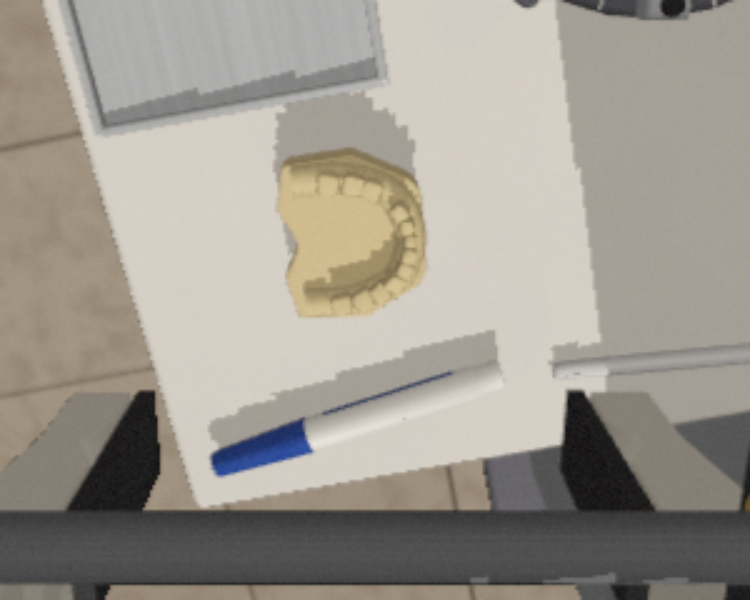

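Run:
```python
from meas import *
v=load("w22")
P=cast(v,tuple(map(float,v.px([.419,.2456,.018]))),.01);ext(P,83.5)
P=cast(v,tuple(map(float,v.px([.419,.2456,.018]))),.0);ext(P,83.5)
plan(.419,.2475,-.0178,173.5)
```

```text
along 0.0584 across 0.0706 centre [0.419  0.2481]
along 0.0602 across 0.0728 centre [0.4165 0.2488]
tool shift [ 0.1641 -0.0016  0.0005] phi 168.7 t 41.1 tcp [0.4191 0.2458 0.1463] w 0.0875
roll -0.083 (translate first)
```

```bash
python3 -m creep '{"jaw":[-1,-1,-1,-1,-1,-1,-1,-1,-1,-1],"translation":[[0.03,-0.003,0.001],[0.03,0,0],[0.03,0,0],[0.025,0,0],[0.02,0,0],[0.012,0,0],[0.008,0,0],[0.005,0,0],[0.004,0,0],[0,0,0]],"roll":[0,-0.083,0,0,0,0,0,0,0,0]}' 45
python3 -m creep '{"jaw":[0.5,0.5,0.5,0.5,0.5,0.5,0.5,0.5,0.5,0.5],"translation":[[0,0,0],[0,0,0],[0,0,0],[0,0,0],[0,0,0],[0,0,0],[0,0,0],[0,0,0],[0,0,0],[0,0,0]],"roll":[0,0,0,0,0,0,0,0,0,0]}' 45
python3 -m creep '{"jaw":[0.5,0.5,0.5,0.5,0.5,0.5,0.5,0.5,0.5,0.5],"translation":[[-0.01,0,0],[-0.02,0,0],[-0.03,0,0],[-0.03,0,0],[-0.03,0,0],[-0.02,0,0],[0,0,0],[0,0,0],[0,0,0],[0,0,0]],"roll":[0,0,0,0,0,0,0,0,0,0]}' 45
python3 - <<'E'
from meas import *
plan(.562,.105,.12,166)
v=V("wrist","w23");cv2.imwrite("pics/x23.png",cv2.resize(v.im[90:330,140:440],None,fx=2.5,fy=2.5))
E
```

```text
time_s: 42.1
tcp_pos: [0.4188, 0.2489, -0.018]
eef_rot: [-120.4, 90.0, 53.0]
contact_force: [-0.3, 0.2, 0.4]
gripper_width: 0.0876
time_s: 43.1
tcp_pos: [0.4188, 0.2489, -0.0178]
eef_rot: [-146.4, 90.0, 26.9]
contact_force: [-1.3, -0.9, 5.3]
gripper_width: 0.056
time_s: 44.1
tcp_pos: [0.4182, 0.2482, 0.121]
eef_rot: [55.1, 89.9, -131.5]
contact_force: [0.5, -0.3, -0.4]
gripper_width: 0.0559
tool shift [ 0.001   0.1256 -0.1594] phi 173.4 t 44.1 tcp [0.4182 0.2482 0.121 ] w 0.0559
roll 0.128 (translate first)
```

View pics/x23.png

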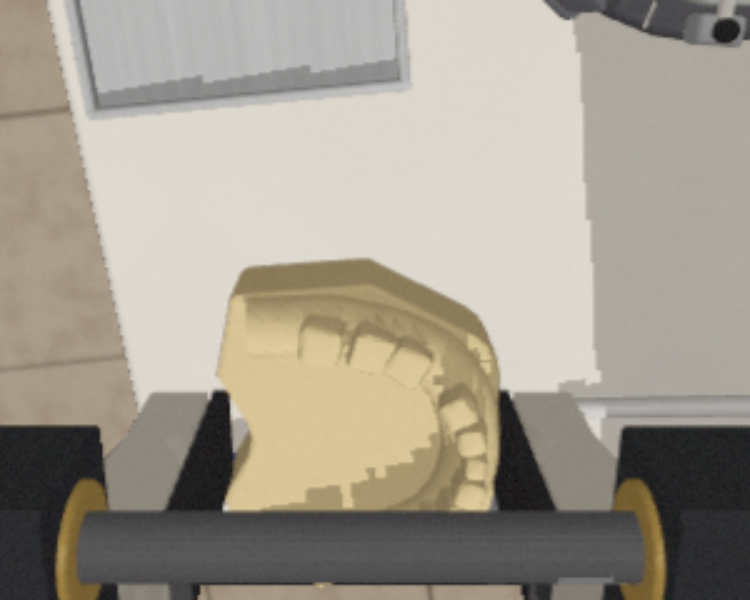

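Run:
```python
from meas import *
v=load("w23")
st=get_state();T=Ttool(st);v.T=T@capture("wrist")["tool_from_camera"]
for x in(-.0178,-.0358):
  for y in(-.024,0): print(x,y,((v.px((T@[x,y,-.034,1])[:3])-[140,90])*2.5).round(1))
```

```text
-0.0178 -0.024 [244.6 258.7]
-0.0178 0 [355.  258.6]
-0.0358 -0.024 [232.3 284.6]
-0.0358 0 [354.5 284.5]
```

```bash
python3 -m creep '{"jaw":[0.5,0.5,0.5,0.5,0.5,0.5,0.5,0.5,0.5,0.5],"translation":[[0,0.018,-0.0231],[0,0.018,-0.0231],[0,0.018,-0.0231],[0,0.018,-0.0231],[0,0.018,-0.0231],[0,0.018,-0.0231],[0,0.0176,-0.0231],[0,0,0],[0,0,0],[0,0,0]],"roll":[0,0,0,0,0,0,0,0.128,0,0]}' 45
python3 - <<'E'
from meas import *
plan(.5649,.1047,.007,166)
v=V("wrist","w24");table(v);cv2.imwrite("pics/x24.png",cv2.resize(v.im[50:330,130:430],None,fx=2.1,fy=2.1))
E
```

```text
time_s: 45.2
tcp_pos: [0.5644, 0.1053, 0.1215]
eef_rot: [37.4, 89.9, -156.4]
contact_force: [-1.2, 1.2, -1.4]
gripper_width: 0.0559
tool shift [ 0.1145  0.0004 -0.0007] phi 166.2 t 45.2 tcp [0.5644 0.1053 0.1215] w 0.0559
roll 0.004 (translate first)
centre [0.5614 0.1055 0.072 ] rms 0.0016 line cand [(np.float64(256.5), np.float32(50.4)), (np.float64(256.0), np.float32(46.5)), (np.float64(257.0), np.float32(39.2)), (np.float64(255.5), np.float32(29.5)), (np.float64(194.5), np.float32(13.7))]
```

View pics/x24.png

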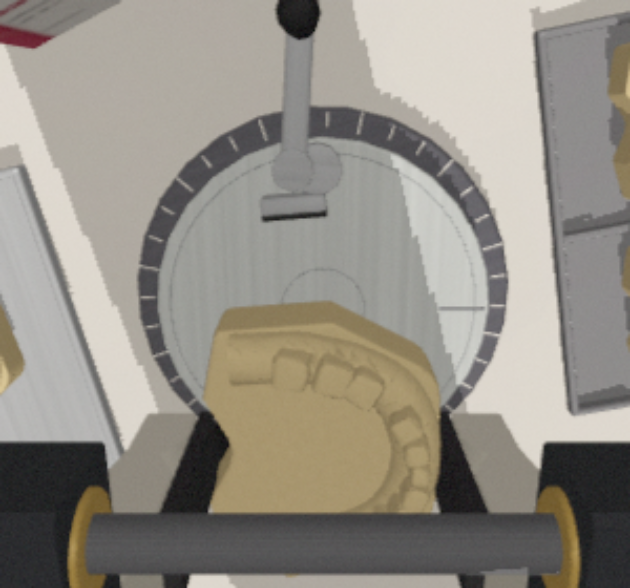

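```bash
python3 -m creep '{"jaw":[0.5,0.5,0.5,0.5,0.5,0.5,0.5,0.5,0.5,0.5],"translation":[[0.02,0,-0.0005],[0.02,0,0],[0.02,0,0],[0.016,0,0],[0.01,0,0],[0.006,0,0],[0.005,0,0],[0.004,0,0],[0.003,0,0],[0,0,0]],"roll":[0,0,0,0,0,0,0,0,0,0]}' 45
python3 - <<'E'
from meas import *
plan(.5649,.1047,.007,166)
v=V("wrist","w25");s=V("side","s25");cv2.imwrite("pics/x25.png",np.hstack([cv2.resize(v.im[130:290,190:360],None,fx=2.5,fy=2.5),cv2.resize(s.im[160:260,225:325],None,fx=4,fy=4)]))
E
```

```text
time_s: 46.25
tcp_pos: [0.5653, 0.1053, 0.018]
eef_rot: [-4.7, 90.0, 161.3]
contact_force: [0.5, 0.0, -0.4]
gripper_width: 0.0558
tool shift [0.011  0.0006 0.0002] phi 166.0 t 46.25 tcp [0.5653 0.1053 0.018 ] w 0.0558
roll 0.001 (translate first)
```

View pics/x25.png

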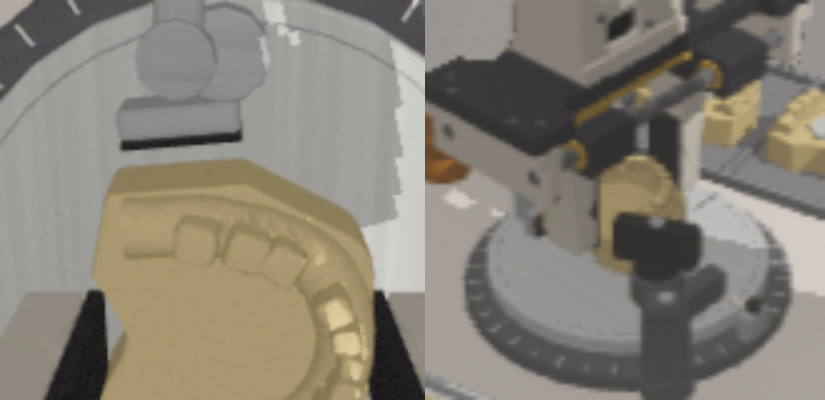

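```bash
python3 -m creep '{"jaw":[0.5,0.5,0.5,0.5,0.5,0.5,0.5,0.5,0.5,0.5],"translation":[[0.002,0,0],[0.002,0,0],[0.002,0,0],[0.002,0,0],[0.001,0,0],[0.001,0,0],[0.001,0,0],[0.0005,0,0],[0,0,0],[0,0,0]],"roll":[0,0,0,0,0,0,0,0,0,0]}' 45
python3 -c "
from h import *
plan(.5649,.1047,.006,166)"
```

```text
time_s: 47.35
tcp_pos: [0.5654, 0.1053, 0.0066]
eef_rot: [-151.3, 90.0, 14.7]
contact_force: [-0.1, 0.3, -1.7]
gripper_width: 0.0556
tool shift [0.0006 0.0007 0.0003] phi 166.0 t 47.35 tcp [0.5654 0.1053 0.0066] w 0.0556
roll 0.001 (translate first)
```

Seated within a millimetre. Release and rise.

```bash
python3 -m creep '{"jaw":[0.5,0.5,-0.6,-0.6,-0.6,-0.6,-0.6,-0.6,-0.6,-0.6],"translation":[[0.0005,0,0],[0,0,0],[0,0,0],[0,0,0],[0,0,0],[-0.01,0,0],[-0.03,0,0],[-0.03,0,0],[-0.03,0,0],[-0.03,0,0]],"roll":[0,0,0,0,0,0,0,0,0,0]}' 45
python3 - <<'E'
from meas import *
v=V("wrist","w26");table(v);cv2.imwrite("pics/x26.png",cv2.resize(v.im[0:280,130:430],None,fx=2.1,fy=2.1))
P=cast(v,tuple(map(float,v.px([.564,.105,.05]))),.042)
if P is not None: ext(P,76)
plan(.676,.088,.06)
E
```

```text
time_s: 48.35
tcp_pos: [0.5652, 0.1052, 0.1382]
eef_rot: [-145.1, 90.0, 20.9]
contact_force: [0.3, -0.1, -0.6]
gripper_width: 0.0701
centre [0.5616 0.1054 0.0718] rms 0.0017 line cand [(np.float64(256.5), np.float32(63.4)), (np.float64(256.0), np.float32(50.6)), (np.float64(255.5), np.float32(28.5)), (np.float64(257.0), np.float32(27.2)), (np.float64(255.0), np.float32(14.6))]
along 0.0569 across 0.0697 centre [0.5666 0.1038]
tool shift [ 0.0845 -0.0081 -0.1084] phi 166.1 t 48.4 tcp [0.5682 0.106  0.1437] w 0.0698
```

View pics/x26.png

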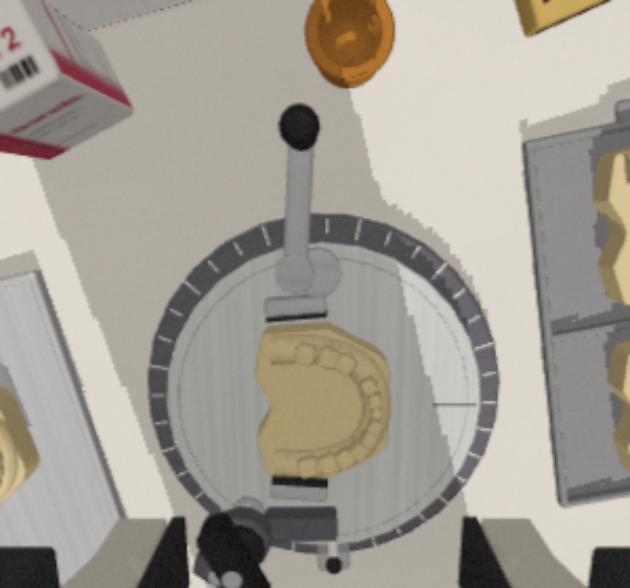

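Run:
```python
from meas import *
v=load("w26");p=v.hit(130+299.5/2.1,127/2.1,.070);print(p,p[:2]-[.6239,.1009],np.hypot(*(p[:2]-[.6239,.1009])))
plan(p[0],p[1],.036)
```

```text
[0.67269315 0.08564117 0.07      ] [ 0.04879315 -0.01525883] 0.05112341318835334
tool shift [ 0.1085 -0.0049 -0.1056] phi 166.1 t 48.4 tcp [0.5682 0.106  0.1437] w 0.0698
```

```bash
python3 -m creep '{"jaw":[0.4,0.4,0.4,0.4,0.4,0.4,0.4,0.4,0.4,0.4],"translation":[[0,-0.0016,-0.0352],[0,-0.0016,-0.0352],[0,-0.0016,-0.0352],[0,0,0],[0.01,0,0],[0.02,0,0],[0.01,0,0],[0,0,0],[0,0,0],[0,0,0]],"roll":[0,0,0,0,0,0,0,0,0,0]}' 30
python3 - <<'E'
from meas import *
plan(.6727,.0856,.036)
v=V("wrist","w27");cv2.imwrite("pics/x27.png",cv2.resize(v.im[150:300,200:400],None,fx=4,fy=4,interpolation=cv2.INTER_CUBIC))
E
```

```text
time_s: 49.4
tcp_pos: [0.6694, 0.0847, 0.0972]
eef_rot: [-153.9, 89.9, 12.1]
contact_force: [-0.5, 0.5, -0.3]
gripper_width: 0.0264
tool shift [ 0.0612 -0.0016 -0.003 ] phi 166.1 t 49.4 tcp [0.6694 0.0847 0.0972] w 0.0264
```

View pics/x27.png

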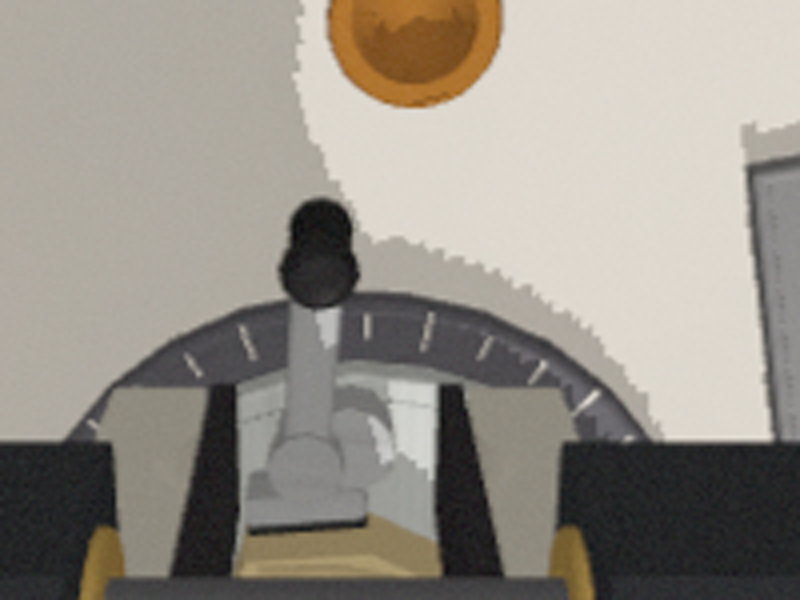

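```bash
python3 -m creep '{"jaw":[0.4,0.4,0.4,0.4,0.4,0.4,0.4,0.4,0.4,0.4],"translation":[[0.015,-0.003,-0.003],[0.015,0,0],[0.012,0,0],[0.01,0,0],[0.009,0,0],[0,0,0],[0,0.003,0],[0,0.003,0],[0,0,0],[0,0,0]],"roll":[0,0,0,0,0,0,0,0,0,0]}' 30
python3 -c "
from h import *
plan(.6727,.0856,.036)"
```

```text
time_s: 50.45
tcp_pos: [0.6714, 0.0807, 0.0357]
eef_rot: [-146.5, 89.9, 19.5]
contact_force: [0.4, 0.8, 0.7]
gripper_width: 0.026
tool shift [-0.0003 -0.0051 -0.0001] phi 166.0 t 50.45 tcp [0.6714 0.0807 0.0357] w 0.026
```

Now lead the lever round: first 8 steps of 6°.

```bash
python3 -m creep '{"jaw":[0.4,0.4,0.4,0.4,0.4,0.4,0.4,0.4,0.4,0.4],"translation":[[0,0.0054,0.0003],[0,0.0054,0.0003],[0,0.0054,0.0003],[0,0.0054,0.0003],[0,0.0054,0.0003],[0,0.0054,0.0003],[0,0.0054,0.0003],[0,0.0054,0.0003],[0,0,0],[0,0,0]],"roll":[0.105,0.105,0.105,0.105,0.105,0.105,0.105,0.105,0,0]}' 30
python3 - <<'E'
from meas import *
s=get_state();t=s["tcp_pos"][:2]-[.6239,.1009];print(phi(s),t,np.hypot(*t),np.degrees(np.arctan2(t[1],t[0]))%360,s["contact_force"])
v=V("wrist","w28");cv2.imwrite("pics/x28.png",cv2.resize(v.im[150:300,200:400],None,fx=4,fy=4,interpolation=cv2.INTER_CUBIC))
E
```

```text
time_s: 51.45
tcp_pos: [0.6457, 0.0481, 0.0356]
eef_rot: [-105.4, 89.9, 12.7]
contact_force: [0.3, 0.1, 0.4]
gripper_width: 0.0264
118.09233677242048 [ 0.02179969 -0.05283967] 0.057159925862779355 292.4192333015234 [0.32692914 0.13958472 0.41468093]
```

View pics/x28.png

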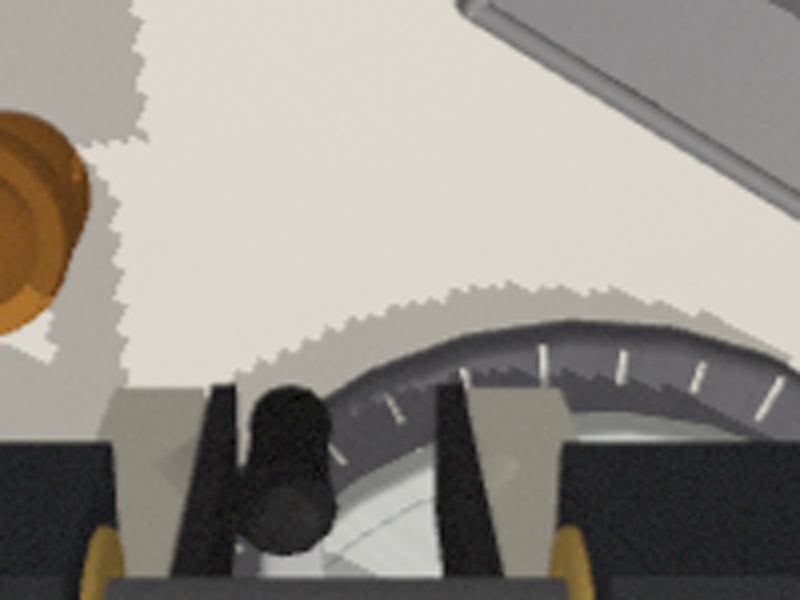

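```bash
python3 -m creep '{"jaw":[0.4,0.4,0.4,0.4,0.4,0.4,0.4,0.4,0.4,0.4],"translation":[[0,0.0054,0.0013],[0,0.0054,0.0013],[0,0.0054,0.0013],[0,0.0054,0.0008],[0,0.0054,0.0008],[0,0.0054,0.0005],[0,0,0],[0,0,0],[0,0,0],[0,0,0]],"roll":[0.105,0.105,0.105,0.105,0.105,0.105,0,0,0,0]}' 30
python3 - <<'E'
from meas import *
s=get_state();t=s["tcp_pos"][:2]-[.6239,.1009];print(phi(s),t,np.hypot(*t),np.degrees(np.arctan2(t[1],t[0]))%360,s["contact_force"])
v=V("wrist","w29");cv2.imwrite("pics/x29.png",cv2.resize(v.im[150:300,200:400],None,fx=4,fy=4,interpolation=cv2.INTER_CUBIC))
E
```

```text
time_s: 52.5
tcp_pos: [0.6127, 0.0463, 0.0351]
eef_rot: [-144.7, 90.0, -62.8]
contact_force: [1.7, 0.2, 0.7]
gripper_width: 0.0263
81.90751619465625 [-0.01120555 -0.05460921] 0.055747021973003824 258.40414229869543 [1.68638582 0.20484009 0.74482436]
```

View pics/x29.png

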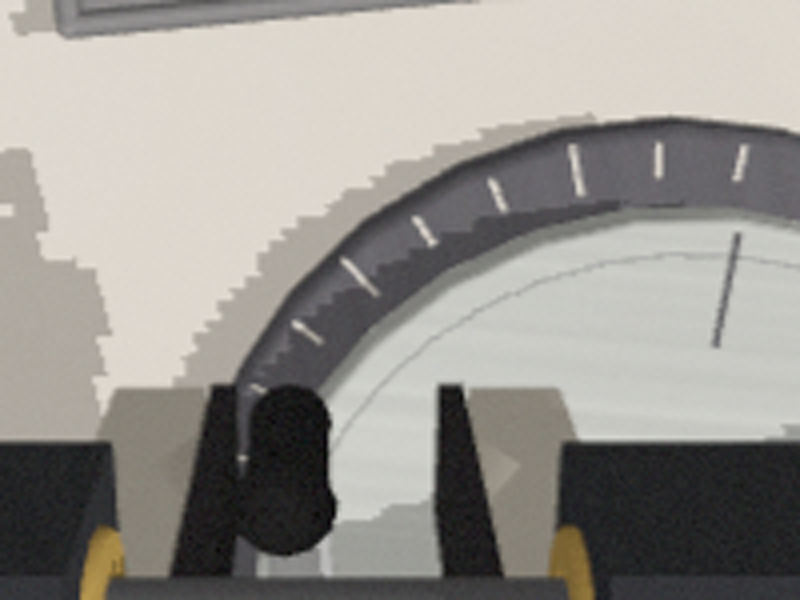

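```bash
python3 -m creep '{"jaw":[0.4,0.4,0.4,0.4,0.4,0.4,0.4,0.4,0.4,0.4],"translation":[[0,0.003,0.0005],[0,0.003,0.0005],[0,0.003,0.0003],[0,0.002,0],[0,0,0],[0,0,0],[0,0,0],[0,0,0],[0,0,0],[0,0,0]],"roll":[0.055,0.055,0.055,0,0,0,0,0,0,0]}' 30
python3 - <<'E'
from meas import *
s=get_state();t=s["tcp_pos"][:2]-[.6239,.1009];print(phi(s),t,np.hypot(*t),np.degrees(np.arctan2(t[1],t[0]))%360,s["contact_force"])
table(load("w29"));v=V("wrist","w30");table(v)
E
```

```text
time_s: 53.55
tcp_pos: [0.6032, 0.0494, 0.0353]
eef_rot: [-92.5, 89.9, -20.0]
contact_force: [7.2, -5.7, -1.0]
gripper_width: 0.0264
72.47970882070334 [-0.02072468 -0.05149359] 0.0555076799283025 248.0766442751517 [ 7.22731554 -5.71971324 -0.97133007]
centre [0.5613 0.1045 0.0709] rms 0.0035 line cand [(np.float64(256.5), np.float32(70.8)), (np.float64(256.0), np.float32(64.4)), (np.float64(257.0), np.float32(33.9)), (np.float64(255.5), np.float32(24.1)), (np.float64(351.0), np.float32(20.5))]
centre [0.5618 0.1062 0.0722] rms 0.0025 line cand [(np.float64(256.5), np.float32(80.2)), (np.float64(256.0), np.float32(60.1)), (np.float64(257.0), np.float32(41.9)), (np.float64(56.5), np.float32(26.5)), (np.float64(349.5), np.float32(20.2))]
```

```bash
python3 -m creep '{"jaw":[0.4,0.4,0.4,0.4,0.4,0.4,0.4,0.4,0.4,0.4],"translation":[[0,-0.005,0],[0,0,0],[-0.02,0,0],[-0.03,0,0],[-0.04,0,0],[-0.04,0,0],[-0.02,0.01,0.01],[0,0.0,0.02],[0,0,0],[0,0,0]],"roll":[0,0,0,0,0,0,0,0,0,0]}' 30
python3 - <<'E'
from meas import *
v=V("wrist","w31");table(v);cv2.imwrite("pics/x31.png",cv2.resize(v.im[60:320,130:430],None,fx=2.3,fy=2.3))
plan(.562,.105,.2)
E
```

```text
time_s: 54.6
tcp_pos: [0.6055, 0.0806, 0.1837]
eef_rot: [118.6, 89.9, -169.0]
contact_force: [-0.5, -0.5, 0.9]
gripper_width: 0.026
centre [0.5618 0.1051 0.0717] rms 0.0021 line cand [(np.float64(256.5), np.float32(47.6)), (np.float64(256.0), np.float32(38.1)), (np.float64(257.0), np.float32(31.7)), (np.float64(255.5), np.float32(28.2)), (np.float64(255.0), np.float32(14.9))]
tool shift [-0.0163  0.0489  0.0105] phi 72.4 t 54.65 tcp [0.6054 0.0802 0.1836] w 0.026
```

View pics/x31.png

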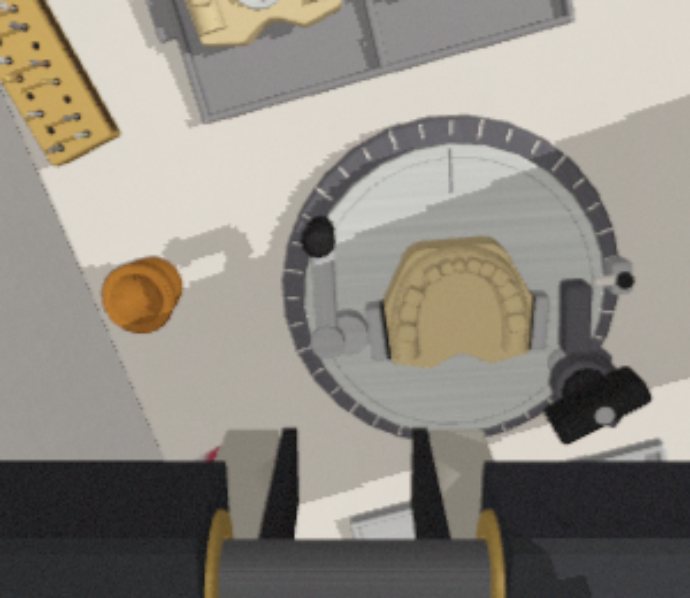

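Run:
```python
from meas import *
v=load("w31");p=v.hit(130+318/2.3,60+231/2.3,.072);
c=np.array([.5618,.1051])
for a in(256.3,):
    x=-np.array([np.cos(np.radians(a)),np.sin(np.radians(a))]);y=np.array([-x[1],x[0]]);d=p[:2]-c;print("handle table frame",d@x,d@y)
    P=cast(v,(130+458/2.3,60+310/2.3),.040);q=(P-c);A,B=q@x,q@y;print(A.min(),A.max(),B.min(),B.max())
cv2.imwrite("pics/x31f.png",v.im)
s=V("side","s31");cv2.imwrite("pics/x31s.png",cv2.resize(s.im[160:320,150:420],None,fx=2.9,fy=2.9))
```

```text
handle table frame -0.04461565121784045 -0.059325610779344555
-0.031620208534745606 0.028952250685121868 -0.03461991137785405 0.0340331725812554
```

View pics/x31s.png

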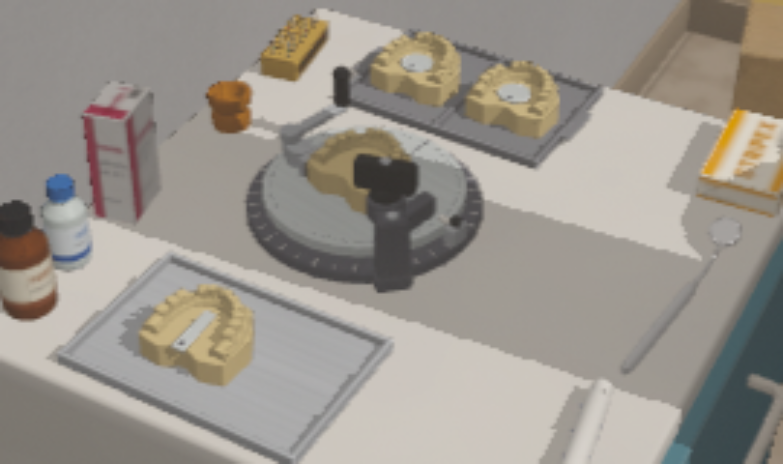

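Run:
```python
from meas import *
for n in("w1","w10","w26","w31"):
    v=load(n);g=cv2.cvtColor(v.im,cv2.COLOR_BGR2GRAY);m=cv2.inRange(g,0,38)
    u=v.px([.520,.154,.087]);
    cc=[c for c in cv2.findContours(m,0,2)[0] if cv2.contourArea(c)>60 and cv2.pointPolygonTest(c,tuple(map(float,u)),True)>-6]
    if n in("w31","w1"):
        x,y=int(u[0])-30,int(u[1])-30;cv2.imwrite(f"pics/xk_{n}.png",cv2.resize(v.im[y:y+60,x:x+60],None,fx=8,fy=8,interpolation=cv2.INTER_CUBIC));print(n,x,y)
    for c in cc:
        P=np.array([v.hit(*q[0],.087)[:2] for q in c],np.float32)*1000;print(n,u,cv2.minAreaRect(P))
```

```text
w1 285 154
w1 [315.79012554 184.34506036] ((517.9468994140625, 150.08990478515625), (42.82776641845703, 18.812429428100586), 22.313308715820312)
w10 [256.86115657 282.28234067] ((527.7680053710938, 145.7550811767578), (28.8701171875, 41.67280578613281), 61.67527389526367)
w26 [238.71427706 273.86108553] ((523.79736328125, 147.22772216796875), (46.40594482421875, 23.193824768066406), 13.925453186035156)
w31 361 210
w31 [391.12185358 240.52975771] ((521.2232055664062, 144.62646484375), (39.850830078125, 27.306699752807617), 12.464611053466797)
```

View pics/xk_w31.png

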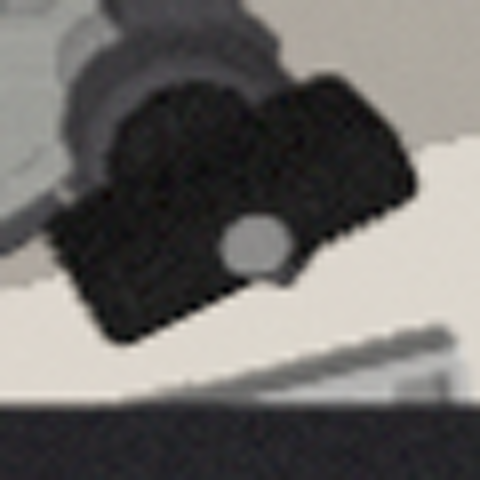

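View pics/xk_w1.png

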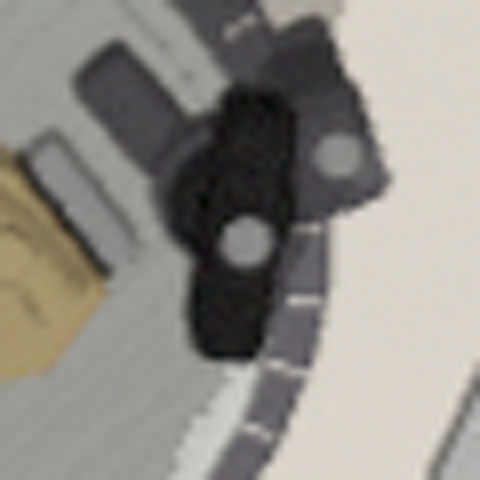

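Run:
```python
from meas import *
w=load("w1");v=load("w31")
print(tri(w.ray(285+245/8,154+240/8),v.ray(361+255/8,210+245/8)))
for vv,o,a,b in((w,(285,154),(300,105),(268,350)),(w,(285,154),(218,140),(192,320)),(v,(361,210),(125,342),(415,187))):
    p=vv.hit(o[0]+a[0]/8,o[1]+a[1]/8,.085);q=vv.hit(o[0]+b[0]/8,o[1]+b[1]/8,.085);d=q-p;print(np.degrees(np.arctan2(d[1],d[0]))%180,np.hypot(*d[:2]))
plan(.5197,.154,.13,90)
```

```text
(array([0.51904468, 0.15308756, 0.08982597]), np.float64(6.328355646355501e-05))
15.033890210216427 0.04008462337831842
13.743012055823193 0.029532778443181393
14.2600598795498 0.03867056283785143
tool shift [0.0539 0.1041 0.0447] phi 72.4 t 54.7 tcp [0.6055 0.0799 0.1837] w 0.0261
roll -0.308 (translate first)
```

```bash
python3 -m creep '{"jaw":[0.1,0.1,0.1,0.1,0.1,0.1,0.1,0.1,0.1,0.1],"translation":[[0,0,0],[0,0,0],[0,0,0],[0,0,0],[0,0,0],[0,0,0],[0,0,0],[0,0.031,-0.022],[0,0.031,-0.022],[0,0.0307,-0.0213]],"roll":[0.145,0.145,0.145,0.145,0.145,0.145,0.142,0,0,0]}' 30
python3 -m creep '{"jaw":[0.1,0.1,0.1,0.1,0.1,0.1,0.1,0.1,0.1,0.1],"translation":[[0.01,0,0],[0.02,0,0],[0.02,0,0],[0.01,0,0],[0,0,0],[0,0,0],[0,0,0],[0,0,0],[0,0,0],[0,0,0]],"roll":[0,0,0,0,0,0,0,0,0,0]}' 30
python3 - <<'E'
from meas import *
plan(.5192,.1535,.042,14.4)
v=V("wrist","w32");cv2.imwrite("pics/x32.png",cv2.resize(v.im[120:300,190:390],None,fx=3,fy=3,interpolation=cv2.INTER_CUBIC))
print((v.px([.5192,.1535,.087])-[190,120])*3)
E
```

```text
time_s: 55.7
tcp_pos: [0.5187, 0.1535, 0.184]
eef_rot: [-162.2, 89.9, -147.9]
contact_force: [-0.3, 1.5, 0.6]
gripper_width: 0.0396
time_s: 56.7
tcp_pos: [0.5202, 0.1538, 0.1254]
eef_rot: [22.6, 90.0, 37.0]
contact_force: [0.8, -0.3, 0.1]
gripper_width: 0.0395
tool shift [ 0.0834 -0.0001 -0.0011] phi 14.4 t 56.7 tcp [0.5202 0.1538 0.1254] w 0.0395
roll -0.0 (translate first)
[283.28723682 294.46020238]
```

View pics/x32.png

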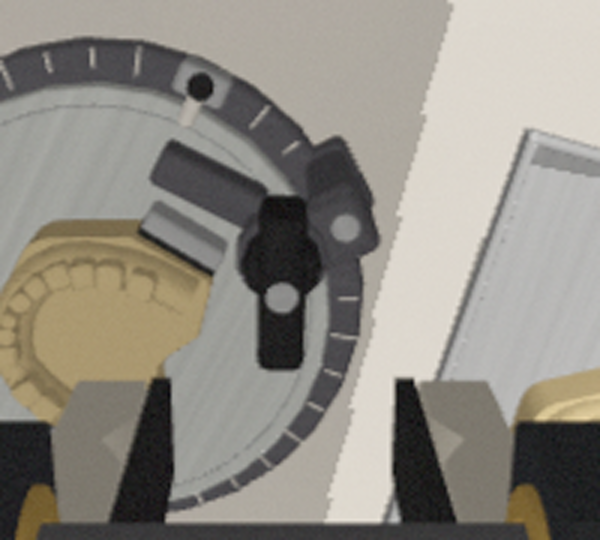

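```bash
python3 -m creep '{"jaw":[0.1,0.1,0.1,0.1,0.1,0.1,0.1,0.1,0.1,0.1],"translation":[[0.02,0,-0.001],[0.02,0,0],[0.015,0,0],[0.01,0,0],[0.008,0,0],[0.006,0,0],[0.003,0,0],[0.001,0,0],[0,0,0],[0,0,0]],"roll":[0,0,0,0,0,0,0,0,0,0]}' 40
python3 -m creep '{"jaw":[0.95,0.95,0.95,0.95,0.95,0.95,0.95,0.95,0.95,0.95],"translation":[[0,0,0],[0,0,0],[0,0,0],[0,0,0],[0,0,0],[0,0,0],[0,0,0],[0,0,0],[0,0,0],[0,0,0]],"roll":[0,0,0,0,0,0,0,0,0,0]}' 40
```

```text
time_s: 57.75
tcp_pos: [0.5193, 0.1537, 0.0425]
eef_rot: [17.9, 90.0, 32.3]
contact_force: [-1.2, -0.8, 0.1]
gripper_width: 0.0392
time_s: 58.75
tcp_pos: [0.5191, 0.1534, 0.0421]
eef_rot: [-74.9, 90.0, -60.5]
contact_force: [0.6, -2.1, 1.5]
gripper_width: 0.0115
```

```bash
python3 -m creep '{"jaw":[0.95,0.95,0.95,0.95,0.95,0.95,0.95,0.95,0.95,0.95],"translation":[[0,0,0],[0,0,0],[0,0,0],[0,0,0],[0,0,0],[0,0,0],[0,0,0],[0,0,0],[0,0,0],[0,0,0]],"roll":[-0.1,-0.1,-0.1,-0.1,-0.1,-0.1,-0.1,-0.1,-0.1,-0.1]}' 40
python3 -m creep '{"jaw":[0.95,0.95,0.95,0.95,0.95,0.95,0.95,0.95,0.95,0.95],"translation":[[0,0,0],[0,0,0],[0,0,0],[0,0,0],[0,0,0],[0,0,0],[0,0,0],[0,0,0],[0,0,0],[0,0,0]],"roll":[-0.1,-0.1,-0.1,-0.1,-0.1,0,0,0,0,0]}' 40
python3 - <<'E'
from meas import *
plan(.5192,.1535,.042,14.4);print(get_state()["moment"],get_state()["contact_force"])
v=V("wrist","w33");cv2.imwrite("pics/x33.png",cv2.resize(v.im[120:330,150:430],None,fx=2.8,fy=2.8,interpolation=cv2.INTER_CUBIC))
E
```

```text
time_s: 59.75
tcp_pos: [0.5199, 0.1524, 0.0421]
eef_rot: [-123.9, 89.9, -52.0]
contact_force: [7.6, -8.5, -0.4]
gripper_width: 0.0117
time_s: 60.75
tcp_pos: [0.5206, 0.1524, 0.0421]
eef_rot: [-134.3, 89.9, -34.0]
contact_force: [10.4, -8.7, -4.0]
gripper_width: 0.0117
tool shift [0.0001 0.0011 0.0013] phi 100.3 t 60.75 tcp [0.5206 0.1524 0.0421] w 0.0117
roll 1.5 (translate first)
[-3.55753018 -3.57629006  0.05242654] [10.42301238 -8.65097095 -3.95904844]
```

View pics/x33.png

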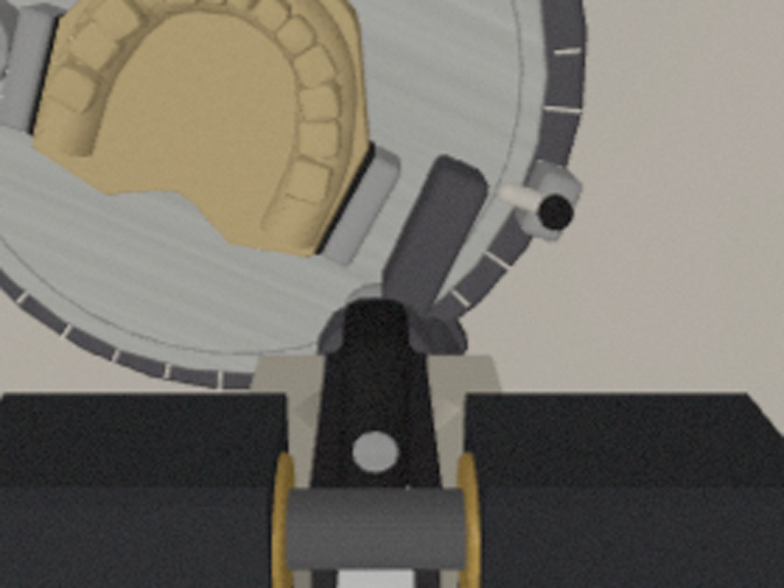

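```bash
python3 -m creep '{"jaw":[0.1,0.1,0.1,0.1,0.1,0.1,0.1,0.1,0.1,0.1],"translation":[[0,0,0],[0,0,0],[0,0,0],[-0.01,0,0],[-0.03,0,0],[-0.04,0,0],[-0.03,0,0],[0,0,0],[0,0,0],[0,0,0]],"roll":[0,0,0,0,0,0,0,0,0,0]}' 40
python3 - <<'E'
from meas import *
plan(.5618,.1051,.15,166.3)
v=V("wrist","w34");table(v);cv2.imwrite("pics/x34.png",cv2.resize(v.im[20:300,130:430],None,fx=2.1,fy=2.1,interpolation=cv2.INTER_CUBIC))
E
```

```text
time_s: 61.8
tcp_pos: [0.5184, 0.1533, 0.1516]
eef_rot: [92.5, 89.9, -167.2]
contact_force: [0.4, -0.1, -0.5]
gripper_width: 0.0391
tool shift [ 0.0015 -0.0341 -0.0552] phi 100.3 t 61.8 tcp [0.5184 0.1533 0.1516] w 0.0391
roll -1.152 (translate first)
centre [0.5622 0.1052 0.0718] rms 0.0019 line cand [(np.float64(256.0), np.float32(49.8)), (np.float64(256.5), np.float32(49.2)), (np.float64(255.5), np.float32(28.8)), (np.float64(257.0), np.float32(26.4)), (np.float64(170.5), np.float32(11.0))]
```

View pics/x34.png

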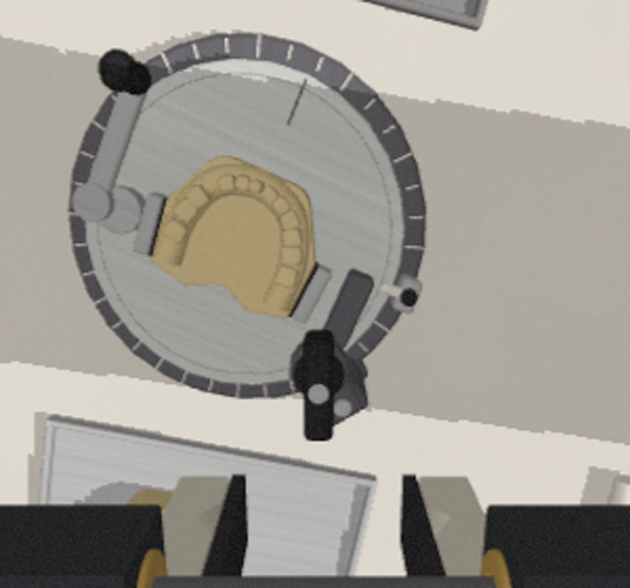

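Run:
```python
from meas import *
c=np.array([.5620,.1051])
for n,pr in(("w34",None),("w32",None)):
    v=load(n);u=v.px([c[0]+.068*np.cos(np.radians(168.3)),c[1]+.068*np.sin(np.radians(168.3)),.026]);x,y=int(u[0])-15,int(u[1])-15
    cv2.imwrite(f"pics/xp_{n}.png",cv2.resize(v.im[y:y+30,x:x+30],None,fx=16,fy=16,interpolation=cv2.INTER_CUBIC));print(n,x,y,u)
a=cv2.imread("pics/xp_w34.png");b=cv2.imread("pics/xp_w32.png");cv2.imwrite("pics/xp.png",cv2.resize(np.hstack([a,b]),(800,400)))
```

```text
w34 296 142 [311.90900523 157.60812205]
w32 238 145 [253.16028529 160.60035218]
```

View pics/xp.png

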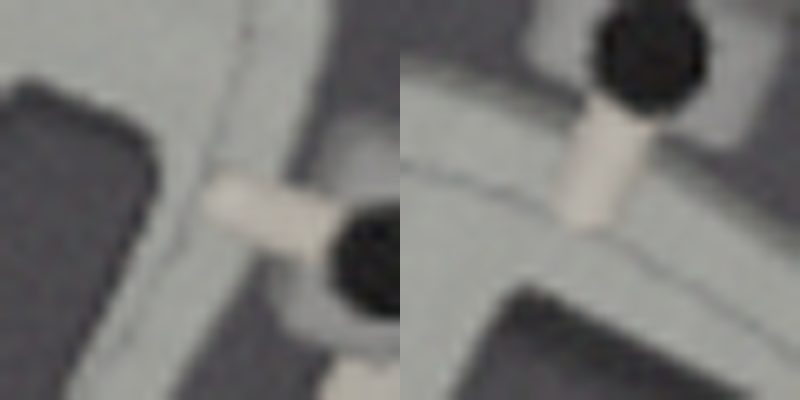

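Run:
```python
from meas import *
s=400/30
for n,o,pts,c in(("w34",(296,142),((212,192),(320,228)),(.5622,.1052)),("w32",(238,145),((183,220),(230,105)),(.5619,.1050))):
    v=load(n)
    if n=="w32": c=table(v)
    r=[v.hit(o[0]+x/s,o[1]+y/s,.026)[:2]-np.array(c) for x,y in pts]
    for d in r: print(n,np.hypot(*d).round(4),(np.degrees(np.arctan2(d[1],d[0]))).round(1))
    d=r[1]-r[0];print(" dir",np.degrees(np.arctan2(d[1],d[0])))
```

```text
w34 0.0677 169.3
w34 0.076 169.6
 dir 171.88949606891043
centre [0.5621 0.1049 0.0718] rms 0.0028 line cand [(np.float64(256.5), np.float32(52.8)), (np.float64(257.0), np.float32(44.8)), (np.float64(256.0), np.float32(36.9)), (np.float64(257.5), np.float32(20.4)), (np.float64(255.5), np.float32(14.2))]
w32 0.0669 168.8
w32 0.0752 169.1
 dir 170.79349453426755
```

```bash
python3 -m creep '{"jaw":[-1,-1,-1,-1,-1,-1,-1,-1,-1,-1],"translation":[[0,0,0],[0,0,0],[0,0,0],[0,0,0],[0,0,0],[0,0,0],[0,0,0],[0,0,0],[0,0.0182,-0.0268],[0,0.0182,-0.0268]],"roll":[-0.144,-0.144,-0.144,-0.144,-0.144,-0.144,-0.144,-0.144,0,0]}' 40
python3 -m creep '{"jaw":[-1,-1,-1,-1,-1,-1,-1,-1,-1,-1],"translation":[[0,0,0],[0.02,0,0],[0.03,0,0],[0.03,0,0],[0.02,0,0],[0.01,0,0],[0,0,0],[0,0,0],[0,0,0],[0,0,0]],"roll":[0,0,0,0,0,0,0,0,0,0]}' 40
python3 - <<'E'
from meas import *
plan(.562,.1054,.0062,166.3)
E
```

```text
time_s: 62.85
tcp_pos: [0.5623, 0.1052, 0.1512]
eef_rot: [39.2, 89.9, -154.3]
contact_force: [0.8, 0.2, 0.1]
gripper_width: 0.0879
time_s: 63.85
tcp_pos: [0.5632, 0.1058, 0.0432]
eef_rot: [-138.7, 89.9, 27.7]
contact_force: [-0.3, 0.4, 0.8]
gripper_width: 0.0874
tool shift [0.037  0.0007 0.0011] phi 166.3 t 63.85 tcp [0.5632 0.1058 0.0432] w 0.0874
roll 0.0 (translate first)
```

```bash
python3 -m creep '{"jaw":[-1,-1,-1,-1,-1,-1,-1,-1,-1,-1],"translation":[[0.008,0.0005,0.001],[0.008,0,0],[0.006,0,0],[0.005,0,0],[0.004,0,0],[0.003,0,0],[0.0015,0,0],[0,0,0],[0,0,0],[0,0,0]],"roll":[0,0,0,0,0,0,0,0,0,0]}' 40
python3 -m creep '{"jaw":[0.5,0.5,0.5,0.5,0.5,0.5,0.5,0.5,0.5,0.5],"translation":[[0,0,0],[0,0,0],[0,0,0],[0,0,0],[0,0,0],[0,0,0],[0,0,0],[0,0,0],[0,0,0],[0,0,0]],"roll":[0,0,0,0,0,0,0,0,0,0]}' 35
python3 - <<'E'
from meas import *
plan(.562,.1054,.0062,166.3)
E
```

```text
time_s: 64.85
tcp_pos: [0.5616, 0.1053, 0.0068]
eef_rot: [-143.0, 90.0, 23.3]
contact_force: [-0.2, 0.5, -0.3]
gripper_width: 0.0873
time_s: 65.85
tcp_pos: [0.5616, 0.1053, 0.0066]
eef_rot: [-134.6, 90.0, 31.7]
contact_force: [0.0, 1.4, 0.3]
gripper_width: 0.0553
tool shift [ 0.0004 -0.0002 -0.0004] phi 166.3 t 65.85 tcp [0.5616 0.1053 0.0066] w 0.0553
roll 0.0 (translate first)
```

Turn clockwise 1.52 rad in two halves.

```bash
python3 -m creep '{"jaw":[0.5,0.5,0.5,0.5,0.5,0.5,0.5,0.5,0.5,0.5],"translation":[[0,0,0],[0,0,0],[0,0,0],[0,0,0],[0,0,0],[0,0,0],[0,0,0],[0,0,0],[0,0,0],[0,0,0]],"roll":[0.08,0.08,0.08,0.08,0.08,0.08,0.08,0.08,0.08,0.08]}' 35
python3 - <<'E'
from meas import *
plan(.562,.1054,.0062,79);print(get_state()["contact_force"])
v=V("wrist","w35");cv2.imwrite("pics/x35.png",cv2.resize(v.im[60:330,130:430],None,fx=2.1,fy=2.1,interpolation=cv2.INTER_CUBIC))
E
```

```text
time_s: 66.85
tcp_pos: [0.5615, 0.1065, 0.0066]
eef_rot: [-52.3, 89.9, 68.0]
contact_force: [-1.6, 7.4, 0.3]
gripper_width: 0.056
tool shift [ 0.0004  0.0001 -0.0012] phi 120.3 t 66.85 tcp [0.5615 0.1065 0.0066] w 0.056
roll 0.721 (translate first)
[-1.64166691  7.3985751   0.28935583]
```

View pics/x35.png

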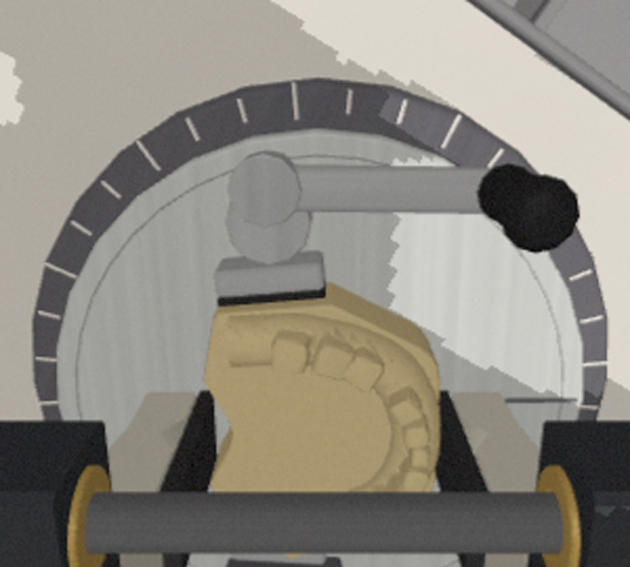

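Run:
```python
from meas import *
a=load("w34");b=load("w32");w=load("w1");s=load("s31")
c=np.array([.562,.1051])
for n,(p,r) in dict(t=tri(a.ray(130+360/2.1,20+272/2.1),b.ray(190+165/3,120+165/3)),u=tri(a.ray(130+360/2.1,20+272/2.1),s.ray(150+432/2.9,160+203/2.9))).items():
    d=p[:2]-c;print(n,p,r,np.hypot(*d),np.degrees(np.arctan2(d[1],d[0])))
x,y=[int(i) for i in s.px([.51,.14,.04])]
cv2.imwrite("pics/xc.png",cv2.resize(s.im[y-30:y+35,x-45:x+45],None,fx=8,fy=8,interpolation=cv2.INTER_CUBIC))
```

```text
t [0.50803735 0.11365493 0.03067097] 0.002944945612048229 0.05463656251506131 170.99162056604573
u [0.50668409 0.11195499 0.03130225] 0.0014865839775571286 0.055739041790480816 172.93566955704046
```

View pics/xc.png

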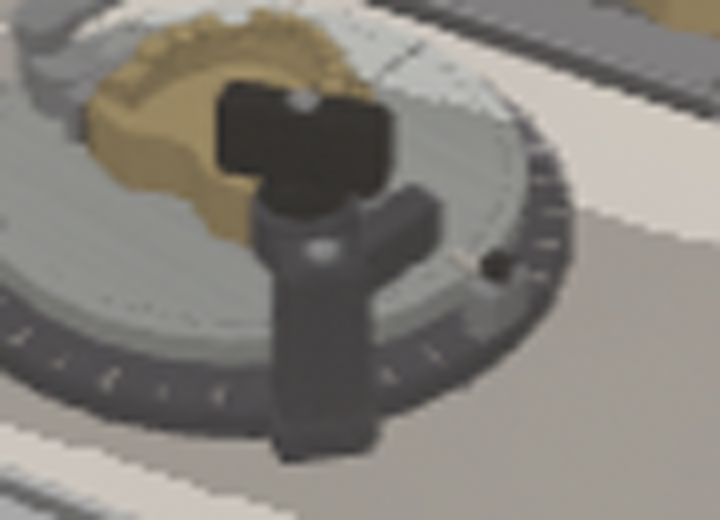

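Run:
```python
from meas import *
a=load("w34");c=np.array([.562,.1051])
for z in(.03,.04,.05,.06):
    print(z,[( (np.hypot(*(d:=a.hit(130+x/2.1,20+y/2.1,z)[:2]-c))*1000).round(1),np.degrees(np.arctan2(d[1],d[0])).round(0)) for x,y in((345,272),(373,280),(355,320),(330,320))])
b=load("w32")
for z in(.03,.04,.05,.06):
    print(z,[( (np.hypot(*(d:=b.hit(190+x/3,120+y/3,z)[:2]-c))*1000).round(1),np.degrees(np.arctan2(d[1],d[0])).round(0)) for x,y in((150,180),(175,142),(230,165),(215,210))])
cv2.imwrite("pics/xa.png",np.hstack([cv2.resize(a.im[140:200,270:330],None,fx=6,fy=6,interpolation=cv2.INTER_CUBIC),cv2.resize(b.im[150:210,230:290],None,fx=6,fy=6,interpolation=cv2.INTER_CUBIC)]))
```

```text
0.03 [(np.float64(48.9), np.float64(170.0)), (np.float64(62.0), np.float64(171.0)), (np.float64(64.0), np.float64(153.0)), (np.float64(55.3), np.float64(145.0))]
0.04 [(np.float64(48.0), np.float64(171.0)), (np.float64(60.8), np.float64(172.0)), (np.float64(62.2), np.float64(154.0)), (np.float64(53.6), np.float64(147.0))]
0.05 [(np.float64(47.2), np.float64(173.0)), (np.float64(59.6), np.float64(173.0)), (np.float64(60.5), np.float64(155.0)), (np.float64(52.0), np.float64(149.0))]
0.06 [(np.float64(46.5), np.float64(175.0)), (np.float64(58.4), np.float64(175.0)), (np.float64(58.8), np.float64(157.0)), (np.float64(50.5), np.float64(150.0))]
0.03 [(np.float64(47.9), np.float64(172.0)), (np.float64(61.5), np.float64(170.0)), (np.float64(64.4), np.float64(154.0)), (np.float64(51.1), np.float64(148.0))]
0.04 [(np.float64(50.7), np.float64(172.0)), (np.float64(63.9), np.float64(169.0)), (np.float64(66.5), np.float64(155.0)), (np.float64(53.5), np.float64(149.0))]
0.05 [(np.float64(53.5), np.float64(172.0)), (np.float64(66.2), np.float64(169.0)), (np.float64(68.6), np.float64(156.0)), (np.float64(56.0), np.float64(151.0))]
0.06 [(np.float64(56.3), np.float64(171.0)), (np.float64(68.6), np.float64(169.0)), (np.float64(70.8), np.float64(156.0)), (np.float64(58.6), np.float64(152.0))]
```

View pics/xa.png

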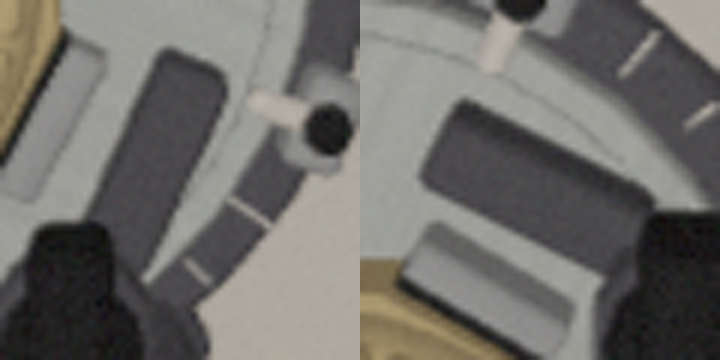

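```bash
python3 -m creep '{"jaw":[-0.5,-0.5,-0.5,-0.5,-0.5,-0.5,-0.5,-0.5,-0.5,-0.5],"translation":[[0,0,0],[0,0,0],[0,0,0],[-0.01,0,0],[-0.02,0,0],[-0.03,0,0],[-0.03,0,0],[-0.03,0,0],[-0.02,0,0],[0,0,0]],"roll":[0,0,0,0,0,0,0,0,0,0]}' 35
python3 - <<'E'
from meas import *
v=V("wrist","w36");c=table(v);cv2.imwrite("pics/x36.png",cv2.resize(v.im[0:280,130:430],None,fx=2.1,fy=2.1,interpolation=cv2.INTER_CUBIC))
for f in(209,210,211,212): 
    a=np.radians(f+180);x=np.array([np.cos(a),np.sin(a)]);y=np.array([-x[1],x[0]]);p=c-.041*x-.061*y;print(f,p,v.px([*p,.072])*[2.1,2.1]-[130*2.1,0])
E
```

```text
time_s: 67.9
tcp_pos: [0.5634, 0.1057, 0.1509]
eef_rot: [-99.3, 89.6, 21.2]
contact_force: [0.4, 1.2, -0.3]
gripper_width: 0.0656
centre [0.5619 0.1055 0.0717] rms 0.0018 line cand [(np.float64(210.0), np.float32(47.9)), (np.float64(209.5), np.float32(42.8)), (np.float64(210.5), np.float32(34.3)), (np.float64(211.0), np.float32(20.5)), (np.float64(209.0), np.float32(17.5))]
209 [0.55557379 0.03227441] [435.47004126 274.61819902]
210 [0.55685277 0.03217586] [432.80749212 272.65589255]
211 [0.55813328 0.03209964] [430.10485904 270.73975376]
212 [0.55941492 0.03204578] [427.36304843 268.87061112]
```

View pics/x36.png

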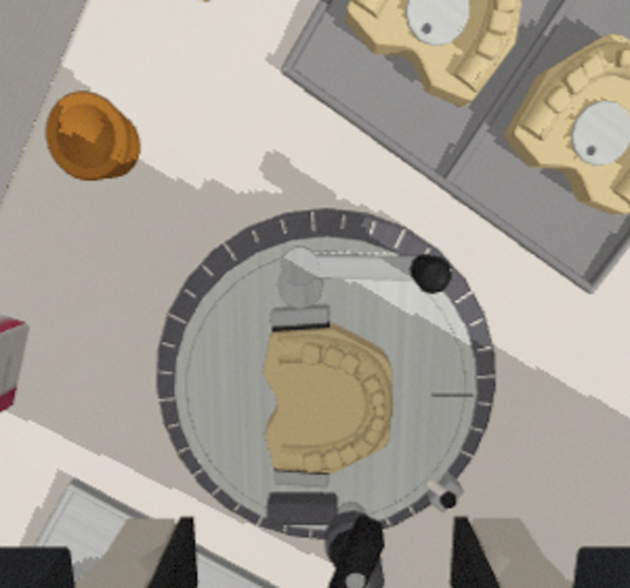

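Run:
```python
from meas import *
v=load("w36");s=V("side","s36");c=V("scene","c36")
x,y=[int(i) for i in s.px([.51,.14,.04])];x2,y2=[int(i) for i in c.px([.51,.14,.04])]
cv2.imwrite("pics/x36b.png",np.hstack([cv2.resize(v.im[200:280,240:320],(400,400),interpolation=cv2.INTER_CUBIC),cv2.resize(s.im[y-35:y+35,x-40:x+30],(400,400),interpolation=cv2.INTER_CUBIC)]))
```

```text
(no output)
```

View pics/x36b.png

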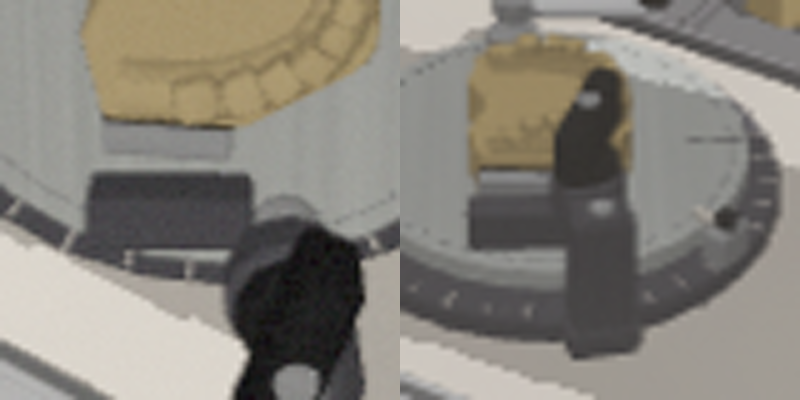

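```bash
python3 -m creep '{"jaw":[-0.7,-0.7,-0.7,-0.7,-0.7,-0.7,-0.7,-0.7,-0.7,-0.7],"translation":[[0.02,0,0],[0.03,0,0],[0.03,0,0],[0.02,0,0],[0.015,0,0],[0.01,0,0],[0.008,0,0],[0.006,0,0],[0.003,0,0],[0,0,0]],"roll":[0,0,0,0,0,0,0,0,0,0]}' 35
python3 -m creep '{"jaw":[0.5,0.5,0.5,0.5,0.5,0.5,0.5,0.5,0.5,0.5],"translation":[[0,0,0],[0,0,0],[0,0,0],[0,0,0],[0,0,0],[0,0,0],[0,0,0],[0,0,0],[0,0,0],[0,0,0]],"roll":[0,0,0,0,0,0,0,0,0,0]}' 35
python3 - <<'E'
from meas import *
plan(.562,.1052,.0066,79);print(get_state()["contact_force"])
E
```

```text
time_s: 69.05
tcp_pos: [0.5614, 0.1052, 0.0045]
eef_rot: [93.0, 90.0, -146.5]
contact_force: [0.1, -0.3, -0.1]
gripper_width: 0.0744
time_s: 70.05
tcp_pos: [0.5618, 0.1053, 0.005]
eef_rot: [-100.0, 90.0, 20.5]
contact_force: [-1.5, -0.4, 5.0]
gripper_width: 0.0562
tool shift [-0.0016 -0.0001 -0.0002] phi 120.5 t 70.05 tcp [0.5618 0.1053 0.005 ] w 0.0562
roll 0.724 (translate first)
[-1.46082626 -0.38057109  5.01359393]
```

```bash
python3 -m creep '{"jaw":[0.5,0.5,0.5,0.5,0.5,0.5,0.5,0.5,0.5,0.5],"translation":[[0,0,0],[0,0,0],[0,0,0],[0,0,0],[0,0,0],[0,0,0],[0,0,0],[0,0,0],[0,0,0],[0,0,0]],"roll":[0.08,0.08,0.08,0.08,0.08,0.08,0.08,0.08,0.08,0]}' 35
python3 - <<'E'
from meas import *
plan(.562,.1052,.0066,79);print(get_state()["contact_force"])
E
python3 -m creep '{"jaw":[0.5,-0.5,-0.5,-0.5,-0.5,-0.5,-0.5,-0.5,-0.5,-0.5],"translation":[[0,0,0],[0,0,0],[0,0,0],[0,0,0],[-0.01,0,0],[-0.02,0,0],[-0.03,0,0],[-0.03,0,0],[-0.03,0,0],[-0.025,0,0]],"roll":[0,0,0,0,0,0,0,0,0,0]}' 35
python3 - <<'E'
from meas import *
v=V("wrist","w37");table(v);cv2.imwrite("pics/x37.png",cv2.resize(v.im[0:280,130:430],None,fx=2.1,fy=2.1,interpolation=cv2.INTER_CUBIC))
E
```

```text
time_s: 71.05
tcp_pos: [0.5617, 0.1064, 0.005]
eef_rot: [-25.4, 89.9, 53.7]
contact_force: [-3.6, 5.5, 4.8]
gripper_width: 0.0561
tool shift [-0.0016 -0.0005 -0.0011] phi 79.1 t 71.05 tcp [0.5617 0.1064 0.005 ] w 0.0561
roll 0.002 (translate first)
[-3.60847741  5.49395421  4.80014561]
time_s: 72.05
tcp_pos: [0.5617, 0.105, 0.1521]
eef_rot: [-60.2, 89.9, 19.1]
contact_force: [-0.2, 0.8, -0.3]
gripper_width: 0.066
centre [0.562  0.1052 0.0716] rms 0.0018 line cand [(np.float64(168.5), np.float32(52.4)), (np.float64(169.0), np.float32(39.9)), (np.float64(168.0), np.float32(32.5)), (np.float64(169.5), np.float32(27.7)), (np.float64(170.0), np.float32(12.6))]
```

View pics/x37.png

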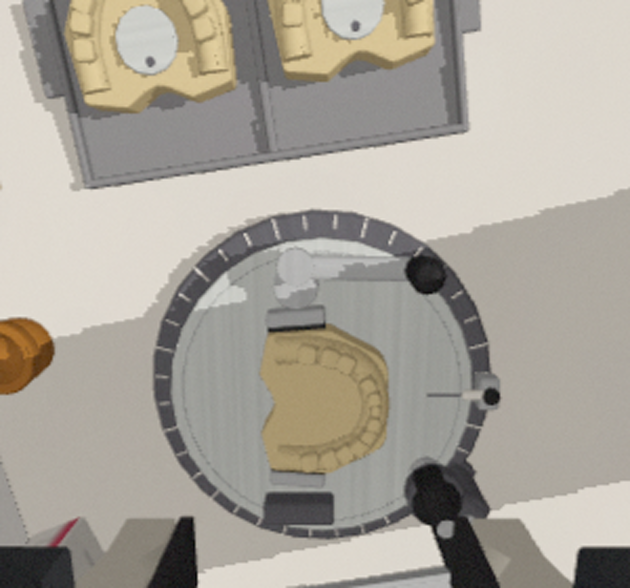

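Run:
```python
from meas import *
def dot(n):
    v=load(n);u=v.px([.52,.153,.089]);x,y=int(u[0])-10,int(u[1])-10
    p=v.im[y:y+20,x:x+20].astype(int);g=p.sum(2)/3;m=((g>80)&(p.max(2)-p.min(2)<30)).astype(np.uint8)
    n_,l,st,ce=cv2.connectedComponentsWithStats(m)
    k=[i for i in range(1,n_) if 8<st[i,4]<90 and np.hypot(*(ce[i]-10))<6]
    return v,[(ce[i]+[x,y],st[i,4]) for i in k]
for n in("w1","w31","w32","w34","w37"):
    v,c=dot(n);print(n,[(q.round(1),a,v.hit(*q,.088)[:2].round(4)) for q,a in c])
plan(.5205,.153,.15,100.3)
```

```text
w1 [(array([315.4, 183.7]), np.int32(31), array([0.5192, 0.1531]))]
w31 []
w32 []
w34 [(array([281.3, 207. ]), np.int32(74), array([0.519, 0.153]))]
w37 [(array([341.8, 251.4]), np.int32(57), array([0.5195, 0.1533]))]
tool shift [0.0061 0.0515 0.0385] phi 79.3 t 72.1 tcp [0.5639 0.1056 0.1564] w 0.0658
roll -0.367 (translate first)
```

```bash
python3 -m creep '{"jaw":[0.1,0.1,0.1,0.1,0.1,0.1,0.1,0.1,0.1,0.1],"translation":[[0,0.026,0.0192],[0,0.026,0.0192],[0,0,0],[0,0,0],[0,0,0],[0.01,0,0],[0.02,0,0],[0.01,0,0],[0,0,0],[0,0,0]],"roll":[0,0,-0.125,-0.125,-0.117,0,0,0,0,0]}' 40
python3 - <<'E'
from meas import *
plan(.5198,.153,.042,100.3)
v=V("wrist","w38");cv2.imwrite("pics/x38.png",cv2.resize(v.im[120:300,190:390],None,fx=3,fy=3,interpolation=cv2.INTER_CUBIC))
E
```

```text
time_s: 73.1
tcp_pos: [0.5176, 0.1525, 0.1096]
eef_rot: [143.7, 90.0, -116.1]
contact_force: [0.3, -0.8, 1.3]
gripper_width: 0.0392
tool shift [ 0.0676 -0.0022  0.0002] phi 100.2 t 73.1 tcp [0.5176 0.1525 0.1096] w 0.0392
roll -0.002 (translate first)
```

View pics/x38.png

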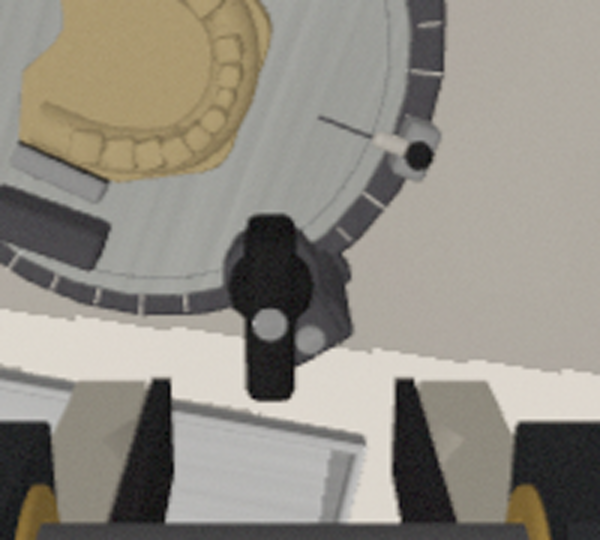

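```bash
python3 -m creep '{"jaw":[0.1,0.1,0.1,0.1,0.1,0.1,0.1,0.1,0.1,0.1],"translation":[[0.015,-0.003,0],[0.015,0,0],[0.012,0,0],[0.01,0,0],[0.008,0,0],[0.005,0,0],[0.0025,0,0],[0,0,0],[0,0,0],[0,0,0]],"roll":[0,0,0,0,0,0,0,0,0,0]}' 45
python3 -m creep '{"jaw":[0.95,0.95,0.95,0.95,0.95,0.95,0.95,0.95,0.95,0.95],"translation":[[0,0,0],[0,0,0],[0,0,0],[0,0,0],[0,0,0],[0,0,0],[0,0,0],[0,0,0],[0,0,0],[0,0,0]],"roll":[0,0,0,0,0,0,0,0,0,0]}' 45
python3 -m creep '{"jaw":[0.95,0.95,0.95,0.95,0.95,0.95,0.95,0.95,0.95,0.95],"translation":[[0,0,0],[0,0,0],[0,0,0],[0,0,0],[0,0,0],[0,0,0],[0,0,0],[0,0,0],[0,0,0],[0,0,0]],"roll":[0.1,0.1,0.1,0.1,0.1,0.1,0.1,0.1,0.1,0]}' 45
```

```text
time_s: 74.15
tcp_pos: [0.5208, 0.1533, 0.0425]
eef_rot: [-68.8, 90.0, 31.4]
contact_force: [-0.3, 0.4, 0.9]
gripper_width: 0.0393
time_s: 75.15
tcp_pos: [0.5205, 0.1532, 0.0421]
eef_rot: [-81.8, 90.0, 18.4]
contact_force: [0.6, 0.7, 0.7]
gripper_width: 0.0113
time_s: 76.15
tcp_pos: [0.5202, 0.1533, 0.0421]
eef_rot: [111.4, 90.0, 160.0]
contact_force: [-2.5, 1.6, 2.6]
gripper_width: 0.0116
```

```bash
python3 -m creep '{"jaw":[0.95,0.95,0.95,0.95,0.95,0.95,0.95,0.95,0.95,0.95],"translation":[[0,0,0],[0,0,0],[0,0,0],[0,0,0],[0,0,0],[0,0,0],[0,0,0],[0,0,0],[0,0,0],[0,0,0]],"roll":[0.1,0.1,0.1,0.1,0.1,0.1,0.1,0.1,0.05,0]}' 45
python3 - <<'E'
from meas import *
plan(.52,.153,.042,14.4);print(get_state()["contact_force"],get_state()["moment"])
E
python3 -m creep '{"jaw":[0.3,0.3,0.3,0.3,0.3,0.3,0.3,0.3,0.3,0.3],"translation":[[0,0,0],[0,0,0],[0,0,0],[-0.01,0,0],[-0.02,0,0],[-0.03,0,0],[-0.03,0,0],[-0.03,0,0],[0,0,0],[0,0,0]],"roll":[0,0,0,0,0,0,0,0,0,0]}' 45
python3 - <<'E'
from meas import *
v=V("wrist","w39");table(v);s=V("side","s39");V("scene","c39")
cv2.imwrite("pics/x39.png",cv2.resize(v.im[60:300,130:430],None,fx=2.5,fy=2.5,interpolation=cv2.INTER_CUBIC))
print(phi(v.st),(v.px([.52,.153,.087])-[130,60])*2.5)
cv2.imwrite("pics/x39s.png",cv2.resize(s.im[150:320,140:420],None,fx=2.8,fy=2.8))
E
```

```text
time_s: 77.15
tcp_pos: [0.5201, 0.1536, 0.0421]
eef_rot: [125.4, 90.0, 125.5]
contact_force: [-3.7, 3.8, 2.9]
gripper_width: 0.0115
tool shift [ 0.0001 -0.0006 -0.0001] phi 0.1 t 77.15 tcp [0.5201 0.1536 0.0421] w 0.0115
roll -0.25 (translate first)
[-3.69893949  3.80777738  2.91452601] [ 1.30287545  1.3785502  -0.07719402]
time_s: 78.15
tcp_pos: [0.5208, 0.1533, 0.1633]
eef_rot: [39.2, 89.9, 39.2]
contact_force: [-0.8, -0.8, -1.0]
gripper_width: 0.0304
centre [0.5618 0.105  0.0716] rms 0.0024 line cand [(np.float64(169.5), np.float32(40.4)), (np.float64(265.0), np.float32(39.1)), (np.float64(169.0), np.float32(37.4)), (np.float64(168.5), np.float32(24.8)), (np.float64(170.0), np.float32(22.9))]
-0.005383038732896862 [385.76065596 355.96202826]
```

View pics/x39.png

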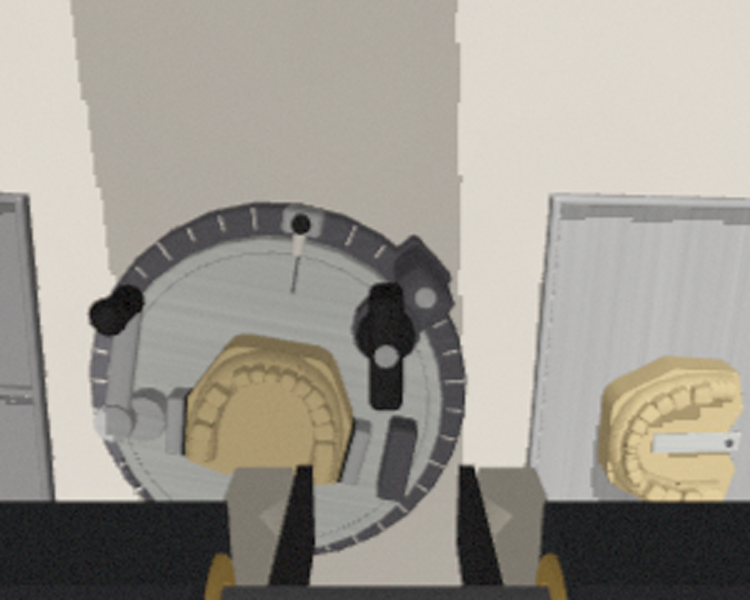

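View pics/x39s.png

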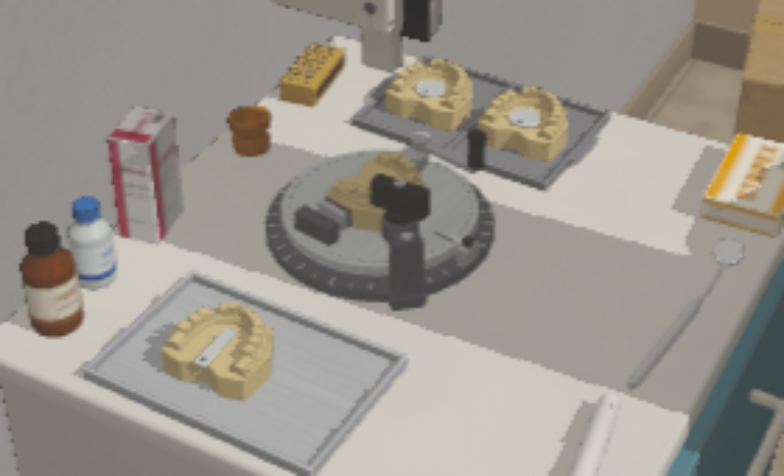

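```bash
python3 -c "
from h import *
s=get_state();print(s['time_s'],s['contact_force']);close_job()"
```

```text
78.3 [-0.51629745 -0.14669443 -0.0824905 ]
the job is handed in; nothing more can be done
```

The changeover is finished and handed in at 78.3 s; all my last checks looked right, but no verdict is reported.

- **Casts sorted:** Both round-tag casts lie flat in the two nests of the grey tray. The bar-tag cast lies flat in the steel tray.
- **Held cast:** The untagged cast is in the jaws, and the lever is parallel to the turntable line, so shut. The turntable line read 169.2° against about 169.0° for the pointer.
- **Clamp:** I backed the screw off by 1.5 rad and then tightened it to about −0.25 rad, judged from the angle of its grip bar. The foot's contact force can't be read directly.
- **At hand-in:** The gripper was raised clear of everything.

Three things did not go as described:

- **Finger length:** The fingertips sit about 25 mm behind the reported tool point. My first grip on the lever closed on nothing for that reason, and I corrected every later height for it.
- **Turntable slip:** While I opened the lever, the clamped turntable slipped about 14° counter-clockwise, and the lever first stopped at about 1.08 rad. I then pushed it fully open without gripping. The later turn to the pointer was about 87° instead of about 73°.
- **Two-part turn:** I let go partway to check that a dark block near the clamp was not in the way. It moves with the turntable, so I gripped the cast again and finished the turn.

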